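# Empty the sleeve crates into the feed trough and stack them on their lugs

### The arm

A 6-joint arm with a two-finger parallel gripper is mounted at the origin on the work surface. World frame = base frame: x ahead of the robot, y to its left, z up, the work surface at z = 0. Lengths are in m, angles in rad, forces in N, time in s.
With the tool pointing down it reaches from about 0.35 to 0.775 m from the base axis. Payload 5.5 kg.
Tool frame: the origin (TCP) lies midway between the tips of the shut fingers; the grasp point (between the pads) lies hold_point_z behind it (hold_point_z is the distance from the TCP to the grasp point, in m); z points along the fingers, y is the direction in which the jaws open and shut (so a half turn about z gives the same grasp; the last joint's range is limited). The gripper opens to 85 mm and grips with 20 to 120 N. Pads are 22 mm wide; open, the fingers measure 114 mm over their backs; the gripper's body (76 mm by 85 mm) begins 54 mm behind the grasp point. The pads swing forward as they close: fully open they stand 13 mm farther back than shut.
Start: joints at [-0.14, 0.313, 0.046, 1.304, 0, 1.431], TCP at [0.575, -0, 0.231] pointing down, gripper open.
Joint ranges: [-2.76, 2.76], [-0.86, 1.69], [-1.03, 1.26], [-2.2, 2.34], [-1.47, 1.5], [-3.14, 3.14]. Speed limits (rad/s): [2.57, 2.57, 3.14, 3.14, 3.14, 3.14].

### API

Orientations are given as a unit quaternion [w, x, y, z].
In Python, from workcell import * gives the robot as it stands. The module is installed in compiled form; this text tells all that it offers.
- The arm moves only by the tool jog_arm, never from a script. Its argument "plan" is a list of rows, each a list of 6 numbers: the shift along the world's x, y, z in m, then the turn, a rotation vector about the world's x, y, z in degrees. A call has exactly 10 rows; each row shifts and turns the commanded pose from where the row before left it; what a row does not reach is not made up. A row lasts 1/10 s, in which the tool goes at most 50 mm and 8.59 degrees, less where a joint would pass 70% of its speed; a pose out of reach is approached as far as the arm can. A call with a gripper value outside its range is refused whole. "hand" is the opening, from 0 (shut) to 1 (fully open), set as the call begins (left out, the last holds). The fingers move at their own pace and stop on an object; "force" is the grip in N (left out, the last holds). Time passes only in rows, so rows that do not move let the fingers close, or fill a call up. It gives the time, the measured TCP pose, the force and the opening at its end, in the units of the state.
- get_state(): the state, without advancing time (a new reading comes with each control period).
- read_camera(name): name is "scene" or "side" or "wrist"; returns the picture (420x560x3 uint8, red, green, blue); there is no depth.
- calibration(name): a dict with "K" (3x3 intrinsics, pixels), "D" ([k1, k2, p1, p2, k3] as OpenCV has them; the pictures are not rectified), "world_to_cam" (4x4, takes a point from world to camera coordinates). Camera axes: x right, y down, z forward; pixel columns grow to the right and rows downward; lengths in m; the calibration is good to about 2 mm. A picture is of the moment at which its call begins: read the wrist's pose just before it. calibration takes no time and is no camera call; for the wrist camera it gives the pose at the moment of the call.
- hand_in(): hands the job in, once; it reports no verdict.
The state is a dict: "clock": time; "joint_pos": joint angles; "qvel": joint speeds; "tau": joint torques, N m; "tcp_pos": TCP position; "orientation": TCP orientation; "wrist_force": force on the tool from outside, world axes, zero at the start; "ft_torque": the same for the moment, N m; "finger_gap": finger opening in m.
Only numpy, scipy, OpenCV 4.12 (cv2) and the standard library are available. Lean on these libraries where they do the work, as an engineer would, in place of code of your own. Each camera call takes 0.05 s, during which the arm holds its last target.

### The job

Tip the aluminium sleeves out of the loaded crates into the sloping feed trough, so that they roll in through its flared inlet and lie in single file along it. Stack all the loose crates, emptied, in one pile on the base crate, every crate turned end for end from the one below it so that its feet stand on the rim lugs and it does not nest. Leave the spool, screwdriver, V-block and knob where they are.

Things in the scene. Friction and masses are not known exactly. Their poses are not given: they have to be found in the camera images.
- crate_a_mid (a point): Centre (34 mm above the underside) of crate A, which starts with 1 to 3 sleeves in it, always present. Grey plastic stack-nest crate, 160 long (x), 69 wide (y), 68 high, about 200 g. Upper part, 42 to 68 mm above the underside: straight walls, 69 mm wide outside; grip here, across the width at mid-length. Below: a trough 148 long, 48 wide, 43 inside, with a 4 mm floor with three low cross ribs, and an open window at its +x end.
- crate_a_spout (a point): Tip of crate A's window end: middle of the floor's lower edge, 74 mm along +x from the crate's middle, at the underside. Axes as the crate. The window is 43 wide, 38 high, with a lip and ribs 1.6 mm high across the floor: sleeves roll out when this end is tipped down about 30 deg (40 to 45 is sure).
- crate_b_mid (a point): Centre (34 mm above the underside) of crate B, which starts with 1 to 3 sleeves in it, always present. Grey plastic stack-nest crate, 160 long (x), 69 wide (y), 68 high, about 200 g. Upper part, 42 to 68 mm above the underside: straight walls, 69 mm wide outside; grip here, across the width at mid-length. Below: a trough 148 long, 48 wide, 43 inside, with a 4 mm floor with three low cross ribs, and an open window at its +x end.
- crate_b_spout (a point): Tip of crate B's window end: middle of the floor's lower edge, 74 mm along +x from the crate's middle, at the underside. Axes as the crate. The window is 43 wide, 38 high, with a lip and ribs 1.6 mm high across the floor: sleeves roll out when this end is tipped down about 30 deg (40 to 45 is sure).
- crate_c_mid (a point): Centre (34 mm above the underside) of crate C, which starts empty, may be absent. Grey plastic stack-nest crate, 160 long (x), 69 wide (y), 68 high, about 200 g. Upper part, 42 to 68 mm above the underside: straight walls, 69 mm wide outside; grip here, across the width at mid-length. Below: a trough 148 long, 48 wide, 43 inside, with a 4 mm floor with three low cross ribs, and an open window at its +x end.
- crate_c_spout (a point): Tip of crate C's window end: middle of the floor's lower edge, 74 mm along +x from the crate's middle, at the underside. Axes as the crate. The window is 43 wide, 38 high, with a lip and ribs 1.6 mm high across the floor: sleeves roll out when this end is tipped down about 30 deg (40 to 45 is sure).
- crate_d_mid (a point): Centre (34 mm above the underside) of crate D, which starts empty, may be absent. Grey plastic stack-nest crate, 160 long (x), 69 wide (y), 68 high, about 200 g. Upper part, 42 to 68 mm above the underside: straight walls, 69 mm wide outside; grip here, across the width at mid-length. Below: a trough 148 long, 48 wide, 43 inside, with a 4 mm floor with three low cross ribs, and an open window at its +x end.
- crate_d_spout (a point): Tip of crate D's window end: middle of the floor's lower edge, 74 mm along +x from the crate's middle, at the underside. Axes as the crate. The window is 43 wide, 38 high, with a lip and ribs 1.6 mm high across the floor: sleeves roll out when this end is tipped down about 30 deg (40 to 45 is sure).
- base_crate: Bottom crate of the stack, as the others but fixed on a pad and empty. Origin: middle of its underside, 8 mm above the table; x to its window end. A crate put on another the same way round nests (42 mm up). Turned end for end, its feet stand on the other's four rim lugs, 62 mm up from underside to underside, inside a 6 mm deep rim with about 2 mm play.
- base_spout (a point): Middle of the lower edge of the base crate's open window end, 74 mm along its +x from its middle.
- sleeve_1: Plain polished aluminium sleeve, 28 mm diameter, 40 mm long, 50 g; origin at its centre, its axis is y. It starts lying across crate A and rolls and slides easily along the crate (origin 14 mm above the floor it lies on). May be absent.
- sleeve_2: Plain polished aluminium sleeve, 28 mm diameter, 40 mm long, 50 g; origin at its centre, its axis is y. It starts lying across crate A and rolls and slides easily along the crate (origin 14 mm above the floor it lies on). May be absent.
- sleeve_3: Plain polished aluminium sleeve, 28 mm diameter, 40 mm long, 50 g; origin at its centre, its axis is y. It starts lying across crate A and rolls and slides easily along the crate (origin 14 mm above the floor it lies on). May be absent.
- sleeve_4: Plain polished aluminium sleeve, 28 mm diameter, 40 mm long, 50 g; origin at its centre, its axis is y. It starts lying across crate B and rolls and slides easily along the crate (origin 14 mm above the floor it lies on). May be absent.
- sleeve_5: Plain polished aluminium sleeve, 28 mm diameter, 40 mm long, 50 g; origin at its centre, its axis is y. It starts lying across crate B and rolls and slides easily along the crate (origin 14 mm above the floor it lies on). May be absent.
- sleeve_6: Plain polished aluminium sleeve, 28 mm diameter, 40 mm long, 50 g; origin at its centre, its axis is y. It starts lying across crate B and rolls and slides easily along the crate (origin 14 mm above the floor it lies on). May be absent.
- trough: Fixed sloping aluminium feed trough. Origin: middle of its floor at the inlet, 56 mm above the table; x upstream, z square to the floor, which falls 0.16 rad towards -x. Straight run x -12 to -237 mm (end stop), 46 mm wide inside, from x -65 on with keeper lips 34 mm above the floor. Inlet apron x -12 to +40 mm: guide rails 18 mm high flare from 46 to 82 mm apart; open above and at +x.
- inlet (a point): Same point as the trough's origin. A crate is tipped here with its window end a few mm above the floor and pointing down the trough (towards the trough's -x).
- solder_spool: Bystander: white spool of solder, 54 mm diameter, 36 high, standing. Origin at its underside.
- screwdriver: Bystander: screwdriver with black handle, 170 mm, lying. Origin at its underside.
- vblock: Bystander: small steel V-block, 50 x 40 x 30 mm. Origin at its underside.
- clamp_knob: Bystander: black clamp knob, 40 mm diameter, 26 high. Origin at its underside.

How it is judged:
By the outcome, as a careful person would: the job done as asked, in the order asked, and still so for the second after the job is handed in, with the robot touching nothing.
Of sleeve_1, sleeve_2, sleeve_3 only 1 to 3 are there at a start; the rules pass over those that are not, and their reading is None.
Of sleeve_4, sleeve_5, sleeve_6 only 1 to 3 are there at a start; the rules pass over those that are not, and their reading is None.
Of crate_c, crate_d only 1 to 2 are there at a start; the rules pass over those that are not, and their reading is None.
At some moment in a run one of crate_a, crate_b, crate_c, crate_d may be knocked a few centimetres aside while the robot is not near it.
It also fails if it takes over 208 s, if anything falls off the work surface, if the arm or the gripper's body presses on something with over 40 N, if the wrist force passes 120 N, or if a joint passes its speed limit or range.

## Working session

There is one attempt and no reset: what is moved stays moved. The work goes in short steps, Python scripts to look and compute and a tool call to move; the robot and the scene stay as the last step left them, time stands still between calls to the robot, and variables do not carry over. Pictures are saved under pics/ and viewed, and the job is handed in when it is done.

Besides the shell and the picture viewer there is one more tool, called after ">>>" in YAML: its name, and indented under it one key for each argument. jog_arm: Moves the arm, as the interface text tells. Its arguments: {"type":"object","properties":{"plan":{"type":"array","items":{"type":"array","items":{"type":"number"}}},"hand":{"type":"number"},"force":{"type":"number"}},"required":["plan"]}

```bash
ls; mkdir -p pics; python3 - <<'E'
from workcell import *
import cv2,numpy as np
s=get_state()
for k in s: print(k,s[k])
try: print(hold_point_z)
except Exception as e: print(e)
import workcell; print([n for n in dir(workcell) if n[0]!='_'])
for n in ['scene','side','wrist']:
    c=calibration(n); print(n,np.round(c['K'],1).tolist(),np.round(c['D'],4),np.round(c['world_to_cam'],4).tolist())
    cv2.imwrite(f'pics/{n}0.png',read_camera(n)[:,:,::-1])
E
```

```text
pics
clock 0.0
joint_pos [-1.39579668e-01  3.14000365e-01  4.49581326e-02  1.30359550e+00
 -1.66734507e-06  1.43119806e+00]
qvel [-0.0019046  -0.0010677  -0.00034675 -0.00050491  0.00144703  0.00014564]
tau [-2.90074182e-03 -4.80629075e+01  2.98531097e+01  1.95313990e-02
 -3.83516899e-04 -4.27451073e-05]
tcp_pos [5.74480625e-01 7.45255033e-05 2.30400369e-01]
orientation [-7.34784175e-04  7.07099905e-01  7.07113058e-01 -5.54786546e-04]
wrist_force [ 1.04033658 -0.55515171 -0.01833228]
ft_torque [ 0.03038742 -0.00254148 -0.00379076]
finger_gap 0.08557758719610108
0.0187
['MotionError', 'calibration', 'get_state', 'hand_in', 'hold_point_z', 'read_camera']
scene [[404.4, 0.0, 274.2], [0.0, 404.4, 214.9], [0.0, 0.0, 1.0]] [-0.0169  0.      0.      0.      0.    ] [[0.5571, 0.8303, -0.017, -0.2696], [0.6705, -0.4618, -0.5807, -0.3789], [-0.49, 0.3121, -0.8139, 1.4007], [0.0, 0.0, 0.0, 1.0]]
side [[433.4, 0.0, 275.0], [0.0, 433.4, 207.3], [0.0, 0.0, 1.0]] [0.0314 0.     0.     0.     0.    ] [[0.7655, -0.6433, -0.0118, -0.4762], [-0.4733, -0.5506, -0.6877, 0.2665], [0.4359, 0.532, -0.7259, 0.6878], [0.0, 0.0, 0.0, 1.0]]
wrist [[310.8, 0.0, 278.8], [0.0, 310.8, 217.0], [0.0, 0.0, 1.0]] [0.0073 0.     0.     0.     0.    ] [[1.0, 0.001, -0.0017, -0.5746], [0.0015, -0.9506, 0.3104, -0.0412], [-0.0013, -0.3104, -0.9506, 0.3802], [0.0, 0.0, 0.0, 1.0]]
```

View pics/scene0.png

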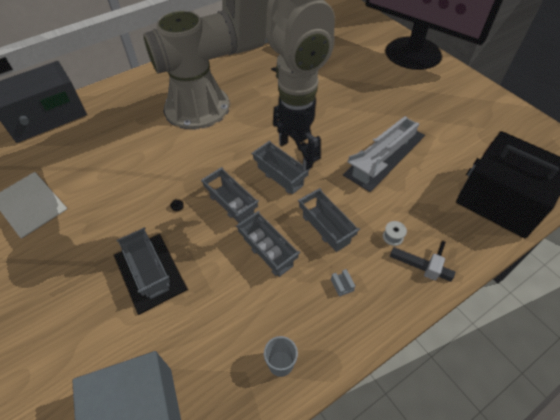

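View pics/side0.png

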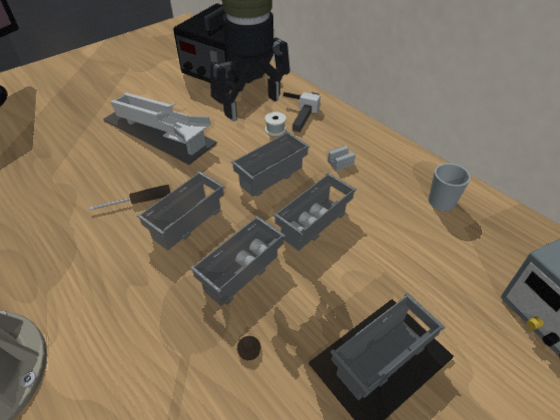

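View pics/wrist0.png

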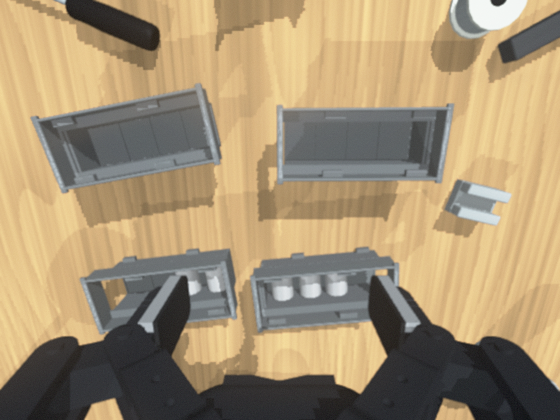

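```bash
python3 - <<'E'
import cv2
def crop(n,x0,x1,y0,y1,out,f):
    im=cv2.imread(f'pics/{n}.png')[y0:y1,x0:x1]
    cv2.imwrite(f'pics/{out}.png',cv2.resize(im,None,fx=f,fy=f,interpolation=cv2.INTER_CUBIC))
crop('side0',95,295,85,235,'z1',4)
crop('side0',180,380,130,280,'z2',4)
crop('scene0',110,430,110,310,'z3',2.5)
crop('side0',290,470,280,415,'z4',4)
crop('wrist0',20,480,70,350,'z5',1.7)
E
```

```text
(no output)
```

View pics/z1.png

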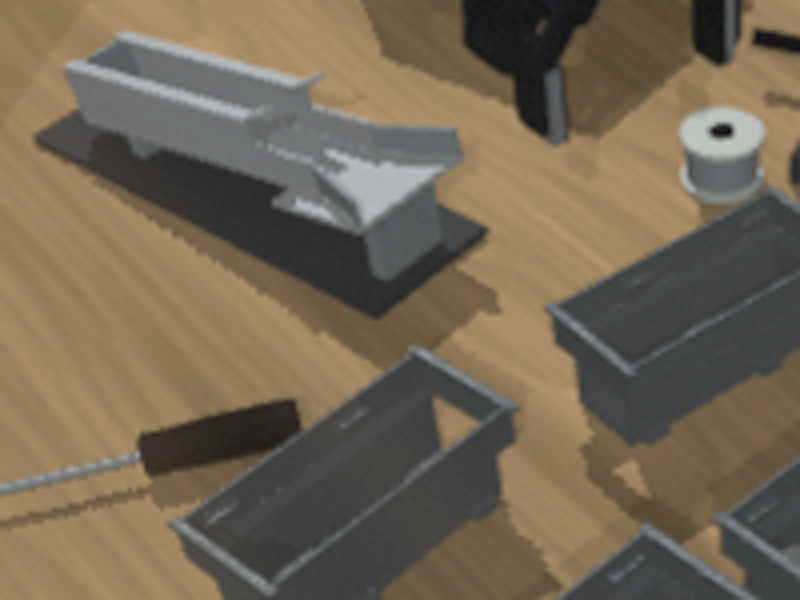

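View pics/z2.png

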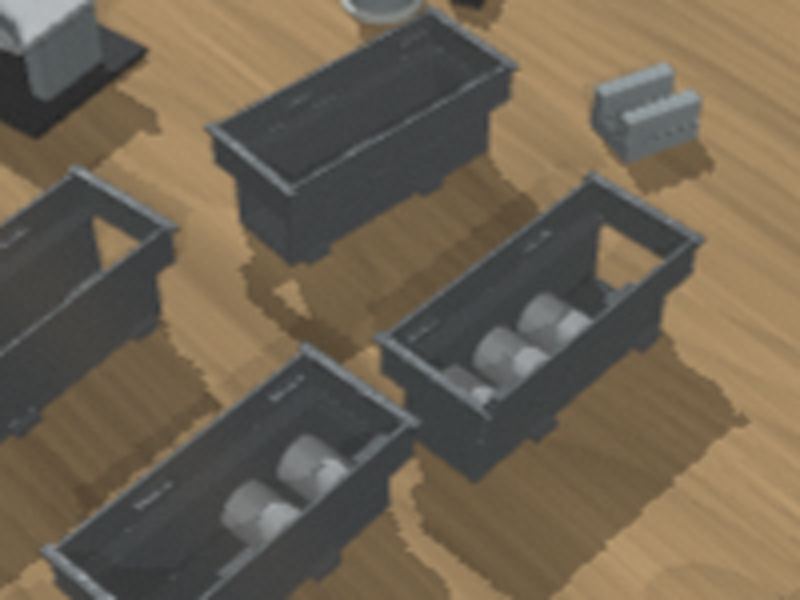

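View pics/z3.png

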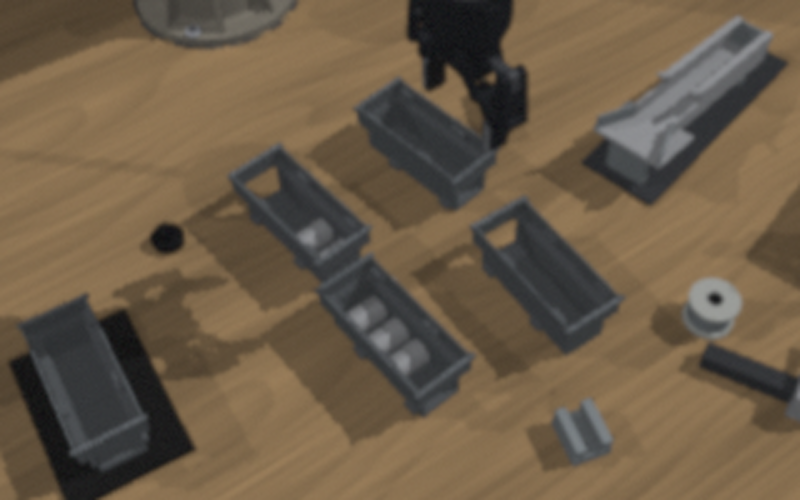

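View pics/z4.png

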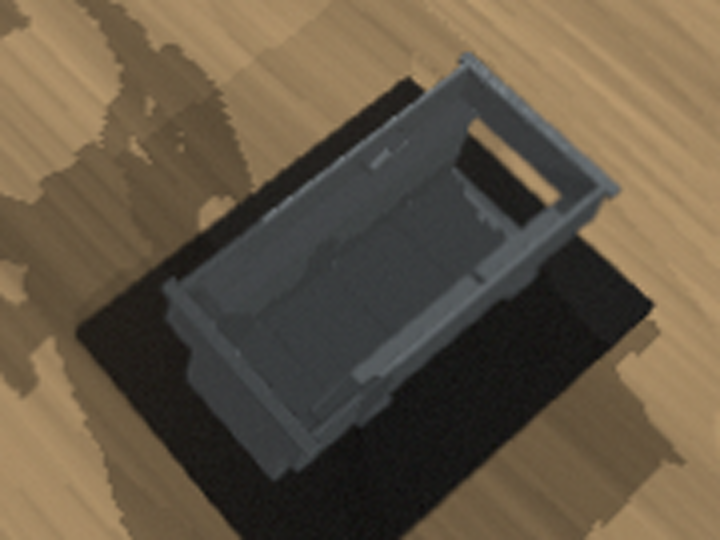

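View pics/z5.png

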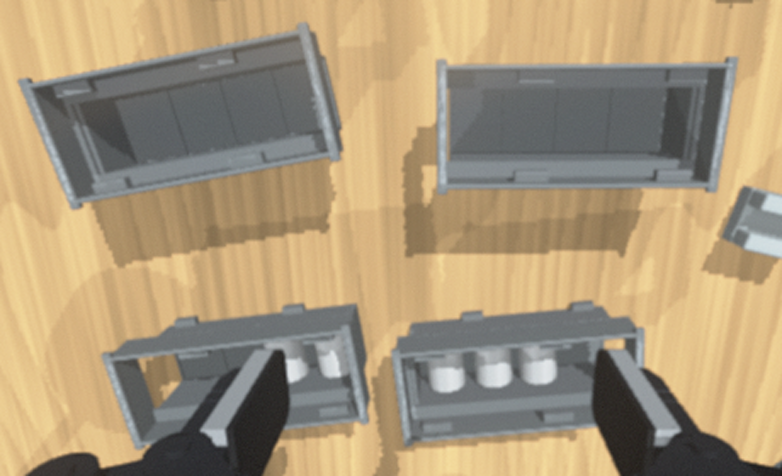

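```bash
cat > h.py <<'E'
from workcell import *
import cv2,numpy as np
def ray(c,px):
    p=cv2.undistortPoints(np.array(px,float).reshape(-1,1,2),c['K'],c['D'])[:,0]
    d=np.c_[p,np.ones(len(p))]; T=c['world_to_cam']; R=T[:3,:3]
    return -R.T@T[:3,3], d@R
def plane(c,px,z):
    o,d=ray(c,px); return o+d*((z-o[2])/d[:,2])[:,None]
def proj(c,P):
    T=c['world_to_cam']; r,_=cv2.Rodrigues(T[:3,:3])
    return cv2.projectPoints(np.array(P,float).reshape(-1,1,3),r,T[:3,3],c['K'],c['D'])[0][:,0]
def tri(c1,p1,c2,p2):
    o1,d1=ray(c1,p1);o2,d2=ray(c2,p2);out=[]
    for a,b in zip(d1,d2):
        A=np.c_[a,-b]; s=np.linalg.lstsq(A,o2-o1,rcond=None)[0]
        q1=o1+a*s[0];q2=o2+b*s[1]; out.append(np.r_[(q1+q2)/2,np.linalg.norm(q1-q2)])
    return np.array(out)
def quad(c,px,z,name=''):
    """corners in order: a->b long side, b->c short, ..."""
    q=plane(c,px,z)[:,:2]; m=q.mean(0); L=(q[1]+q[2]-q[0]-q[3])/2; W=(q[2]+q[1]*0-q[1])
    print(name,'c',np.round(m,4),'L %.4f W %.4f %.4f yaw %.1f'%(np.linalg.norm(L),np.linalg.norm(q[2]-q[1]),np.linalg.norm(q[3]-q[0]),np.degrees(np.arctan2(L[1],L[0]))))
E
python3 - <<'E'
from h import *
w,s,sc=[calibration(n) for n in ('wrist','side','scene')]
f=lambda l:np.array(l)/1.7+[20,70]
quad(w,f([(22,82),(302,26),(340,158),(74,206)]),.068,'P')
quad(w,f([(437,61),(736,60),(716,190),(440,191)]),.068,'Q')
quad(w,f([(104,354),(358,304),(367,422),(136,447)]),.068,'S')
quad(w,f([(393,350),(644,330),(644,420),(403,446)]),.068,'R')
g=lambda l:np.array(l)/4+[180,130]
quad(s,g([(378,336),(592,175),(703,240),(488,418)]),.068,'R side')
quad(s,g([(46,548),(306,346),(420,424),(140,650)]),.068,'S side')
quad(s,g([(207,127),(430,10),(518,66),(292,193)]),.068,'Q side')
b=np.array([(168,285),(467,58),(618,190),(310,450)])/4+[290,280]
quad(s,b,.076,'base')
b=np.array([(22,322),(88,297),(147,420),(75,452)])/2.5+[110,110]
quad(sc,b[[1,2,3,0]],.076,'base scene')
# trough
g1=lambda l:np.array(l)/4+[95,85]
h3=lambda l:np.array(l)/2.5+[110,110]
# apron corners at +x end: rail tops; plus far end
a=g1([(460,130),(365,230),(437,185),(120,35),(68,68)]); 
# scene
b3=h3([(690,130),(603,158),(600,130),(742,20),(770,38)])
print(np.round(plane(s,a,.06),3)); print(np.round(plane(sc,b3,.06),3))
# base pad of trough corners
print(np.round(plane(s,g1([(38,138),(375,315),(485,230)]),.0),3)); print(np.round(plane(sc,h3([(585,158),(650,202),(787,62)]),0),3))
E
```

```text
P c [0.4307 0.0559] L 0.1598 W 0.0719 0.0709 yaw 10.4
Q c [0.6549 0.0523] L 0.1618 W 0.0715 0.0718 yaw 0.2
S c [ 0.4428 -0.1137] L 0.1656 W 0.0873 0.0726 yaw 9.7
R c [ 0.6282 -0.1166] L 0.1633 W 0.0679 0.0745 yaw 6.4
R side c [ 0.6264 -0.1205] L 0.1595 W 0.0710 0.0718 yaw 5.4
S side c [ 0.4385 -0.1193] L 0.1620 W 0.0721 0.0682 yaw 6.2
Q side c [0.6534 0.0489] L 0.1591 W 0.0708 0.0711 yaw -0.2
base c [ 0.5066 -0.3993] L 0.1592 W 0.0720 0.0718 yaw -3.6
base scene c [ 0.512  -0.3955] L 0.1600 W 0.0687 0.0670 yaw -3.8
[[0.635 0.261 0.06 ]
 [0.539 0.215 0.06 ]
 [0.593 0.224 0.06 ]
 [0.527 0.494 0.06 ]
 [0.484 0.48  0.06 ]]
[[0.602 0.306 0.06 ]
 [0.579 0.197 0.06 ]
 [0.544 0.222 0.06 ]
 [0.502 0.487 0.06 ]
 [0.545 0.492 0.06 ]]
[[0.46  0.513 0.   ]
 [0.533 0.214 0.   ]
 [0.629 0.238 0.   ]]
[[0.531 0.22  0.   ]
 [0.625 0.239 0.   ]
 [0.551 0.539 0.   ]]
```

>>> jog_arm:
  plan:
    - [0,0.03,0.03,0,0,0]
    - [0,0.03,0.03,0,0,0]
    - [0,0.04,0.02,0,0,0]
    - [0,0.04,0.01,0,0,0]
    - [0,0.04,0,0,0,0]
    - [0,0.04,0,0,0,0]
    - [0,0.03,0,0,0,0]
    - [0,0,0,0,0,0]
    - [0,0,0,0,0,0]
    - [0,0,0,0,0,0]
  hand: 1

```text
clock: 1.15
tcp_pos: [0.575, 0.2491, 0.3211]
orientation: [0.0, 0.707, 0.707, -0.0]
wrist_force: [-0.7, -0.1, 1.1]
finger_gap: 0.0855
```

```bash
cat > look.py <<'E'
from h import *
import sys,pickle
n,tag=sys.argv[1],sys.argv[2]
c=calibration(n); im=read_camera(n)[:,:,::-1]
cv2.imwrite(f'pics/{tag}.png',im); pickle.dump(c,open(f'pics/{tag}.pkl','wb'))
if len(sys.argv)>3:
    x0,x1,y0,y1=map(int,sys.argv[3:7]); f=min(780/(x1-x0),590/(y1-y0))
    cv2.imwrite(f'pics/{tag}z.png',cv2.resize(im[y0:y1,x0:x1],None,fx=f,fy=f,interpolation=cv2.INTER_CUBIC)); print('scale',f)
s=get_state(); print(s['clock'],np.round(s['tcp_pos'],4),np.round(s['joint_pos'],3),round(s['finger_gap'],4))
E
python3 look.py wrist w1 0 560 0 420
```

```text
scale 1.3928571428571428
1.2 [0.5751 0.2488 0.3213] [ 0.28   0.422  0.422  1.571 -0.     1.853] 0.0856
```

View pics/w1z.png

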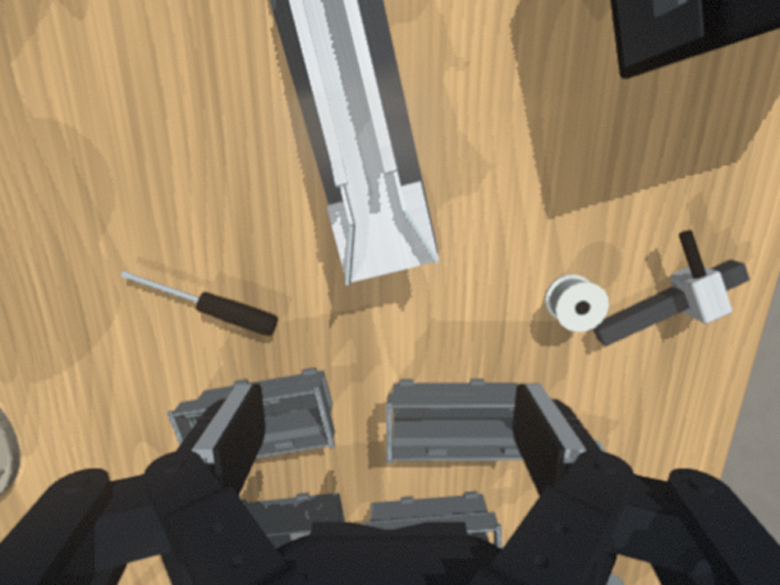

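```bash
cat > crop.py <<'E'
import cv2,sys
t,o=sys.argv[1:3]; x0,x1,y0,y1=map(int,sys.argv[3:7]); im=cv2.imread(f'pics/{t}.png')
f=min(780/(x1-x0),590/(y1-y0)); print('scale',f)
cv2.imwrite(f'pics/{o}.png',cv2.resize(im[y0:y1,x0:x1],None,fx=f,fy=f,interpolation=cv2.INTER_CUBIC))
E
python3 crop.py w1 w1c 180 340 0 210
```

```text
scale 2.8095238095238093
```

View pics/w1c.png

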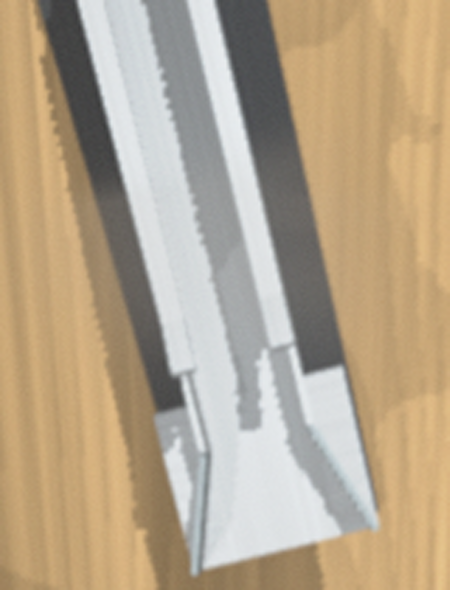

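```bash
python3 - <<'E'
from h import *; import pickle
c=pickle.load(open('pics/w1.pkl','rb'))
f=lambda l:np.array(l)/2.8095+[180,0]
def pair(l,z,n):
    q=plane(c,f(l),z); d=q[1]-q[0]; print(n,np.round(q[:,:2],4).tolist(),'w %.4f mid'%np.linalg.norm(d),np.round(q.mean(0)[:2],4),'ax %.1f'%(np.degrees(np.arctan2(d[1],d[0]))+90)); return q.mean(0)
pair([(155,412),(342,367)],.054,'plate back')
a=pair([(195,573),(378,527)],.0624,'plate front')
pair([(195,573),(378,527)],.080,'front if railtop')
b=pair([(170,375),(293,345)],.080,'lip outer')
pair([(193,372),(270,350)],.080,'lip inner')
e=pair([(78,0),(217,0)],.070,'lip outer far')
pair([(205,455),(308,425)],.072,'rail top bend')
for p,q in((a,b),(b,e),(a,e)): d=q-p; print(np.degrees(np.arctan2(d[1],d[0])),np.linalg.norm(d[:2]))
E
```

```text
plate back [[0.5191, 0.2901], [0.6045, 0.31]] w 0.0878 mid [0.5618 0.3   ] ax 103.1
plate front [[0.536, 0.2156], [0.6225, 0.2381]] w 0.0894 mid [0.5793 0.2268] ax 104.5
front if railtop [[0.5377, 0.2206], [0.6205, 0.242]] w 0.0854 mid [0.5791 0.2313] ax 104.5
lip outer [[0.5297, 0.3079], [0.5819, 0.3201]] w 0.0536 mid [0.5558 0.314 ] ax 103.2
lip inner [[0.5395, 0.3091], [0.5722, 0.3181]] w 0.0339 mid [0.5558 0.3136] ax 105.3
lip outer far [[0.4985, 0.4467], [0.552, 0.4468]] w 0.0535 mid [0.5253 0.4468] ax 90.1
rail top bend [[0.543, 0.273], [0.5888, 0.2862]] w 0.0477 mid [0.5659 0.2796] ax 106.1
105.07860534037937 0.09026264616210082
102.94871672496615 0.13623108034672837
103.79749951288107 0.2264562160341218
```

```bash
python3 - <<'E'
from h import *
w,s,sc=[calibration(n) for n in ('wrist','side','scene')]
g1=lambda l:np.array(l)/4+[95,85]
h3=lambda l:np.array(l)/2.5+[110,110]
print(np.round(plane(s,g1([(120,35),(68,68)]),.053),3)); print(np.round(plane(sc,h3([(742,20),(770,38)]),.053),3))
# lip start corners (side z1): far lip tip (325,75), near (250,118); 
print(np.round(plane(s,g1([(325,75),(250,118)]),.08),3))
print('plate front',np.round(plane(s,g1([(365,230),(440,183)]),.0624),3))
u=np.array([-.2385,.971])
for P in ([.5696,.2673],[.5724,.2464]):
    P=np.array(P); print(P,np.round(P+u*(.237*.987+.034*.16),3))
    for x,z in((40,0),(-12,0),(-12,18),(-65,34),(-237,34),(-237,0)):
        q=P-u*(x*.987-z*.159)/1e3; print(x,z,np.round(proj(s,[[*q,.056+(x*.159+z*.987)/1e3]])*4-np.array([95,85])*4,0),np.round(proj(sc,[[*q,.056+(x*.159+z*.987)/1e3]])*2.5-275,0))
E
```

```text
[[0.531 0.505 0.053]
 [0.487 0.491 0.053]]
[[0.497 0.495 0.053]
 [0.54  0.499 0.053]]
[[0.59  0.338 0.08 ]
 [0.533 0.327 0.08 ]]
plate front [[0.537 0.212 0.062]
 [0.594 0.221 0.062]]
[0.5696 0.2673] [0.513 0.5  ]
40 0 [[411. 187.]] [[625. 145.]]
-12 0 [[350. 169.]] [[650. 125.]]
-12 18 [[341. 142.]] [[654. 112.]]
-65 34 [[274. 101.]] [[683.  82.]]
-237 34 [[99. 50.]] [[754.  26.]]
-237 0 [[118.  97.]] [[745.  48.]]
[0.5724 0.2464] [0.515 0.479]
40 0 [[435. 202.]] [[613. 154.]]
-12 0 [[373. 183.]] [[638. 134.]]
-12 18 [[364. 156.]] [[642. 122.]]
-65 34 [[296. 114.]] [[671.  91.]]
-237 34 [[118.  62.]] [[743.  34.]]
-237 0 [[137. 109.]] [[734.  56.]]
```

>>> jog_arm:
  plan:
    - [0.005,-0.036,0,0,0,-8.4]
    - [0.005,-0.037,0,0,0,-8.4]
    - [0.005,-0.037,-0.005,0,0,-8.4]
    - [0.005,-0.037,-0.005,0,0,-8.4]
    - [0.005,-0.037,-0.005,0,0,-8.4]
    - [0.005,-0.037,-0.01,0,0,-8.4]
    - [0.005,-0.037,-0.01,0,0,-8.4]
    - [0.005,-0.037,-0.01,0,0,-8.4]
    - [0.005,-0.037,-0.01,0,0,-8.4]
    - [0.007,-0.037,-0.01,0,0,-8.4]

```text
clock: 2.2
tcp_pos: [0.6263, -0.122, 0.2564]
orientation: [0.0, 0.999, 0.048, 0.0]
wrist_force: [-0.2, 0.1, 0.8]
finger_gap: 0.0854
```

```bash
python3 look.py wrist w2 0 560 0 420
```

```text
scale 1.3928571428571428
2.25 [ 0.6267 -0.1278  0.2537] [-0.325  0.442  0.289  1.418 -0.003  2.731] 0.0858
```

View pics/w2z.png

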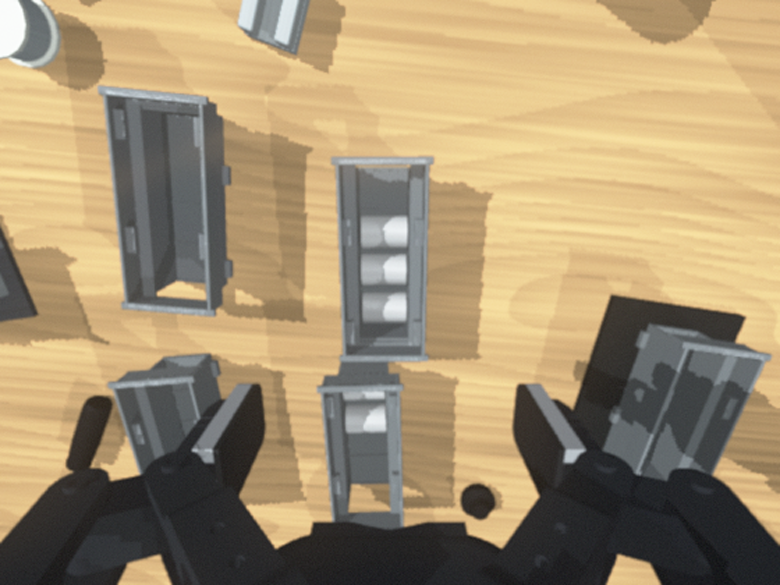

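```bash
python3 - <<'E'
from h import *; import pickle
c=pickle.load(open('pics/w2.pkl','rb'))
f=lambda l:np.array(l)/1.392857
quad(c,f([(341,358),(333,159),(434,159),(428,358)]),.068,'R')
quad(c,f([(122,305),(101,90),(208,100),(216,313)]),.068,'Q')
quad(c,f([(335,522),(319,386),(403,386),(402,522)]),.068,'S')
from scipy.spatial.transform import Rotation as Ro
s=get_state(); q=s['orientation']; print(np.round(s['tcp_pos'],4),Ro.from_quat(np.r_[q[1:],q[0]]).as_matrix().round(3).tolist())
E
```

```text
R c [ 0.628 -0.119] L 0.1586 W 0.0733 0.0731 yaw 5.7
Q c [0.6544 0.0505] L 0.1576 W 0.0731 0.0748 yaw 0.2
S c [ 0.4481 -0.1186] L 0.1468 W 0.0721 0.0645 yaw 7.3
[ 0.6267 -0.1278  0.2537] [[0.996, 0.086, -0.002], [0.086, -0.996, -0.003], [-0.002, 0.003, -1.0]]
```

>>> jog_arm:
  plan:
    - [0.001,0,-0.02,0,0,0]
    - [0,0,-0.04,0,0,0]
    - [0,0,-0.045,0,0,0]
    - [0,0,-0.04,0,0,0]
    - [0,0,-0.03,0,0,0]
    - [0,0,-0.02,0,0,0]
    - [0,0,-0.015,0,0,0]
    - [0,0,-0.01,0,0,0]
    - [0,0,-0.004,0,0,0]
    - [0,0,0,0,0,0]
  hand: 1

```text
clock: 3.25
tcp_pos: [0.6278, -0.1195, 0.0323]
orientation: [0.0, 0.999, 0.052, -0.0]
wrist_force: [0.1, -0.3, -0.1]
finger_gap: 0.085
```

>>> jog_arm:
  plan:
    - [0,0,0,0,0,0]
    - [0,0,0,0,0,0]
    - [0,0,0,0,0,0]
    - [0,0,0,0,0,0]
    - [0,0,0,0,0,0]
    - [0,0,0,0,0,0]
    - [0,0,0,0,0,0]
    - [0,0,0,0,0,0]
    - [0,0,0,0,0,0]
    - [0,0,0,0,0,0]
  hand: 0
  force: 60

```text
clock: 4.25
tcp_pos: [0.629, -0.1192, 0.0339]
orientation: [0.0, 0.999, 0.052, 0.001]
wrist_force: [-0.6, 0.3, 5.7]
finger_gap: 0.068
```

```bash
python3 look.py side s3 150 400 100 290; python3 look.py wrist w3
```

```text
scale 3.1052631578947367
4.3 [ 0.629  -0.1191  0.0339] [-0.313  0.553 -0.087  0.929  0.     2.724] 0.0681
4.35 [ 0.629  -0.1191  0.0338] [-0.313  0.553 -0.087  0.929  0.     2.724] 0.0681
```

View pics/s3z.png

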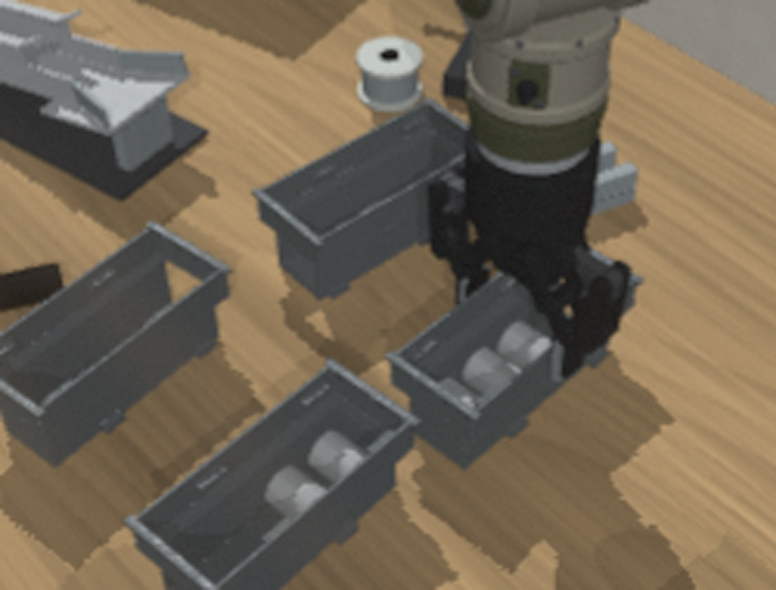

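View pics/w3.png

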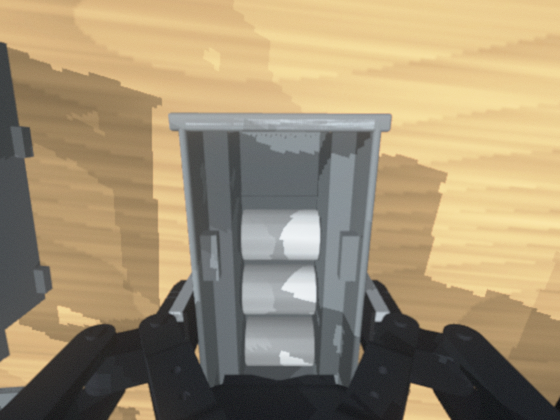

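>>> jog_arm:
  plan:
    - [0,0,0.005,0,0,0]
    - [0,0,0.01,0,0,0]
    - [0,0,0.02,0,0,0]
    - [0,0,0.025,0,0,0]
    - [0,0,0.025,0,0,0]
    - [0,0,0.025,0,0,0]
    - [0,0,0.02,0,0,0]
    - [0,0,0.015,0,0,0]
    - [0,0,0.008,0,0,0]
    - [0,0,0.003,0,0,0]

```text
clock: 5.35
tcp_pos: [0.6282, -0.1191, 0.1892]
orientation: [0.0, 0.999, 0.052, 0.0]
wrist_force: [0.2, 0.1, -3.7]
finger_gap: 0.0677
```

```bash
python3 look.py side s4 150 400 50 290; python3 look.py wrist w4
```

```text
scale 2.4583333333333335
5.4 [ 0.6281 -0.1191  0.1889] [-0.313  0.453  0.148  1.265 -0.     2.724] 0.0679
5.45 [ 0.6279 -0.119   0.1881] [-0.313  0.453  0.147  1.265 -0.     2.724] 0.068
```

View pics/s4z.png

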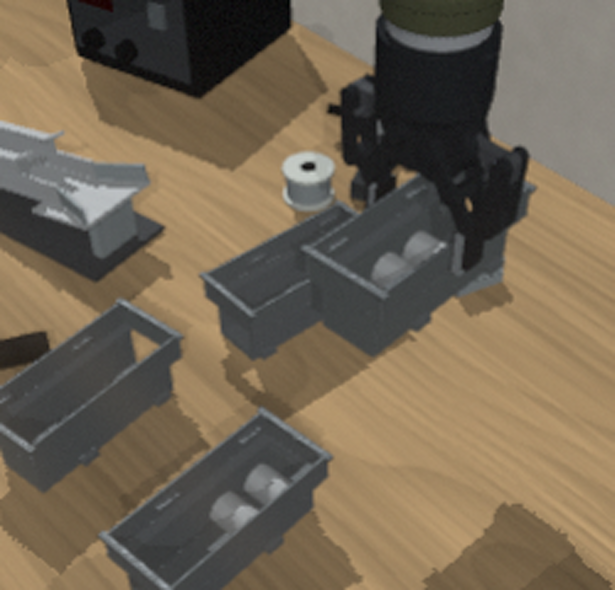

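View pics/w4.png

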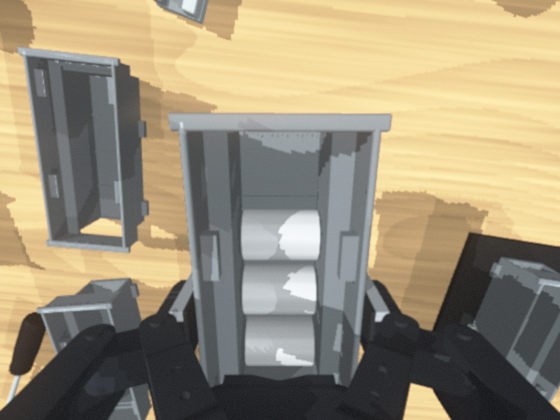

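>>> jog_arm:
  plan:
    - [-0.002,0.005,0,0,0,4.9]
    - [-0.002,0.01,0,0,0,4.9]
    - [-0.002,0.014,0,0,0,4.9]
    - [-0.002,0.018,0,0,0,4.9]
    - [-0.002,0.018,0,0,0,4.9]
    - [-0.002,0.018,0,0,0,4.9]
    - [-0.002,0.018,0,0,0,4.9]
    - [-0.002,0.018,0,0,0,4.9]
    - [-0.002,0.018,0,0,0,4.9]
    - [-0.002,0.018,0,0,0,4.9]

```text
clock: 6.45
tcp_pos: [0.6071, 0.0368, 0.1868]
orientation: [-0.001, 0.886, 0.463, -0.001]
wrist_force: [-0.2, -0.6, -3.5]
finger_gap: 0.0684
```

>>> jog_arm:
  plan:
    - [-0.002,0.018,0,0,0,4.9]
    - [-0.002,0.018,0,0,0,4.9]
    - [-0.002,0.018,0,0,0,4.9]
    - [-0.002,0.018,0,0,0,4.9]
    - [-0.002,0.018,0,0,0,4.9]
    - [-0.002,0.018,0,0,0,4.9]
    - [-0.002,0.018,0,0,0,4.9]
    - [-0.002,0.014,0,0,0,4.9]
    - [-0.002,0.01,0,0,0,4.9]
    - [-0.001,0.005,0,0,0,4.9]

```text
clock: 7.45
tcp_pos: [0.5879, 0.1919, 0.1868]
orientation: [-0.001, 0.614, 0.789, -0.001]
wrist_force: [0.9, -0.7, -3.6]
finger_gap: 0.068
```

```bash
python3 look.py side s5 95 295 50 200; python3 look.py wrist w5; python3 look.py scene c5 300 480 70 205
```

```text
scale 3.9
7.5 [0.5878 0.1924 0.1868] [1.860e-01 4.150e-01 8.500e-02 1.243e+00 1.000e-03 1.504e+00] 0.0683
7.55 [0.588  0.1917 0.1869] [0.185 0.415 0.085 1.243 0.    1.51 ] 0.0682
scale 4.333333333333333
7.6 [0.5883 0.1911 0.1871] [ 0.185  0.415  0.085  1.243 -0.     1.512] 0.0681
```

View pics/s5z.png

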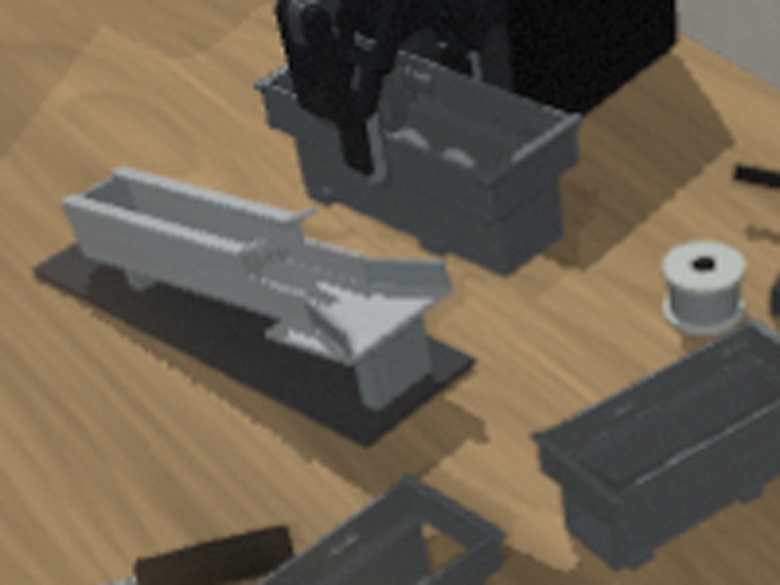

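View pics/w5.png

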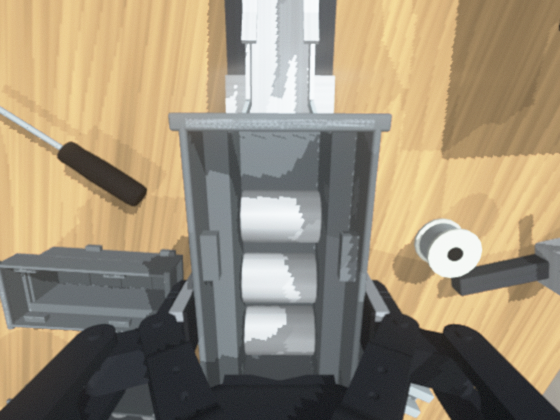

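View pics/c5z.png

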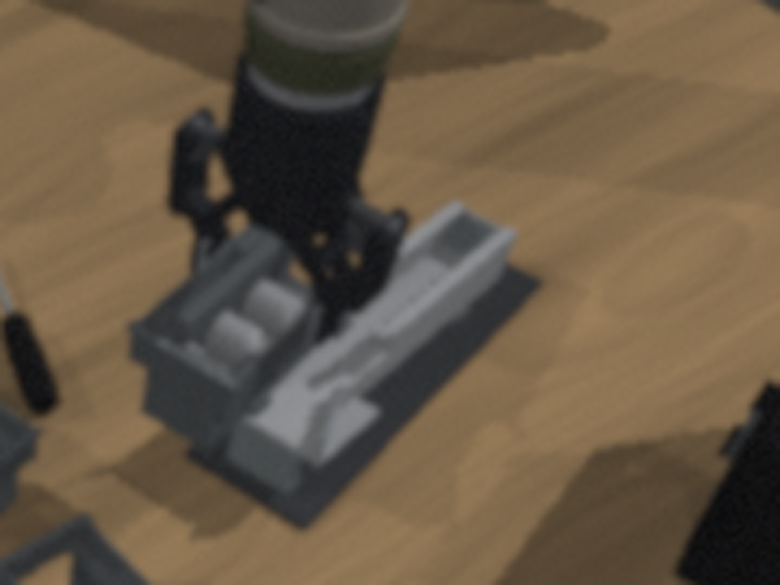

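```bash
cat > tip.py <<'E'
import numpy as np,sys
# spout xy target, heading, list of (theta, spoutz); offs dx (spout fwd from TCP), dz (TCP above underside)
def tcp(th,sz,sp=(.5714,.2607),yaw=104,dx=.074,dz=.034):
    t=np.radians(th);h=np.array([np.cos(np.radians(yaw)),np.sin(np.radians(yaw))])
    a=dx*np.cos(t)-dz*np.sin(t); b=-dx*np.sin(t)-dz*np.cos(t)
    return np.r_[np.array(sp)-h*a,sz-b]
if __name__=='__main__':
    prev=None
    for th,sz in [(0,.153),(4,.145),(8,.13),(12,.11),(16,.09),(20,.075),(26,.069),(32,.065),(38,.064),(42,.064)]:
        p=tcp(th,sz); print(th,np.round(p,4),None if prev is None else np.round(p-prev,4)); prev=p
E
python3 tip.py
```

```text
0 [0.5893 0.1889 0.187 ] None
4 [0.5887 0.1914 0.1841] [-0.0006  0.0025 -0.0029]
8 [0.588  0.1942 0.174 ] [-0.0007  0.0028 -0.0101]
12 [0.5872 0.1973 0.1586] [-0.0008  0.0031 -0.0153]
16 [0.5863 0.2008 0.1431] [-0.0009  0.0034 -0.0156]
20 [0.5854 0.2045 0.1323] [-0.0009  0.0037 -0.0108]
26 [0.5839 0.2106 0.132 ] [-0.0015  0.0061 -0.0003]
32 [0.5822 0.2173 0.133 ] [-0.0017  0.0067  0.001 ]
38 [0.5804 0.2244 0.1364] [-0.0018  0.0071  0.0033]
42 [0.5792 0.2294 0.1388] [-0.0012  0.005   0.0024]
```

>>> jog_arm:
  plan:
    - [0,0.001,-0.001,-1.94,-0.484,0]
    - [0,0.001,-0.002,-1.94,-0.484,0]
    - [0,0.001,-0.004,-1.94,-0.484,0]
    - [0,0.0015,-0.006,-1.94,-0.484,0]
    - [0,0.0015,-0.0075,-1.94,-0.484,0]
    - [-0.0005,0.0015,-0.008,-1.94,-0.484,0]
    - [-0.0005,0.0017,-0.008,-1.94,-0.484,0]
    - [-0.0005,0.0017,-0.008,-1.94,-0.484,0]
    - [-0.0005,0.0018,-0.006,-1.94,-0.484,0]
    - [-0.0005,0.0018,-0.004,-1.94,-0.484,0]

```text
clock: 8.6
tcp_pos: [0.5861, 0.2049, 0.1326]
orientation: [0.137, 0.607, 0.775, -0.108]
wrist_force: [-0.5, 0.0, -3.7]
finger_gap: 0.0673
```

```bash
python3 look.py side s6 95 295 50 200; python3 look.py wrist w6; python3 -c "
from h import *
print(get_state()['orientation'])"
```

```text
scale 3.9
8.65 [0.5853 0.2058 0.1314] [ 0.374  0.504  0.039  1.157 -0.347  1.71 ] 0.068
8.7 [0.5854 0.2058 0.1319] [ 0.373  0.503  0.04   1.157 -0.345  1.708] 0.0676
[ 0.13579407  0.60639818  0.77601418 -0.10790371]
```

View pics/s6z.png

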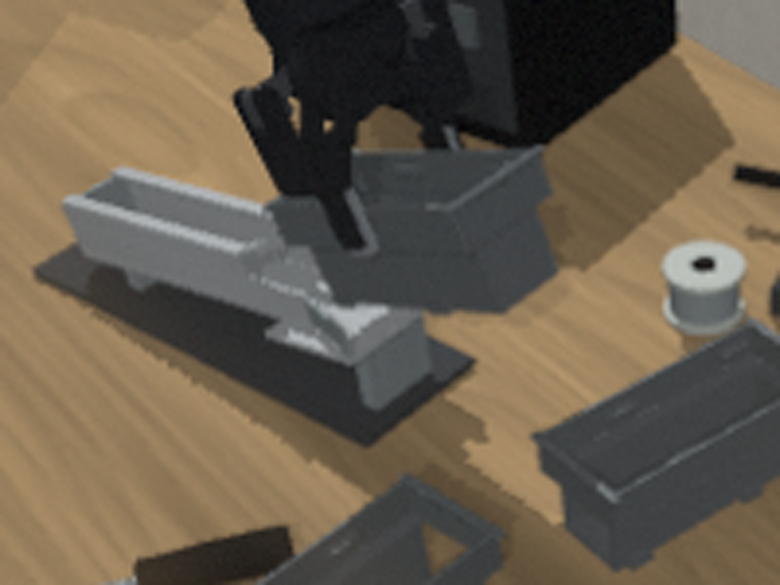

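View pics/w6.png

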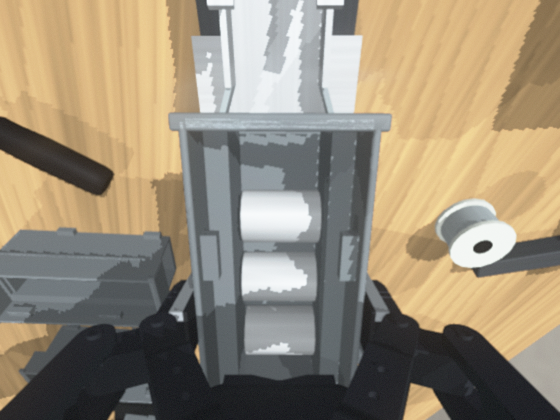

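>>> jog_arm:
  plan:
    - [-0.0005,0.0022,0,-2.134,-0.532,0]
    - [-0.0005,0.0022,0,-2.134,-0.532,0]
    - [-0.0006,0.0023,0,-2.134,-0.532,0]
    - [-0.0006,0.0023,0,-2.134,-0.532,0]
    - [-0.0006,0.0024,0.0005,-2.134,-0.532,0]
    - [-0.0006,0.0024,0.0005,-2.134,-0.532,0]
    - [-0.0006,0.0025,0.001,-2.134,-0.532,0]
    - [-0.0007,0.0026,0.0012,-2.134,-0.532,0]
    - [-0.0007,0.0027,0.0013,-2.134,-0.532,0]
    - [-0.0007,0.0027,0.0014,-2.134,-0.532,0]

```text
clock: 9.7
tcp_pos: [0.5804, 0.2288, 0.1401]
orientation: [0.282, 0.575, 0.735, -0.221]
wrist_force: [-1.8, -1.8, -1.8]
finger_gap: 0.0681
```

```bash
python3 look.py side s7 95 295 50 200; python3 look.py wrist w7
```

```text
scale 3.9
9.75 [0.5798 0.2298 0.1392] [ 0.557  0.678  0.197  1.363 -0.691  1.983] 0.0681
9.8 [0.5801 0.2299 0.139 ] [ 0.556  0.677  0.196  1.361 -0.689  1.98 ] 0.0681
```

View pics/s7z.png

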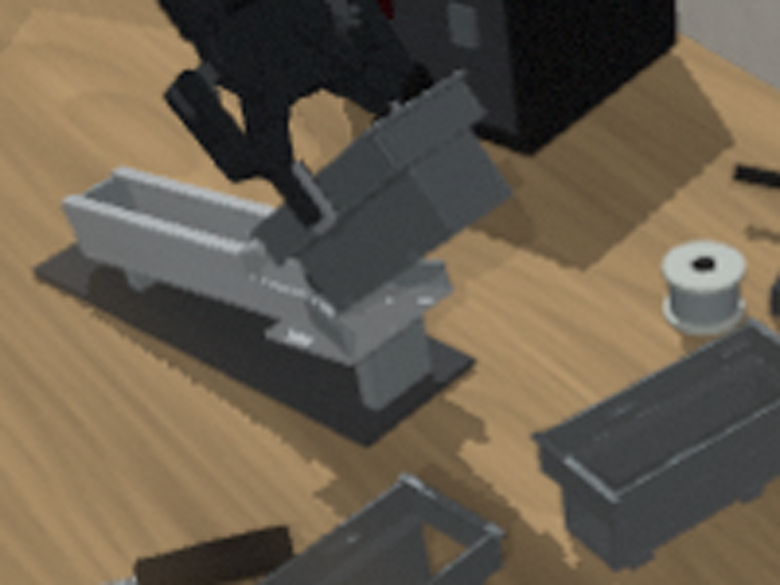

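View pics/w7.png

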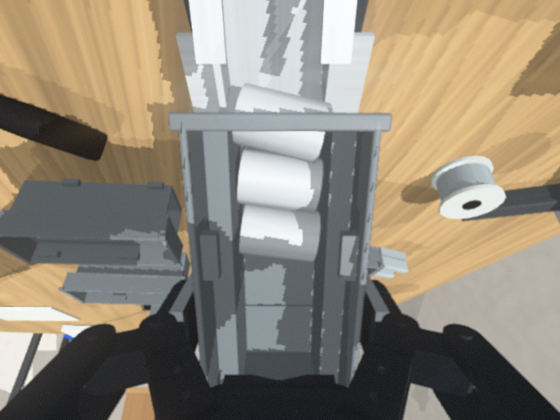

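```bash
python3 look.py wrist w8; python3 look.py wrist w8;python3 look.py wrist w8;
```

```text
9.85 [0.5803 0.2298 0.1391] [ 0.555  0.676  0.196  1.36  -0.689  1.979] 0.0681
9.9 [0.5804 0.2296 0.1393] [ 0.555  0.675  0.196  1.36  -0.688  1.979] 0.0679
9.95 [0.5805 0.2295 0.1395] [ 0.555  0.675  0.195  1.36  -0.689  1.979] 0.0679
```

View pics/w8.png

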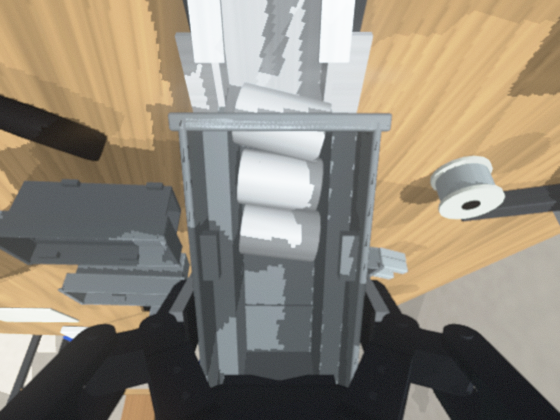

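```bash
python3 crop.py w8 w8z 150 400 60 280; python3 crop.py s7 s7y 150 230 95 160;python3 look.py scene c8 300 480 70 205
```

```text
scale 2.6818181818181817
scale 9.076923076923077
scale 4.333333333333333
10.0 [0.5805 0.2294 0.1397] [ 0.555  0.675  0.195  1.36  -0.689  1.979] 0.068
```

View pics/w8z.png

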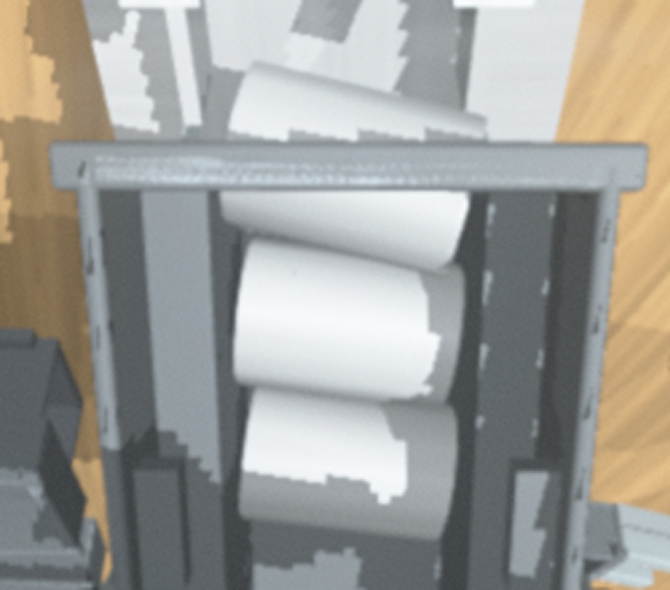

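View pics/c8z.png

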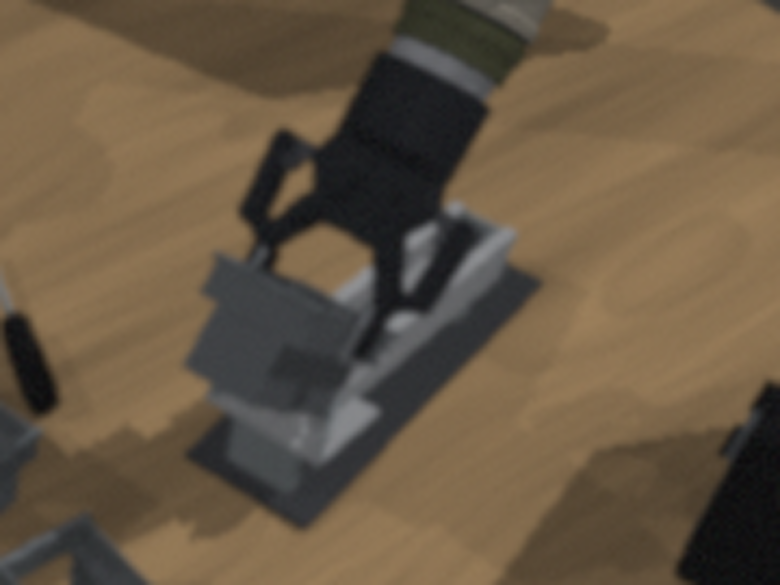

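>>> jog_arm:
  plan:
    - [-0.001,-0.001,0.001,0,0,0]
    - [-0.001,-0.001,0.001,0,0,0.5]
    - [0,-0.002,0.001,0,0,0.5]
    - [0,-0.002,0.001,0,0,1]
    - [0,0,0,0,0,-2]
    - [0,0,0,0,0,-2]
    - [0,0,0,0,0,2]
    - [0,0,0,0,0,0]
    - [0,0,0,0,0,0]
    - [0,0,0,0,0,0]

```text
clock: 11.0
tcp_pos: [0.5784, 0.2237, 0.1441]
orientation: [0.282, 0.575, 0.736, -0.22]
wrist_force: [-0.4, 0.7, -1.9]
finger_gap: 0.0676
```

```bash
python3 look.py wrist w9 150 400 0 280; python3 look.py side s9 95 295 50 200
```

```text
scale 2.107142857142857
11.05 [0.5785 0.2238 0.1439] [ 0.55   0.661  0.181  1.355 -0.692  1.972] 0.0683
scale 3.9
11.1 [0.5785 0.2238 0.1439] [ 0.55   0.661  0.181  1.355 -0.692  1.972] 0.0679
```

View pics/w9z.png

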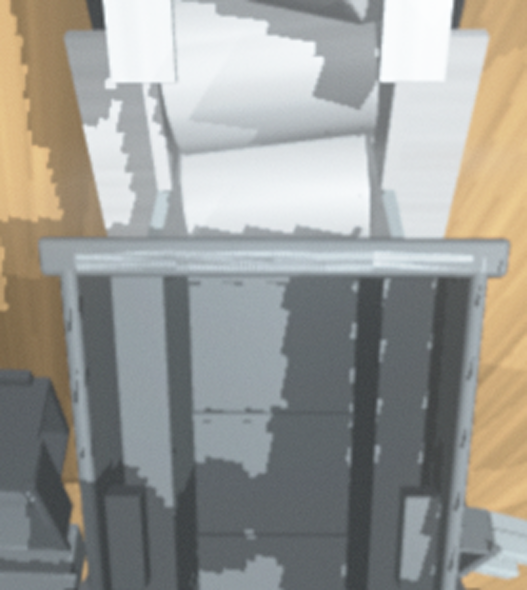

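View pics/s9z.png

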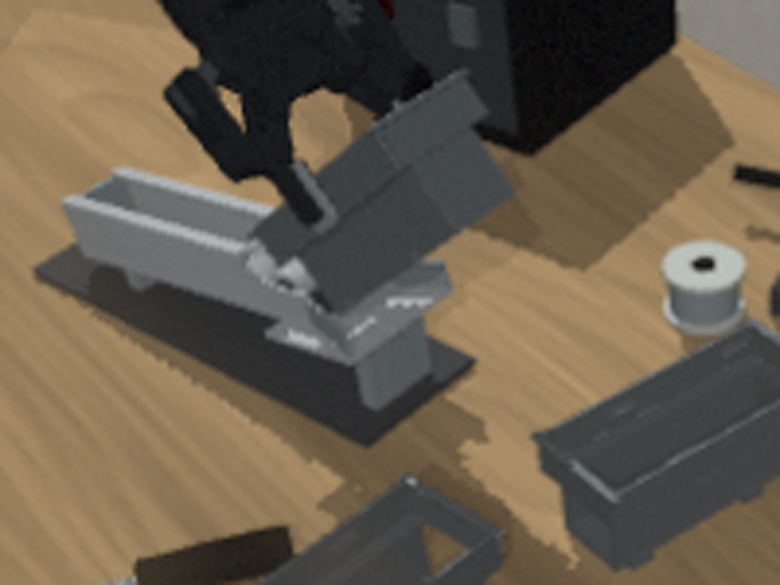

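>>> jog_arm:
  plan:
    - [0.001,-0.004,0.004,0,0,0]
    - [0.001,-0.005,0.01,0,0,0]
    - [0.001,-0.005,0.015,3,0.75,0]
    - [0.001,-0.005,0.015,4,1,0]
    - [0.001,-0.005,0.015,4,1,0]
    - [0.001,-0.005,0.01,5,1.25,0]
    - [0,0,0,5,1.25,0]
    - [0,0,0,5,1.25,0]
    - [0,0,0,5,1.25,0]
    - [0,0,0,0,0,0]

```text
clock: 12.1
tcp_pos: [0.5855, 0.192, 0.2149]
orientation: [0.07, 0.615, 0.784, -0.053]
wrist_force: [-0.0, -0.8, -2.4]
finger_gap: 0.0678
```

```bash
python3 look.py wrist w10 150 400 0 280; python3 look.py side s10 95 295 50 200;  python3 look.py scene c10 300 480 70 205
```

```text
scale 2.107142857142857
12.15 [0.585  0.1927 0.2142] [ 0.274  0.413  0.137  1.3   -0.177  1.604] 0.068
scale 3.9
12.2 [0.5845 0.1937 0.2135] [ 0.276  0.414  0.137  1.3   -0.177  1.604] 0.0681
scale 4.333333333333333
12.25 [0.5842 0.1944 0.213 ] [ 0.277  0.415  0.137  1.299 -0.177  1.604] 0.0681
```

View pics/w10z.png

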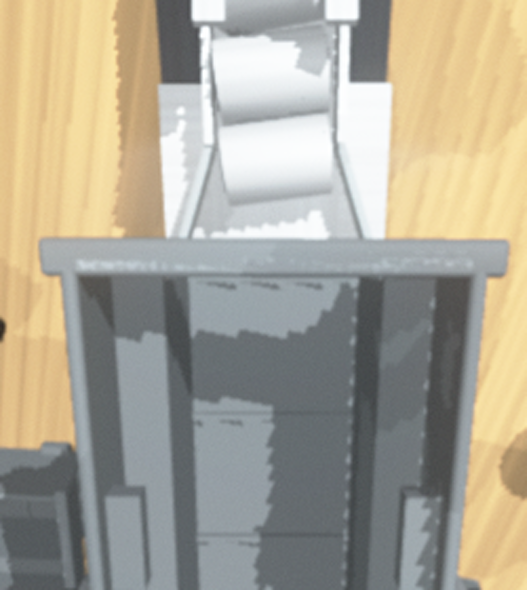

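View pics/s10z.png

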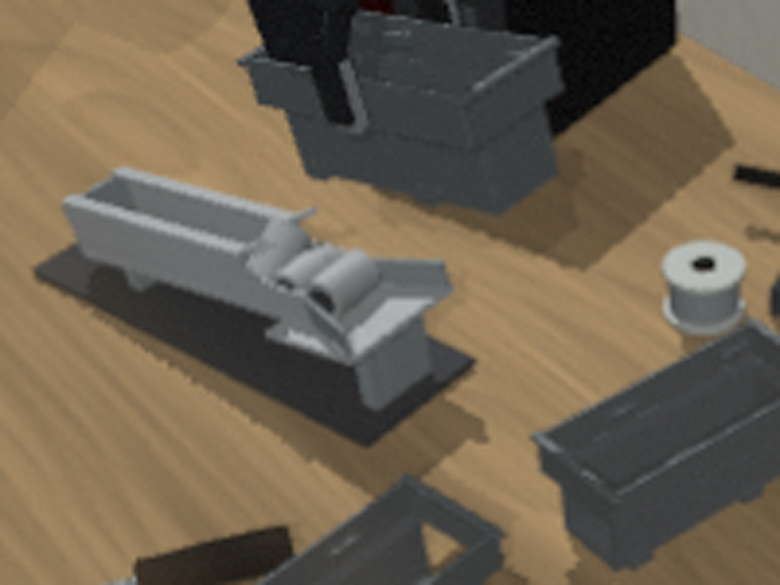

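View pics/c10z.png

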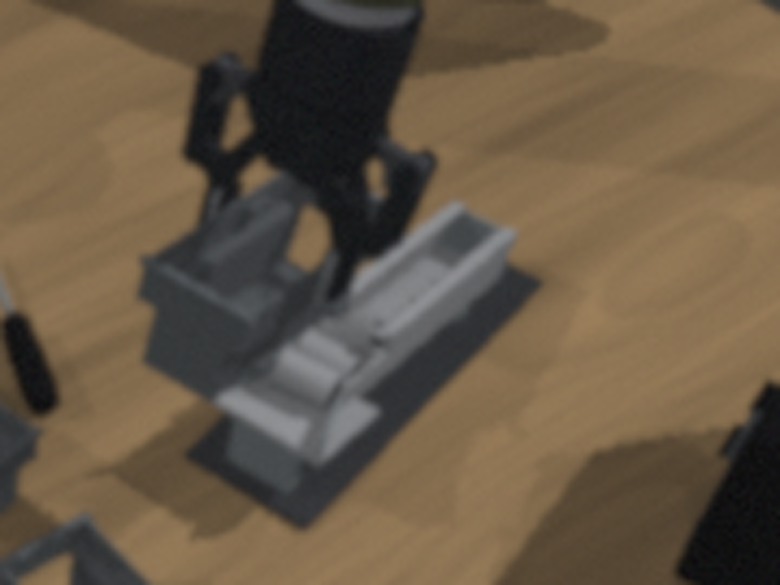

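>>> jog_arm:
  plan:
    - [0,-0.01,0,3.25,0.8,0]
    - [0,-0.02,0,3.25,0.8,0]
    - [0.004,-0.03,0,3.24,0.81,0]
    - [0.006,-0.035,0,0,0,-7]
    - [0.006,-0.035,0,0,0,-7]
    - [0.006,-0.035,0,0,0,-7]
    - [0.006,-0.035,0,0,0,-7]
    - [0.006,-0.035,0,0,0,-7]
    - [0.006,-0.03,0,0,0,-7]
    - [0.004,-0.025,0,0,0,-7]

```text
clock: 13.25
tcp_pos: [0.6285, -0.0961, 0.212]
orientation: [0.0, 0.888, 0.46, -0.001]
wrist_force: [0.4, 0.2, -2.5]
finger_gap: 0.0677
```

>>> jog_arm:
  plan:
    - [0.001,-0.013,0,0,0,-7]
    - [0,-0.01,-0.01,0,0,-7]
    - [0,0,-0.02,0,0,-7]
    - [0,0,-0.02,0,0,-7]
    - [0,0,-0.02,0,0,-7]
    - [0,0,-0.02,0,0,-7]
    - [0,0,-0.01,0,0,-7]
    - [0,0,0,0,0,0]
    - [0,0,0,0,0,0]
    - [0,0,0,0,0,0]

```text
clock: 14.25
tcp_pos: [0.6301, -0.1179, 0.1135]
orientation: [0.001, 0.999, 0.054, 0.0]
wrist_force: [0.7, 0.5, -2.9]
finger_gap: 0.0682
```

```bash
python3 look.py wrist w11;  python3 look.py side s11 95 395 50 275; python3 -c "
from h import *
from scipy.spatial.transform import Rotation as Ro
q=get_state()['orientation'];print(Ro.from_quat(np.r_[q[1:],q[0]]).as_matrix().round(4).tolist())"
```

```text
14.3 [ 0.6302 -0.118   0.1137] [-3.100e-01  4.920e-01  2.300e-02  1.100e+00 -1.000e-03  2.724e+00] 0.0679
scale 2.6
14.35 [ 0.6301 -0.1182  0.1137] [-0.31   0.492  0.023  1.1   -0.     2.725] 0.0678
[[0.9943, 0.1062, 0.0015], [0.1062, -0.9943, -0.001], [0.0014, 0.0011, -1.0]]
```

View pics/w11.png

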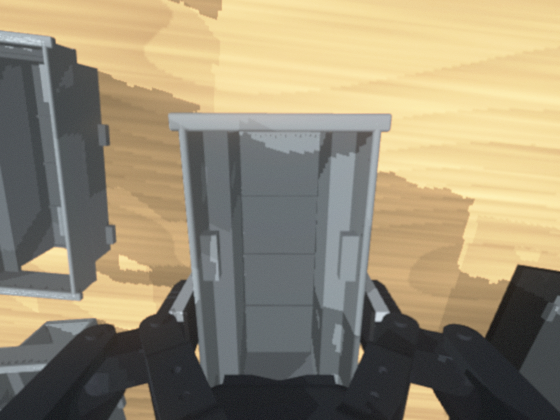

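View pics/s11z.png

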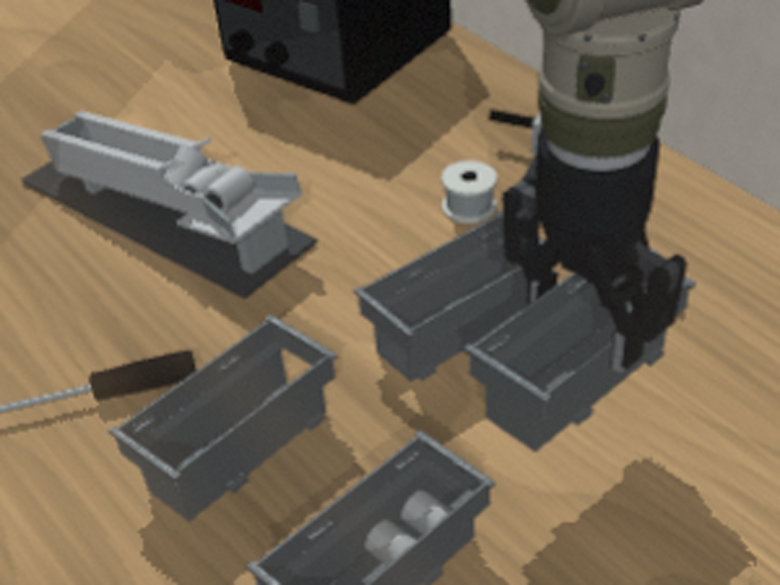

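>>> jog_arm:
  plan:
    - [0,0,-0.02,0,0,0]
    - [0,0,-0.02,0,0,0]
    - [0,0,-0.015,0,0,0]
    - [0,0,-0.012,0,0,0]
    - [0,0,-0.006,0,0,0]
    - [0,0,-0.003,0,0,0]
    - [0,0,-0.002,0,0,0]
    - [0,0,0,0,0,0]
    - [0,0,0,0,0,0]
    - [0,0,0,0,0,0]

```text
clock: 15.35
tcp_pos: [0.6298, -0.1183, 0.0353]
orientation: [0.0, 0.999, 0.052, 0.0]
wrist_force: [0.3, 0.1, -2.6]
finger_gap: 0.0681
```

>>> jog_arm:
  plan:
    - [0,0,0,0,0,0]
    - [0,0,0,0,0,0]
    - [0,0,0,0,0,0]
    - [0,0,0,0,0,0]
    - [0,0,0.02,0,0,0]
    - [0,0,0.04,0,0,0]
    - [0,0,0.05,0,0,0]
    - [-0.01,0.04,0.05,0,0,8]
    - [-0.01,0.04,0.04,0,0,8]
    - [-0.01,0.04,0.03,0,0,8]
  hand: 1

```text
clock: 16.35
tcp_pos: [0.6035, -0.0131, 0.25]
orientation: [0.001, 0.965, 0.261, 0.001]
wrist_force: [0.8, 0.5, 0.2]
finger_gap: 0.0856
```

```bash
python3 look.py wrist w12 0 560 0 420
```

```text
scale 1.3928571428571428
16.4 [ 0.6031 -0.007   0.2555] [-0.146  0.358  0.168  1.374  0.003  2.457] 0.0856
```

View pics/w12z.png

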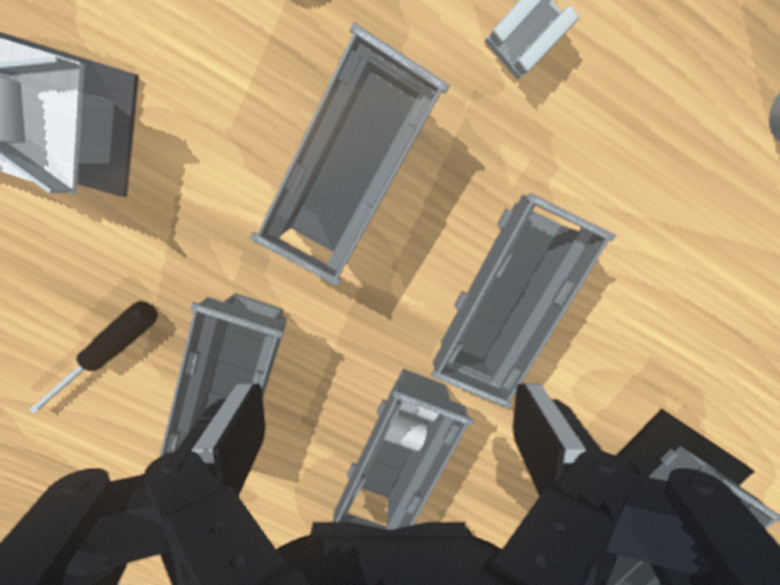

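>>> jog_arm:
  plan:
    - [-0.004,0.033,0,0,0,7.4]
    - [-0.004,0.034,0,0,0,7.4]
    - [-0.005,0.034,0,0,0,7.4]
    - [-0.005,0.034,0,0,0,7.4]
    - [-0.005,0.034,0,0,0,7.4]
    - [-0.005,0.034,0,0,0,7.4]
    - [-0.005,0.034,0,0,0,7.4]
    - [-0.005,0.034,0,0,0,7.4]
    - [-0.005,0.034,0,0,0,7.4]
    - [-0.003,0.028,0,0,0,7.4]

```text
clock: 17.4
tcp_pos: [0.5567, 0.3214, 0.2474]
orientation: [-0.0, 0.613, 0.79, 0.0]
wrist_force: [0.6, 0.3, -0.0]
finger_gap: 0.0852
```

```bash
python3 look.py wrist w13 160 400 0 350; python3 look.py wrist w13 160 400 90 300
```

```text
scale 1.6857142857142857
17.45 [0.5559 0.3252 0.2471] [0.403 0.45  0.285 1.405 0.003 1.716] 0.0856
scale 2.8095238095238093
17.5 [0.5563 0.323  0.247 ] [4.010e-01 4.490e-01 2.840e-01 1.405e+00 1.000e-03 1.721e+00] 0.0853
```

View pics/w13z.png

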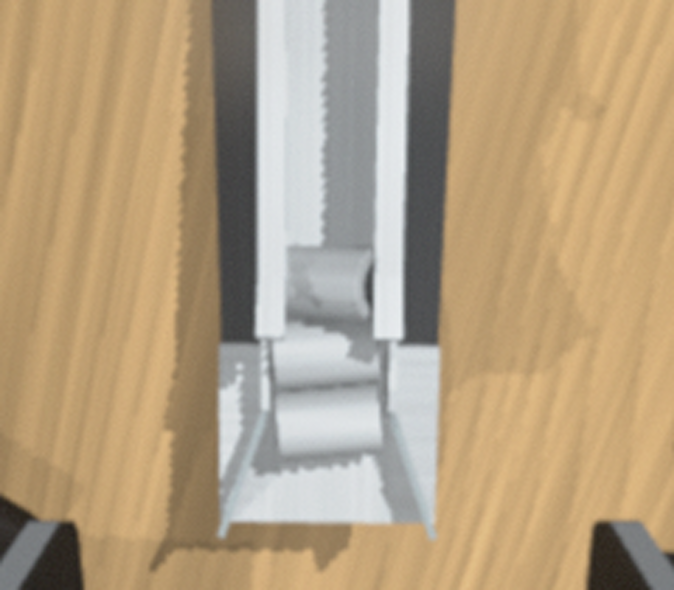

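```bash
cp pics/w13.png pics/w13b.png; python3 look.py side s14 95 295 50 200; python3 look.py wrist w14 160 400 90 300; python3 crop.py w14 w14y 230 320 160 270
```

```text
scale 3.9
17.55 [0.5567 0.3212 0.247 ] [ 0.399  0.448  0.283  1.405 -0.     1.723] 0.0852
scale 2.8095238095238093
17.6 [0.557  0.32   0.2471] [ 0.397  0.448  0.282  1.405 -0.     1.724] 0.0855
scale 5.363636363636363
```

View pics/w14y.png

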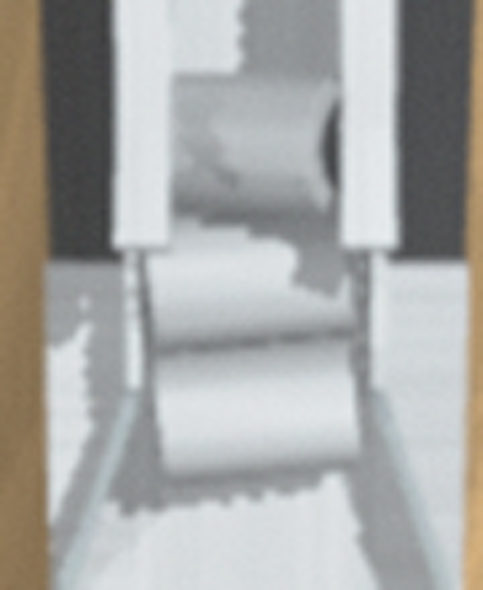

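View pics/s14z.png

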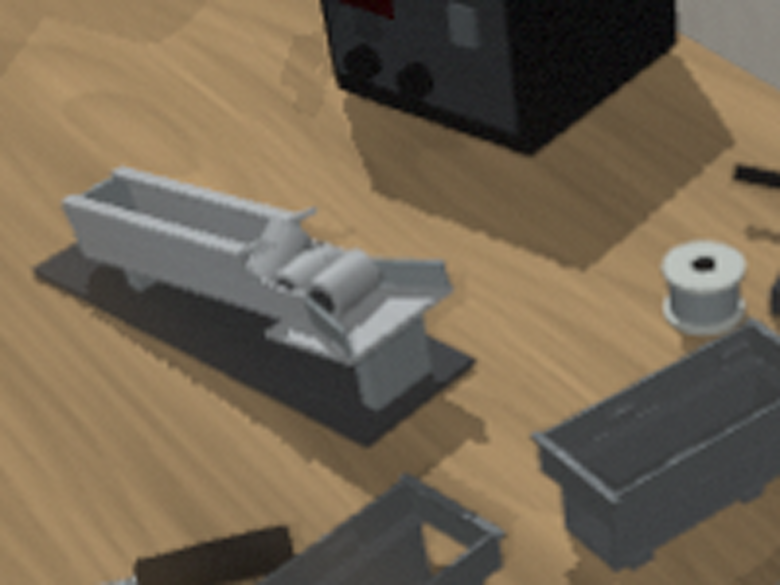

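```bash
python3 crop.py s14 s14y 145 215 90 145; python3 look.py scene c14 360 430 110 175
```

```text
scale 10.727272727272727
scale 9.076923076923077
17.65 [0.5572 0.3193 0.2473] [ 3.960e-01  4.470e-01  2.820e-01  1.405e+00 -1.000e-03  1.723e+00] 0.0854
```

View pics/s14y.png

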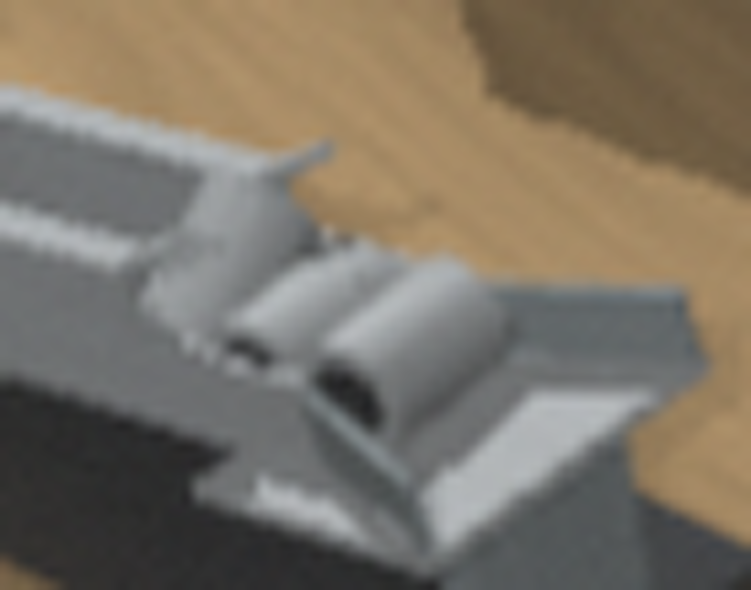

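View pics/c14z.png

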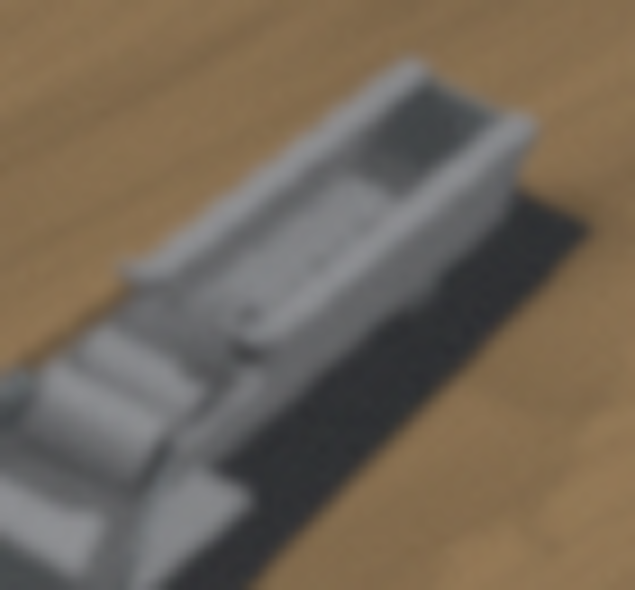

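```bash
python3 - <<'E'
from h import *; import pickle
c=pickle.load(open('pics/w14.pkl','rb'))
f=lambda l:np.array(l)/5.3636+[230,160]
P=np.array([.570,.2665]);h=np.array([np.cos(np.radians(103.8)),np.sin(np.radians(103.8))]);r=np.array([h[1],-h[0]])
def T(l,z,n):
    for q in plane(c,f(l),z): d=q[:2]-P; print(n,np.round(q,4),'x %.1f right %.1f'%(-d@h*1e3,d@r*1e3))
T([(172,78),(172,210),(330,75),(330,220),(335,150)],.080,'s1')
T([(150,300),(352,290)],.074,'s2top'); T([(155,400),(358,400)],.078,'s3')
T([(170,245),(342,245)],.081,'lipstart in'); T([(115,245),(398,245)],.081,'lipstart out')
T([(47,262),(467,262)],.05,'plate back'); T([(130,385),(375,385)],.072,'bend')
E
```

```text
s1 [0.5351 0.3394 0.08  ] x -79.1 right -16.4
s1 [0.541  0.3146 0.08  ] x -53.6 right -16.7
s1 [0.5637 0.3472 0.08  ] x -79.9 right 13.1
s1 [0.5709 0.3201 0.08  ] x -51.8 right 13.6
s1 [0.5683 0.3336 0.08  ] x -65.6 right 14.3
s2top [0.541  0.2939 0.074 ] x -33.5 right -21.6
s2top [0.5795 0.3058 0.074 ] x -35.9 right 18.6
s3 [0.5467 0.2749 0.078 ] x -13.7 right -20.6
s3 [0.5861 0.2849 0.078 ] x -14.0 right 20.1
lipstart in [0.5422 0.308  0.081 ] x -46.9 right -17.1
lipstart in [0.5743 0.3161 0.081 ] x -47.2 right 16.0
lipstart out [0.5319 0.3054 0.081 ] x -46.9 right -27.7
lipstart out [0.5848 0.3188 0.081 ] x -47.2 right 26.8
plate back [0.5181 0.2889 0.05  ] x -34.1 right -45.0
plate back [0.6047 0.3107 0.05  ] x -34.7 right 44.3
bend [0.5412 0.2745 0.072 ] x -14.6 right -26.1
bend [0.5896 0.2867 0.072 ] x -15.0 right 23.8
```

>>> jog_arm:
  plan:
    - [0,0.002,0,0,0,8.4]
    - [0,0.002,0,0,0,8.4]
    - [0,0.002,0,0,0,8.4]
    - [0,0.002,-0.01,0,0,8.4]
    - [0,0.002,-0.02,0,0,8.4]
    - [0,0.002,-0.02,0,0,8.4]
    - [0,0.002,-0.02,0,0,8.4]
    - [0,0.002,-0.02,0,0,8.4]
    - [0,0,-0.02,0,0,8.4]
    - [0,0,-0.02,0,0,8.4]
  hand: 0

```text
clock: 18.65
tcp_pos: [0.5578, 0.334, 0.1169]
orientation: [0.0, -0.071, 0.997, -0.0]
wrist_force: [-0.2, 0.9, -1.3]
finger_gap: 0.0001
```

>>> jog_arm:
  plan:
    - [0,0,-0.005,0,0,6]
    - [0,0,0,0,0,0]
    - [0,0,0,0,0,0]
    - [0,0,0,0,0,0]
    - [0,0,0,0,0,0]
    - [0,0,0,0,0,0]
    - [0,0,0,0,0,0]
    - [0,0,0,0,0,0]
    - [0,0,0,0,0,0]
    - [0,0,0,0,0,0]

```text
clock: 19.65
tcp_pos: [0.5572, 0.3357, 0.1125]
orientation: [-0.0, -0.122, 0.993, 0.0]
wrist_force: [0.5, 0.0, -0.2]
finger_gap: 0.0001
```

```bash
python3 look.py side s15 95 245 50 160; python3 look.py scene c15 330 450 80 170;python3 look.py wrist w15
```

```text
scale 5.2
19.7 [0.5572 0.3357 0.1125] [0.419 0.512 0.052 1.111 0.    0.174] 0.0001
scale 6.5
19.75 [0.5572 0.3357 0.1125] [0.419 0.512 0.052 1.111 0.    0.174] -0.0002
19.8 [0.5572 0.3357 0.1125] [0.419 0.512 0.052 1.111 0.    0.174] -0.0002
```

View pics/s15z.png

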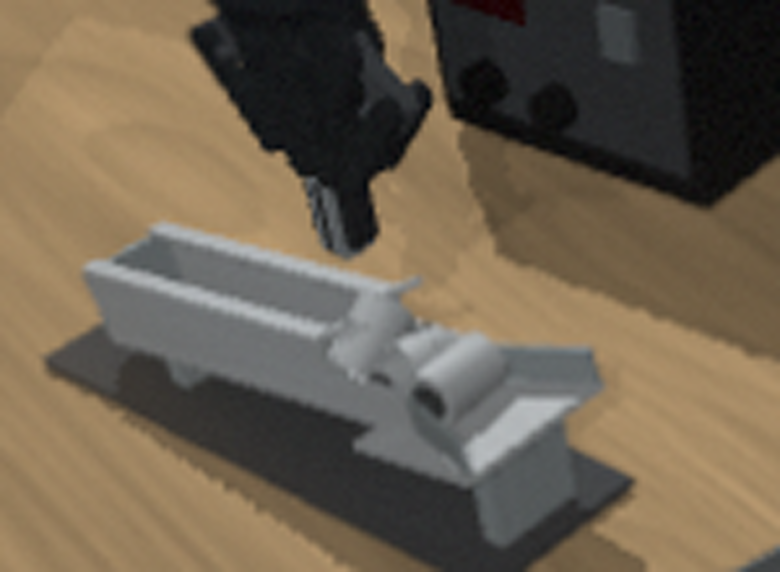

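View pics/c15z.png

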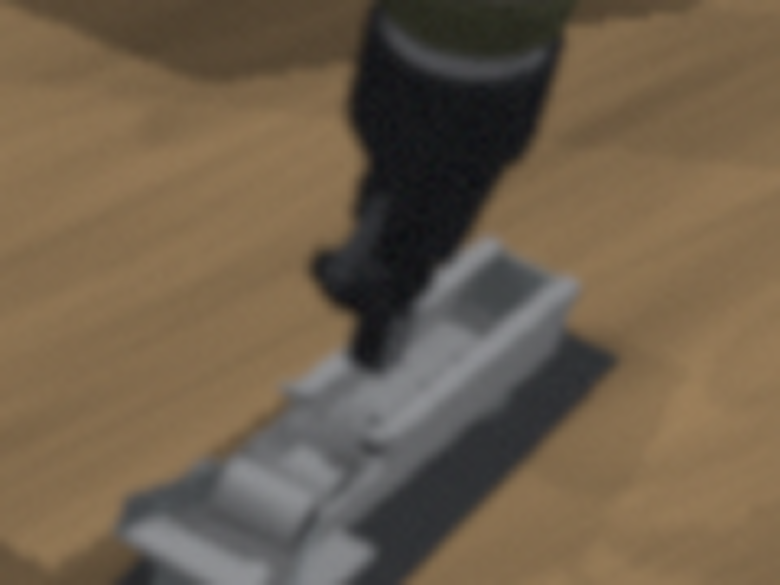

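View pics/w15.png

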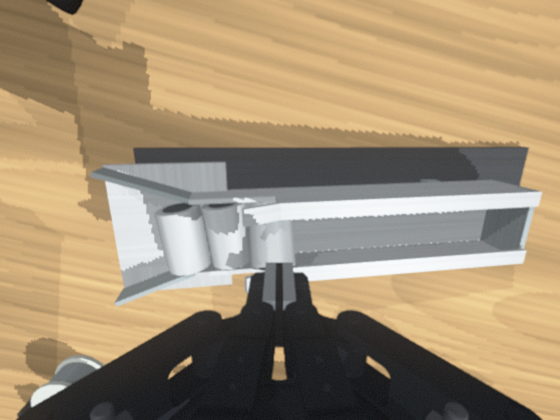

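>>> jog_arm:
  plan:
    - [0,0,-0.01,0,0,0]
    - [0,0,-0.01,0,0,0]
    - [0,0,-0.005,0,0,0]
    - [0,0,-0.003,0,0,0]
    - [0,0,-0.002,0,0,0]
    - [0,0,-0.002,0,0,0]
    - [0,0,-0.001,0,0,0]
    - [0,0,-0.001,0,0,0]
    - [0,0,0,0,0,0]
    - [0,0,0,0,0,0]

```text
clock: 20.8
tcp_pos: [0.5567, 0.3354, 0.0778]
orientation: [-0.001, -0.122, 0.993, -0.0]
wrist_force: [-1.3, 0.0, -0.5]
finger_gap: -0.0004
```

```bash
python3 look.py side s16 95 245 50 160; python3 look.py wrist w16 130 330 150 300
```

```text
scale 5.2
20.85 [0.5567 0.3354 0.0779] [0.419 0.536 0.002 1.039 0.    0.174] 0.0001
scale 3.9
20.9 [0.5567 0.3354 0.078 ] [0.419 0.536 0.002 1.039 0.    0.174] -0.0002
```

View pics/s16z.png

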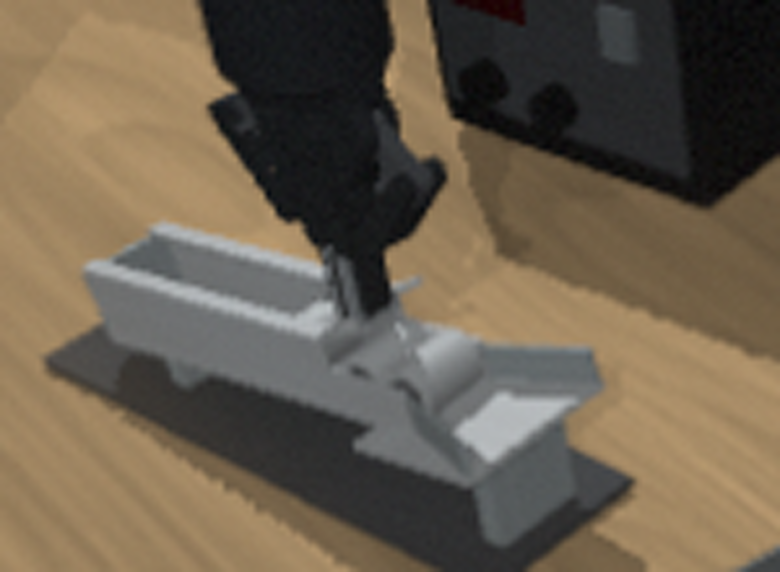

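View pics/w16z.png

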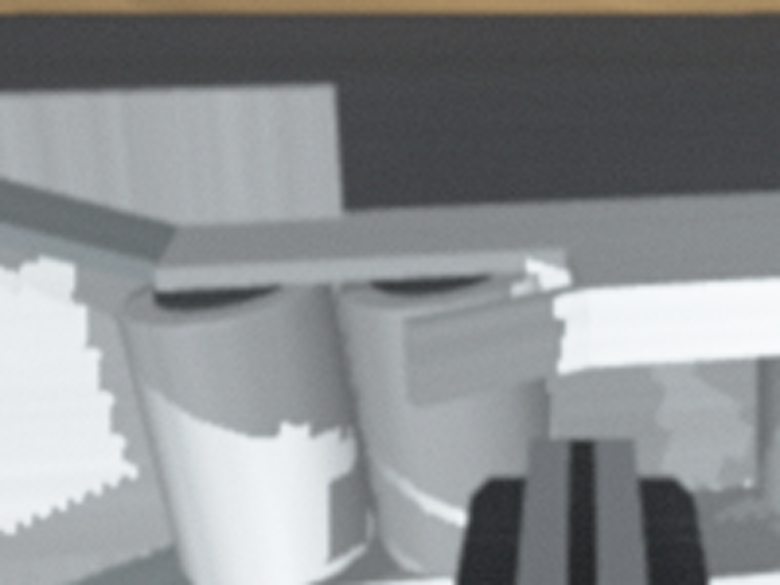

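>>> jog_arm:
  plan:
    - [0,0,0.01,0,0,0]
    - [0,0,0.02,0,0,0]
    - [0,0,0.02,0,0,0]
    - [0,0,0.02,0,0,0]
    - [0,0,0.02,0,0,0]
    - [0,0,0.02,0,0,0]
    - [0,0,0.02,0,0,0]
    - [0,-0.01,0.02,0,0,0]
    - [0,-0.02,0,0,0,0]
    - [0,-0.02,0,0,0,0]

```text
clock: 21.9
tcp_pos: [0.5581, 0.2856, 0.2305]
orientation: [0.002, -0.122, 0.992, 0.0]
wrist_force: [0.0, -0.5, -0.2]
finger_gap: -0.0003
```

```bash
python3 look.py side s17 95 245 50 160; python3 look.py wrist w17 100 450 80 340
```

```text
scale 5.2
21.95 [0.5577 0.2822 0.2298] [ 0.341  0.413  0.186  1.343 -0.002  0.098] -0.0002
scale 2.2285714285714286
22.0 [0.5575 0.2833 0.2293] [ 3.420e-01  4.140e-01  1.870e-01  1.343e+00 -1.000e-03  1.000e-01] -0.0
```

View pics/s17z.png

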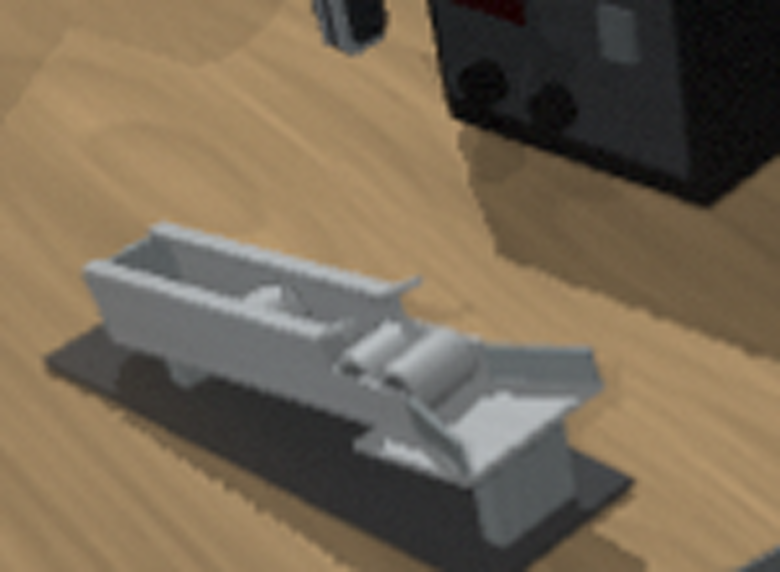

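View pics/w17z.png

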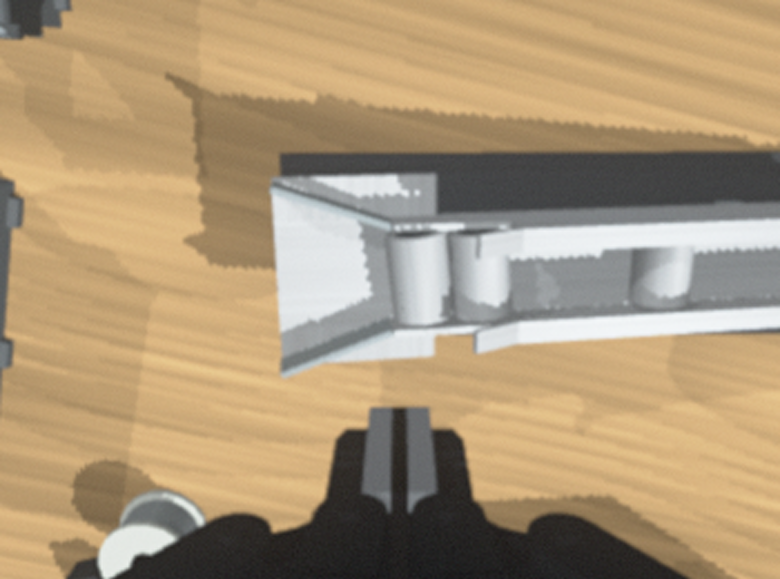

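>>> jog_arm:
  plan:
    - [0,0,0,0,0,0]
    - [0,0,0,0,0,0]
    - [0,0,0,0,0,0]
    - [0,0,0,0,0,0]
    - [0,0,0,0,0,0]
    - [0,0,0,0,0,0]
    - [0,0,0,0,0,0]
    - [0,0,0,0,0,0]
    - [0,0,0,0,0,0]
    - [0,0,0,0,0,0]

```text
clock: 23.0
tcp_pos: [0.5572, 0.2857, 0.2286]
orientation: [0.0, -0.122, 0.993, 0.0]
wrist_force: [-0.0, 0.4, 0.3]
finger_gap: -0.0
```

```bash
python3 look.py side s18 95 245 50 160; python3 look.py wrist w18 100 450 80 340
```

```text
scale 5.2
23.05 [0.5572 0.2857 0.2285] [0.346 0.416 0.188 1.343 0.    0.101] 0.0003
scale 2.2285714285714286
23.1 [0.5572 0.2857 0.2286] [0.346 0.416 0.188 1.343 0.    0.101] 0.0001
```

View pics/s18z.png

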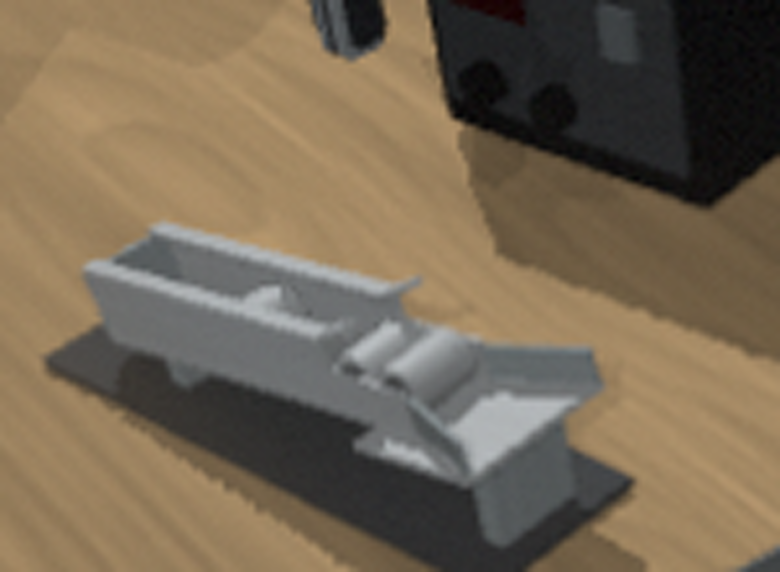

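View pics/w18z.png

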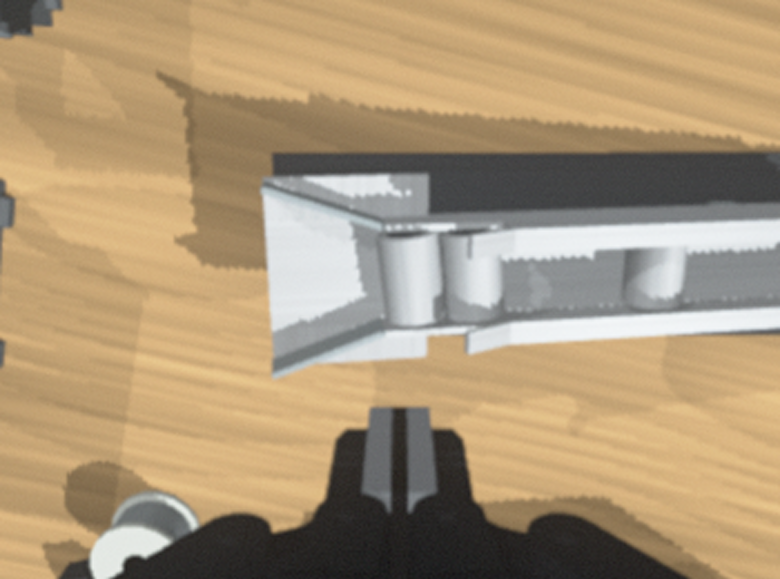

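>>> jog_arm:
  plan:
    - [0.003,-0.007,0,0,0,0]
    - [0.004,-0.009,-0.01,0,0,0]
    - [0.004,-0.009,-0.02,0,0,0]
    - [0.004,-0.009,-0.03,0,0,0]
    - [0.0023,-0.0047,-0.03,0,0,0]
    - [0,0,-0.03,0,0,0]
    - [0,0,-0.02,0,0,0]
    - [0,0,-0.012,0,0,0]
    - [0,0,-0.0065,0,0,0]
    - [0,0,0,0,0,0]

```text
clock: 24.1
tcp_pos: [0.5743, 0.2466, 0.0694]
orientation: [-0.0, -0.122, 0.993, -0.0]
wrist_force: [-0.3, 0.0, -0.1]
finger_gap: -0.0001
```

```bash
python3 look.py side s19 125 245 70 160; python3 look.py wrist w19 100 450 80 340
```

```text
scale 6.5
24.15 [0.5749 0.2469 0.0704] [ 0.277  0.497 -0.083  0.99   0.     0.033] -0.0003
scale 2.2285714285714286
24.2 [0.5753 0.2471 0.071 ] [ 0.278  0.497 -0.082  0.991  0.     0.033] 0.0002
```

View pics/s19z.png

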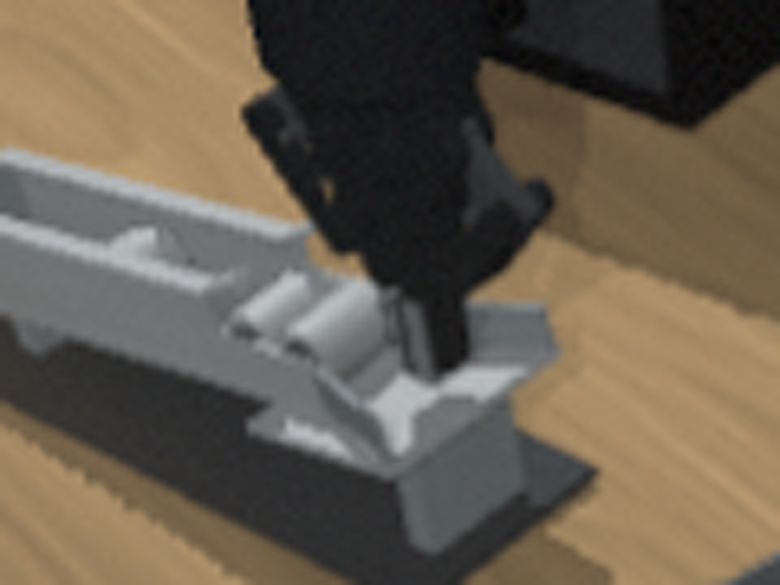

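View pics/w19z.png

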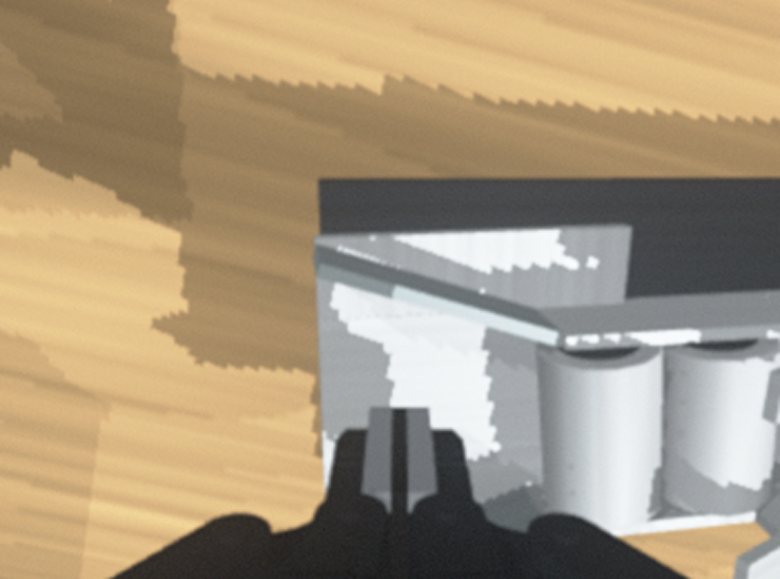

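>>> jog_arm:
  plan:
    - [-0.0019,0.0078,-0.0013,0,0,0]
    - [-0.0019,0.0078,-0.0013,0,0,0]
    - [-0.0019,0.0078,-0.0013,0,0,0]
    - [-0.0019,0.0078,-0.0013,0,0,0]
    - [-0.0019,0.0078,-0.0013,0,0,0]
    - [-0.0019,0.0078,-0.0013,0,0,0]
    - [-0.0019,0.0078,-0.0013,0,0,0]
    - [-0.0019,0.0078,-0.0013,0,0,0]
    - [-0.0019,0.0078,-0.0013,0,0,0]
    - [-0.0019,0.0078,-0.0013,0,0,0]

```text
clock: 25.2
tcp_pos: [0.5553, 0.3256, 0.0569]
orientation: [-0.0, -0.122, 0.993, 0.0]
wrist_force: [0.7, 0.0, -0.3]
finger_gap: -0.0002
```

```bash
python3 look.py side s20 95 245 60 160; python3 look.py wrist w20 200 560 120 380
```

```text
scale 5.2
25.25 [0.5549 0.3267 0.0567] [ 0.407  0.541 -0.045  0.985  0.001  0.162] 0.0001
scale 2.1666666666666665
25.3 [0.555  0.326  0.0567] [ 0.406  0.541 -0.045  0.985  0.     0.161] 0.0003
```

View pics/s20z.png

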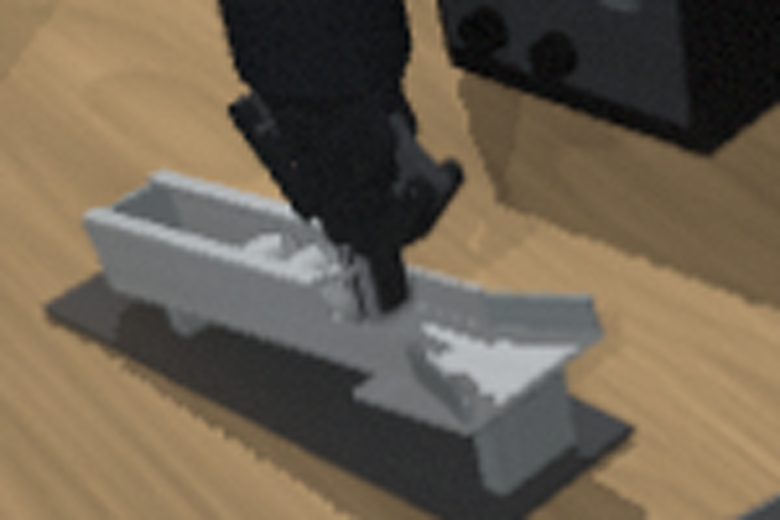

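View pics/w20z.png

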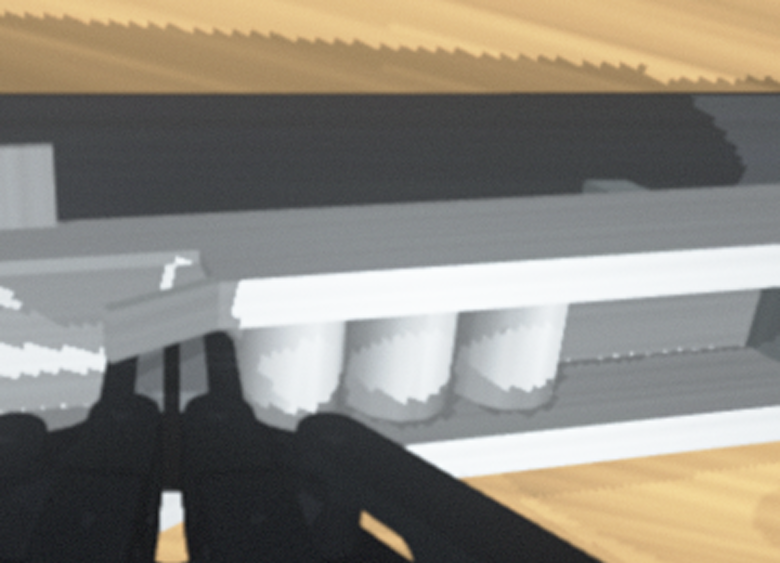

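>>> jog_arm:
  plan:
    - [-0.0019,0.0076,-0.0013,0,0,0]
    - [-0.0019,0.0076,-0.0013,0,0,0]
    - [-0.0019,0.0076,-0.0012,0,0,0]
    - [-0.0019,0.0076,-0.0012,0,0,0]
    - [-0.0019,0.0076,-0.0012,0,0,0]
    - [-0.0019,0.0076,-0.0012,0,0,0]
    - [-0.0019,0.0076,-0.0012,0,0,0]
    - [-0.0019,0.0076,-0.0012,0,0,0]
    - [-0.0017,0.007,-0.0011,0,0,0]
    - [-0.0012,0.005,-0.0008,0,0,0]

```text
clock: 26.3
tcp_pos: [0.5371, 0.3985, 0.0452]
orientation: [-0.0, -0.122, 0.993, 0.0]
wrist_force: [0.3, -0.0, -1.1]
finger_gap: -0.0
```

```bash
python3 look.py side s21 95 245 60 160; python3 look.py wrist w21 200 560 120 380
```

```text
scale 5.2
26.35 [0.5369 0.3991 0.045 ] [0.519 0.595 0.018 0.994 0.001 0.274] -0.0003
scale 2.1666666666666665
26.4 [0.5371 0.3985 0.0451] [0.518 0.595 0.018 0.994 0.    0.273] 0.0002
```

View pics/w21z.png

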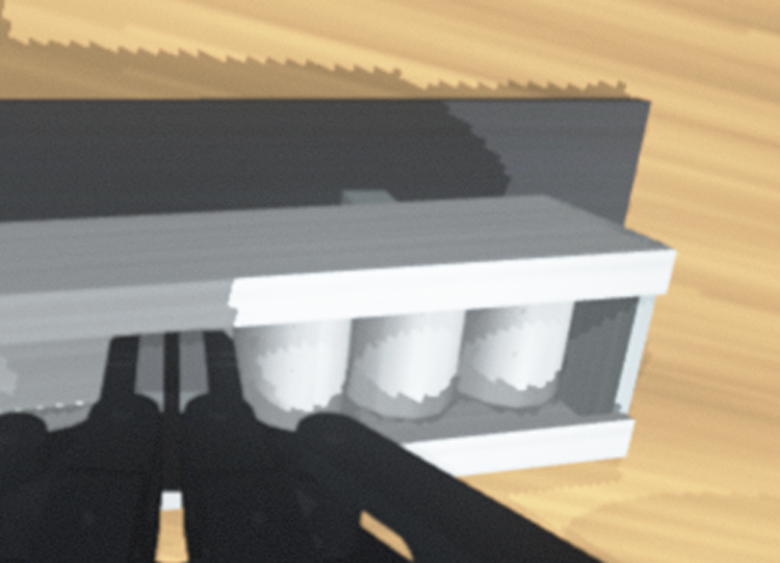

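>>> jog_arm:
  plan:
    - [0,0,0.015,0,0,0]
    - [0,0,0.03,0,0,0]
    - [0,0,0.04,0,0,0]
    - [0,0,0.04,0,0,0]
    - [-0.005,-0.02,0.04,0,0,0]
    - [-0.01,-0.03,0.03,0,0,-1]
    - [-0.01,-0.04,0.01,0,0,-1]
    - [-0.01,-0.04,0,0,0,-1]
    - [-0.01,-0.04,0,0,0,-1]
    - [-0.01,-0.04,0,0,0,-1]

```text
clock: 27.4
tcp_pos: [0.4819, 0.1861, 0.2507]
orientation: [0.0, -0.078, 0.997, -0.0]
wrist_force: [0.1, -0.6, -0.3]
finger_gap: 0.0001
```

>>> jog_arm:
  plan:
    - [-0.01,-0.04,0,0,0,-0.5]
    - [-0.01,-0.04,0,0,0,-0.5]
    - [-0.01,-0.04,0,0,0,-0.5]
    - [-0.01,-0.04,0,0,0,-0.5]
    - [0,-0.04,0,0,0,-0.5]
    - [0,-0.04,0,0,0,0]
    - [0,-0.035,0,0,0,0]
    - [0,-0.02,0,0,0,0]
    - [0,-0.011,0,0,0,0]
    - [0,0,0,0,0,0]
  hand: 1

```text
clock: 28.4
tcp_pos: [0.4423, -0.1193, 0.2503]
orientation: [0.0, -0.056, 0.998, 0.0]
wrist_force: [0.3, 0.3, -0.9]
finger_gap: 0.0853
```

```bash
python3 look.py wrist w22 0 560 0 420; python3 look.py side s22 95 515 50 365
```

```text
scale 1.3928571428571428
28.45 [ 0.4422 -0.1183  0.2503] [-0.437  0.081 -0.197  1.293  0.    -0.55 ] 0.0853
scale 1.8571428571428572
28.5 [ 0.4422 -0.1177  0.2503] [-4.360e-01  8.100e-02 -1.980e-01  1.293e+00  1.000e-03 -5.500e-01] 0.0854
```

View pics/w22z.png

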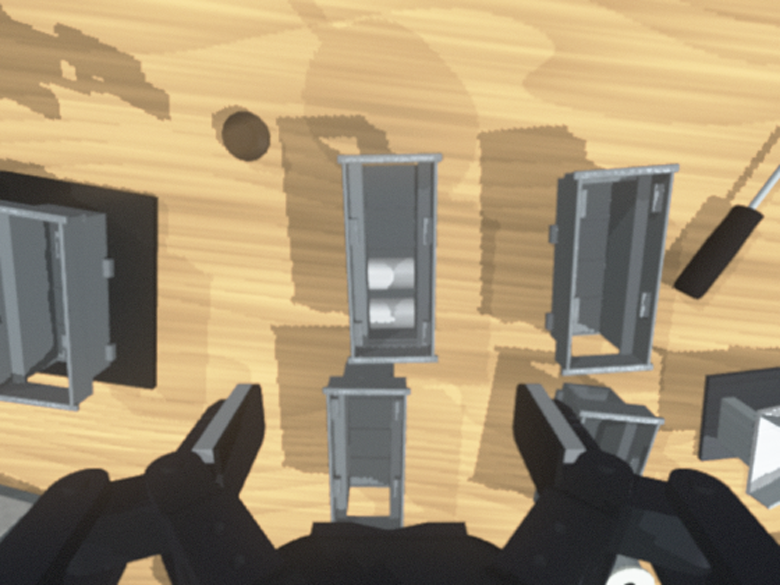

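View pics/s22z.png

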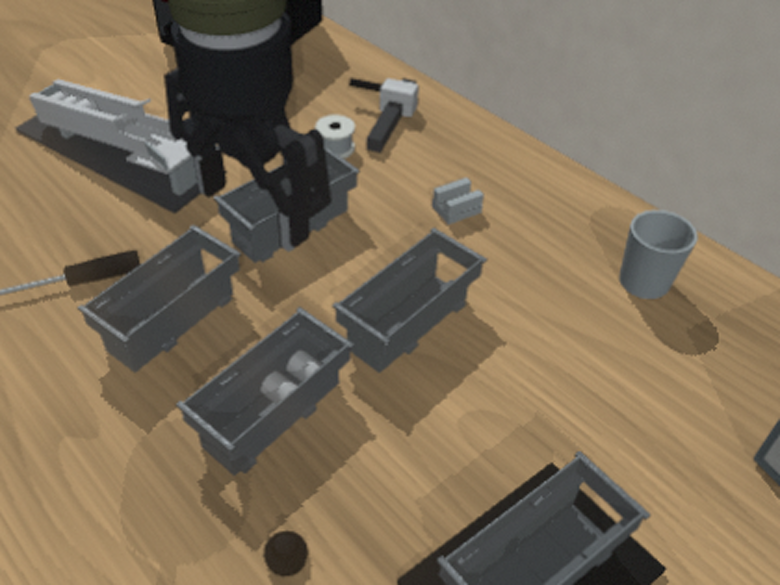

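```bash
python3 - <<'E'
from h import *; import pickle
c=pickle.load(open('pics/w22.pkl','rb'))
f=lambda l:np.array(l)/1.392857
quad(c,f([(350,361),(339,159),(441,156),(437,360)]),.068,'S')
quad(c,f([(562,373),(558,175),(678,166),(652,369)]),.068,'P')
E
```

```text
S c [ 0.44  -0.117] L 0.1590 W 0.0726 0.0719 yaw -172.4
P c [0.4302 0.0533] L 0.1603 W 0.0849 0.0740 yaw -167.4
```

>>> jog_arm:
  plan:
    - [-0.002,0.0005,-0.02,0,0,1.2]
    - [0,0,-0.04,0,0,0]
    - [0,0,-0.045,0,0,0]
    - [0,0,-0.04,0,0,0]
    - [0,0,-0.03,0,0,0]
    - [0,0,-0.02,0,0,0]
    - [0,0,-0.013,0,0,0]
    - [0,0,-0.007,0,0,0]
    - [0,0,-0.003,0,0,0]
    - [0,0,0,0,0,0]

```text
clock: 29.5
tcp_pos: [0.4407, -0.1172, 0.0326]
orientation: [0.0, -0.068, 0.998, 0.0]
wrist_force: [0.9, -0.2, 0.0]
finger_gap: 0.0854
```

>>> jog_arm:
  plan:
    - [0,0,0,0,0,0]
    - [0,0,0,0,0,0]
    - [0,0,0,0,0,0]
    - [0,0,0,0,0,0]
    - [0,0,0,0,0,0]
    - [0,0,0,0,0,0]
    - [0,0,0,0,0,0]
    - [0,0,0,0,0,0]
    - [0,0,0,0,0,0]
    - [0,0,0,0,0,0]
  hand: 0
  force: 60

```text
clock: 30.5
tcp_pos: [0.4412, -0.1178, 0.0335]
orientation: [0.001, -0.067, 0.998, -0.0]
wrist_force: [-1.2, 2.1, 6.2]
finger_gap: 0.0684
```

>>> jog_arm:
  plan:
    - [0,0,0.005,0,0,0]
    - [0,0,0.01,0,0,0]
    - [0,0,0.02,0,0,0]
    - [0,0,0.025,0,0,0]
    - [0,0,0.025,0,0,0]
    - [0,0,0.025,0,0,0]
    - [0,0,0.02,0,0,0]
    - [0,0,0.015,0,0,0]
    - [0,0,0.008,0,0,0]
    - [0,0,0.003,0,0,0]

```text
clock: 31.5
tcp_pos: [0.4407, -0.1179, 0.1893]
orientation: [0.001, -0.067, 0.998, -0.0]
wrist_force: [0.1, 0.3, -3.3]
finger_gap: 0.068
```

```bash
python3 look.py wrist w23; python3 look.py side s23 95 515 50 365
```

```text
31.55 [ 0.4405 -0.1178  0.189 ] [-0.438  0.102 -0.325  1.142  0.    -0.572] 0.0682
scale 1.8571428571428572
31.6 [ 0.4403 -0.1177  0.1883] [-0.438  0.103 -0.327  1.141  0.    -0.572] 0.0681
```

View pics/w23.png

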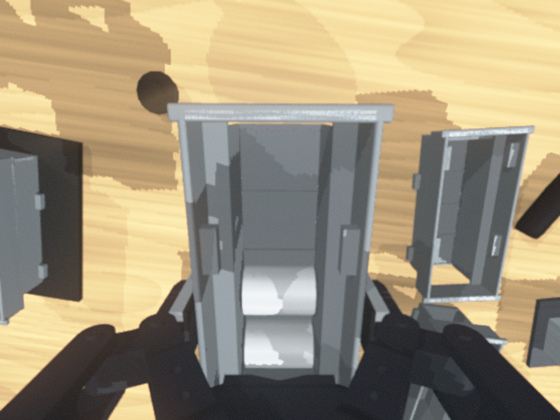

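View pics/s23z.png

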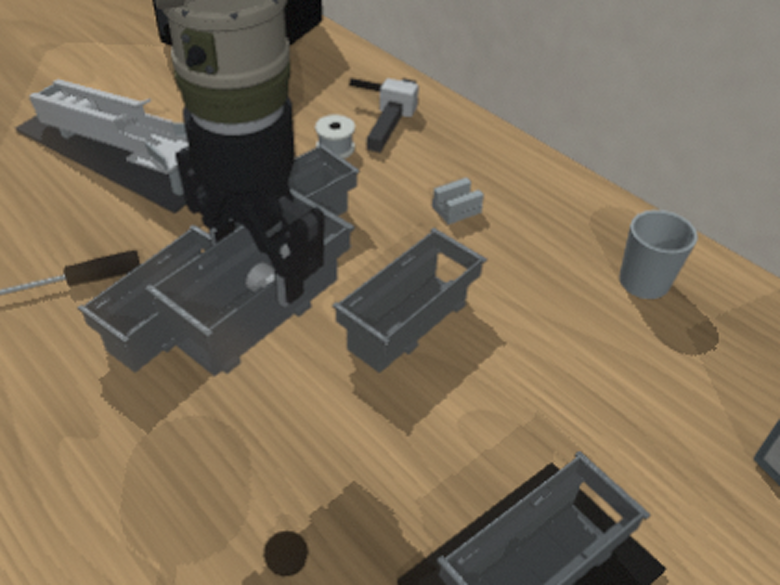

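```bash
python3 - <<'E'
from h import *; import pickle
for t,px,yaw,tc in(('w4',[(170,123),(390,123)],6,(.628,-.119,.1885)),('w23',[(168,113),(393,112)],187.7,(.4404,-.1178,.1887))):
    c=pickle.load(open(f'pics/{t}.pkl','rb')); q=plane(c,px,tc[2]+.034); h=np.array([np.cos(np.radians(yaw)),np.sin(np.radians(yaw))]);r=np.array([h[1],-h[0]])
    for a in q: d=a[:2]-np.array(tc[:2]); print(t,np.round(a,4),d@h,d@r)
    print(np.linalg.norm(q[1]-q[0]))
E
```

```text
w4 [ 0.7014 -0.0749  0.2225] 0.07762356928908333 -0.036214187582249105
w4 [ 0.7092 -0.1483  0.2225] 0.07769948208691661 0.03766648771140778
0.07388071429405402
w23 [ 0.3664 -0.1654  0.2227] 0.07974300162559966 -0.037279816273505025
w23 [ 0.356  -0.0913  0.2227] 0.08013253027945835 0.03758251963608622
0.07486334931334994
```

>>> jog_arm:
  plan:
    - [0.0025,0.005,0,0,0,-4.2]
    - [0.005,0.01,0,0,0,-4.2]
    - [0.007,0.014,0,0,0,-4.2]
    - [0.0086,0.0173,0,0,0,-4.2]
    - [0.0086,0.0173,0,0,0,-4.2]
    - [0.0086,0.0173,0,0,0,-4.2]
    - [0.0086,0.0173,0,0,0,-4.2]
    - [0.0086,0.0173,0,0,0,-4.2]
    - [0.0086,0.0173,0,0,0,-4.2]
    - [0.0086,0.0173,0,0,0,-4.2]

```text
clock: 32.6
tcp_pos: [0.5146, 0.0332, 0.187]
orientation: [-0.001, 0.296, 0.955, -0.0]
wrist_force: [0.3, -0.5, -3.3]
finger_gap: 0.0681
```

>>> jog_arm:
  plan:
    - [0.0086,0.0173,0,0,0,-4.2]
    - [0.0086,0.0173,0,0,0,-4.2]
    - [0.0086,0.0173,0,0,0,-4.2]
    - [0.0086,0.0173,0,0,0,-4.2]
    - [0.0086,0.0173,0,0,0,-4.2]
    - [0.0086,0.0173,0,0,0,-4.2]
    - [0.0086,0.0173,0,0,0,-4.2]
    - [0.007,0.014,0,0,0,-4.2]
    - [0.005,0.01,0,0,0,-4.2]
    - [0.0025,0.005,0,0,0,-3.9]

```text
clock: 33.6
tcp_pos: [0.5894, 0.1834, 0.1864]
orientation: [-0.001, 0.616, 0.787, -0.001]
wrist_force: [-0.2, 0.3, -3.1]
finger_gap: 0.068
```

```bash
python3 look.py wrist w24;python3 look.py wrist w24; python3 - <<'E'
from tip import tcp
import numpy as np
for th,sz in [(0,.154),(5,.145),(10,.12),(20,.075),(25,.067),(30,.063),(35,.0625),(40,.0625)]:
    print(th,np.round(tcp(th,sz,sp=(.5717,.2566),dx=.0765),4))
from h import *
q=get_state()['orientation'];print(q, np.degrees(2*np.arctan2(q[2],q[1])))
E
```

```text
33.65 [0.5896 0.1838 0.1864] [1.720e-01 4.130e-01 8.100e-02 1.241e+00 1.000e-03 1.502e+00] 0.0684
33.7 [0.5893 0.1831 0.1866] [0.171 0.412 0.08  1.241 0.    1.497] 0.0682
0 [0.5902 0.1824 0.188 ]
5 [0.5894 0.1855 0.1855]
10 [0.5885 0.1892 0.1668]
20 [0.5863 0.1981 0.1331]
25 [0.585  0.2033 0.1301]
30 [0.5836 0.2088 0.1307]
35 [0.5821 0.2147 0.1342]
40 [0.5806 0.2209 0.1377]
[-0.00089398  0.61525703  0.7883256  -0.00085639] 104.05873365392833
```

View pics/w24.png

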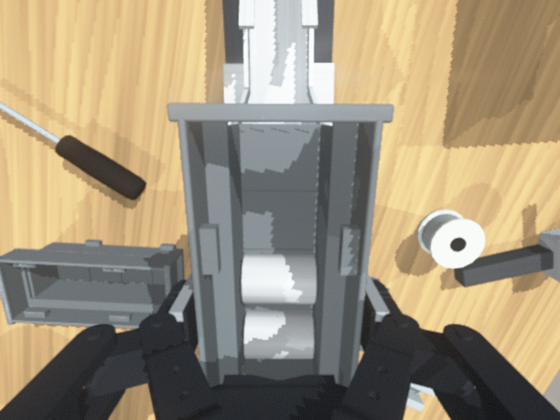

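>>> jog_arm:
  plan:
    - [0,0.001,-0.001,-1.94,-0.484,0]
    - [-0.0003,0.001,-0.002,-1.94,-0.484,0]
    - [-0.0003,0.001,-0.004,-1.94,-0.484,0]
    - [-0.0003,0.0015,-0.006,-1.94,-0.484,0]
    - [-0.0004,0.0015,-0.0075,-1.94,-0.484,0]
    - [-0.0004,0.0017,-0.008,-1.94,-0.484,0]
    - [-0.0004,0.0017,-0.008,-1.94,-0.484,0]
    - [-0.0004,0.0019,-0.008,-1.94,-0.484,0]
    - [-0.0004,0.002,-0.006,-1.94,-0.484,0]
    - [-0.0004,0.002,-0.0035,-1.94,-0.484,0]

```text
clock: 34.7
tcp_pos: [0.5855, 0.1972, 0.1328]
orientation: [0.136, 0.605, 0.777, -0.108]
wrist_force: [0.0, 0.1, -3.0]
finger_gap: 0.0682
```

```bash
python3 look.py wrist w25;python3 look.py side s25 95 245 60 160
```

```text
34.75 [0.5848 0.1982 0.1317] [ 0.363  0.495  0.026  1.149 -0.348  1.694] 0.0684
scale 5.2
34.8 [0.585  0.1981 0.1322] [ 0.362  0.494  0.027  1.149 -0.346  1.693] 0.0684
```

View pics/w25.png

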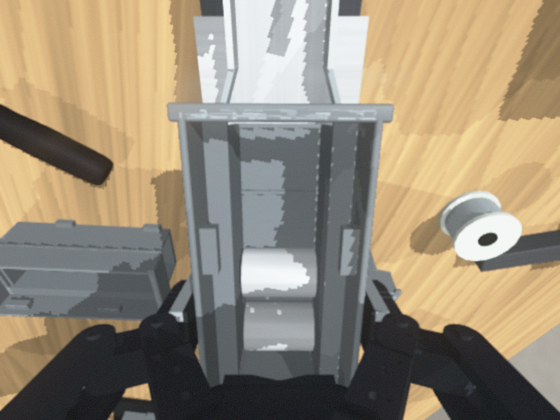

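View pics/s25z.png

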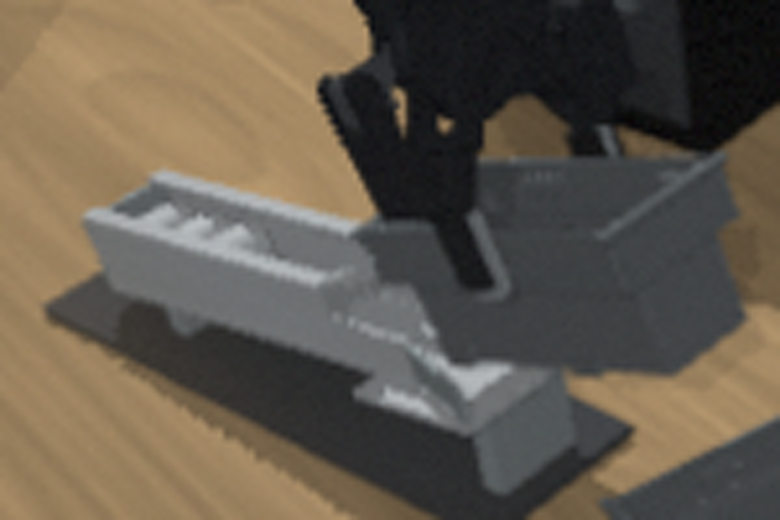

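>>> jog_arm:
  plan:
    - [-0.0003,0.0016,-0.001,-1.455,-0.363,0]
    - [-0.0003,0.0016,-0.001,-1.455,-0.363,0]
    - [-0.0003,0.0016,-0.0005,-1.455,-0.363,0]
    - [-0.0003,0.0016,0,-1.455,-0.363,0]
    - [-0.0003,0.0016,0.0002,-1.455,-0.363,0]
    - [-0.0003,0.0017,0.0005,-1.455,-0.363,0]
    - [-0.0003,0.0017,0.0007,-1.455,-0.363,0]
    - [-0.0003,0.0017,0.0008,-1.455,-0.363,0]
    - [-0.0003,0.0017,0.001,-1.455,-0.363,0]
    - [-0.0003,0.0018,0.001,-1.455,-0.363,0]

```text
clock: 35.8
tcp_pos: [0.5835, 0.2146, 0.1362]
orientation: [0.238, 0.587, 0.751, -0.186]
wrist_force: [0.2, -0.3, -2.0]
finger_gap: 0.0682
```

```bash
python3 look.py wrist w26;python3 look.py side s26 95 245 60 160
```

```text
35.85 [0.5831 0.2152 0.1357] [ 0.495  0.602  0.12   1.261 -0.592  1.873] 0.0681
scale 5.2
35.9 [0.5832 0.2152 0.1356] [ 0.494  0.602  0.119  1.259 -0.59   1.871] 0.0681
```

View pics/w26.png

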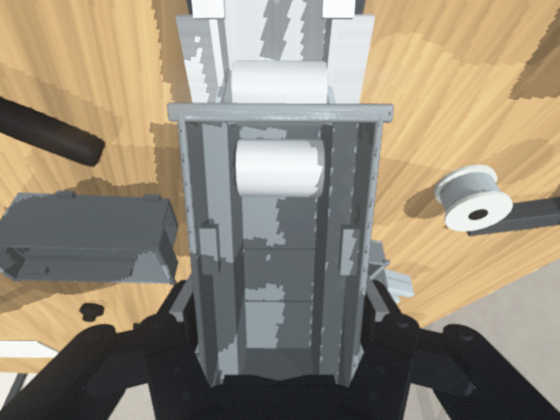

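View pics/s26z.png

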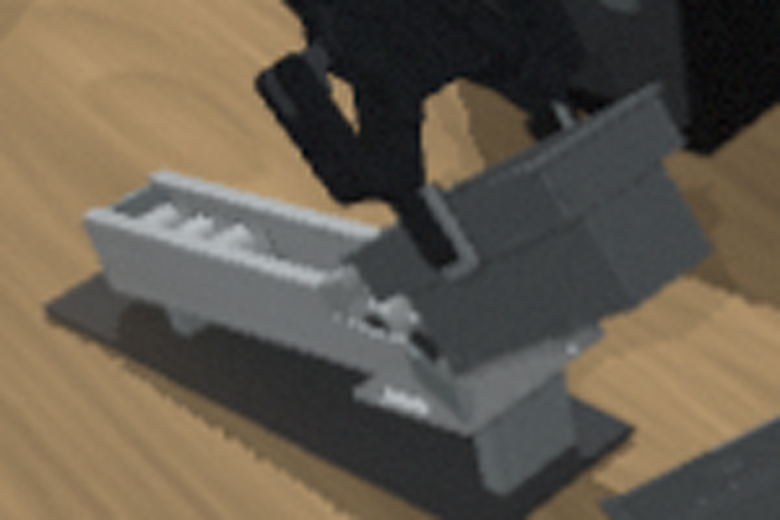

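Straight this time; wait for them to roll.

>>> jog_arm:
  plan:
    - [0,0,0,0,0,0]
    - [0,0,0,0,0,0]
    - [0,0,0,0,0,0]
    - [0,0,0,0,0,0]
    - [0,0,0,0,0,0]
    - [0,0,0,0,0,0]
    - [0,0,0,0,0,0]
    - [0,0,0,0,0,0]
    - [0,0,0,0,0,0]
    - [0,0,0,0,0,0]

```text
clock: 36.9
tcp_pos: [0.5835, 0.2144, 0.136]
orientation: [0.237, 0.587, 0.752, -0.185]
wrist_force: [0.2, 0.4, -1.2]
finger_gap: 0.068
```

```bash
python3 look.py wrist w27;python3 look.py side s27 95 245 60 160
```

```text
36.95 [0.5835 0.2144 0.136 ] [ 0.492  0.6    0.118  1.259 -0.59   1.87 ] 0.0677
scale 5.2
37.0 [0.5835 0.2144 0.136 ] [ 0.492  0.6    0.118  1.259 -0.59   1.87 ] 0.0681
```

View pics/w27.png

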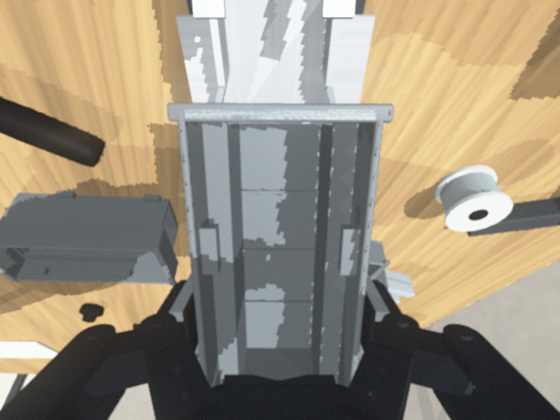

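View pics/s27z.png

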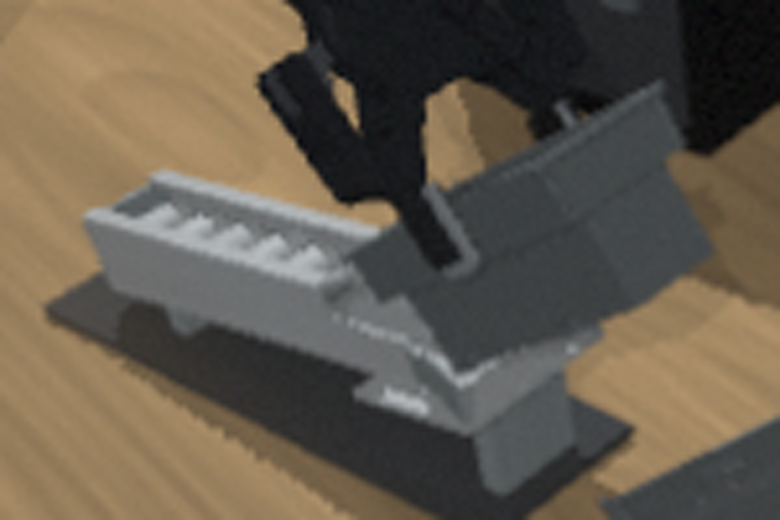

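>>> jog_arm:
  plan:
    - [0.001,-0.004,0.006,0,0,0]
    - [0.001,-0.005,0.012,0,0,0]
    - [0.001,-0.005,0.015,5.66,1.41,0]
    - [0.001,-0.005,0.015,5.66,1.41,0]
    - [0.001,-0.005,0.015,5.66,1.41,0]
    - [0.001,-0.005,0.01,5.66,1.41,0]
    - [0,-0.01,0,5.66,1.41,0]
    - [0,-0.01,0,5.65,1.42,0]
    - [0,-0.01,0,0,0,0]
    - [0,-0.01,0,0,0,0]

```text
clock: 38.0
tcp_pos: [0.5896, 0.1436, 0.2099]
orientation: [0.001, 0.616, 0.788, -0.0]
wrist_force: [0.3, 0.4, -1.6]
finger_gap: 0.0681
```

>>> jog_arm:
  plan:
    - [-0.003,-0.02,0,0,0,3.6]
    - [-0.003,-0.02,0,0,0,3.6]
    - [-0.003,-0.02,0,0,0,3.6]
    - [-0.004,-0.02,0,0,0,3.6]
    - [-0.004,-0.02,0,0,0,3.6]
    - [-0.004,-0.02,0,0,0,3.6]
    - [-0.004,-0.02,0,0,0,3.6]
    - [-0.004,-0.02,0,0,0,3.6]
    - [-0.004,-0.02,0,0,0,3.6]
    - [-0.004,-0.02,0,0,0,3.6]

```text
clock: 39.0
tcp_pos: [0.552, -0.0547, 0.2091]
orientation: [-0.0, 0.34, 0.94, -0.001]
wrist_force: [0.9, 0.1, -1.5]
finger_gap: 0.0681
```

>>> jog_arm:
  plan:
    - [-0.004,-0.02,0,0,0,3.6]
    - [-0.004,-0.02,0,0,0,3.6]
    - [-0.004,-0.02,0,0,0,3.6]
    - [-0.004,-0.02,0,0,0,3.6]
    - [-0.004,-0.02,0,0,0,3.6]
    - [-0.004,-0.02,0,0,0,3.6]
    - [-0.004,-0.02,0,0,0,3.6]
    - [-0.004,-0.02,0,0,0,3.6]
    - [-0.004,-0.02,0,0,0,3.5]
    - [0,-0.015,0,0,0,0]

```text
clock: 40.0
tcp_pos: [0.5161, -0.2501, 0.209]
orientation: [-0.001, 0.067, 0.998, -0.001]
wrist_force: [-0.2, -0.5, -1.6]
finger_gap: 0.0676
```

```bash
python3 look.py wrist w28;python3 look.py side s28 250 500 230 420; python3 look.py scene c28 80 280 180 330
```

```text
40.05 [ 0.5167 -0.2522  0.209 ] [-0.592  0.319 -0.     1.25  -0.003 -0.456] 0.0679
scale 3.1052631578947367
40.1 [ 0.5168 -0.2509  0.2089] [-5.910e-01  3.190e-01 -1.000e-03  1.251e+00 -1.000e-03 -4.540e-01] 0.068
scale 3.9
40.15 [ 0.5166 -0.2498  0.2089] [-0.59   0.318 -0.002  1.251 -0.    -0.454] 0.0682
```

View pics/w28.png

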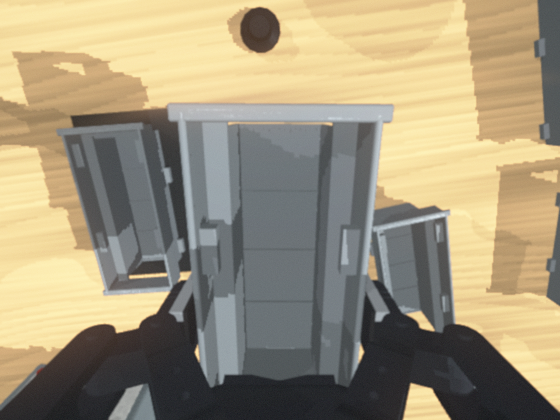

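View pics/s28z.png

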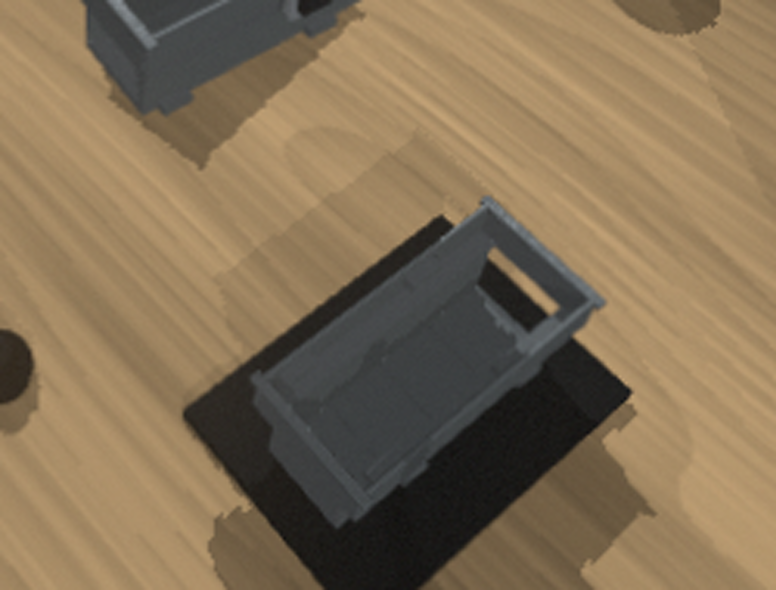

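View pics/c28z.png

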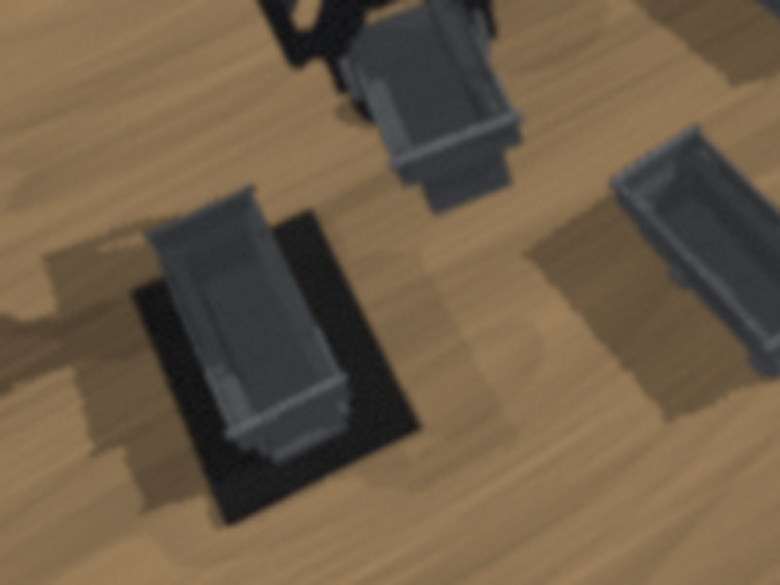

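```bash
python3 crop.py w28 w28z 40 210 100 310; python3 - <<'E'
from h import *; import pickle
s=pickle.load(open('pics/s28.pkl','rb'));sc=pickle.load(open('pics/c28.pkl','rb'))
ps=np.array([(254,375),(487,198),(606,301),(363,514)])/3.10526+[250,230]
pc=np.array([(148,235),(229,437),(348,377),(256,187)])/3.9+[80,180]
quad(s,ps,.076,'side')
quad(sc,pc[[0,1,2,3]],.076,'scene')
print(np.round(plane(s,ps,.076),4)); print(np.round(plane(sc,pc,.076),4))
# side order: (-x,+y),(+x,+y),(+x,-y),(-x,-y); scene order: 
print(np.round(tri(s,ps,sc,pc[[3,2,1,0]]),4))
E
```

```text
scale 2.8095238095238093
side c [ 0.5065 -0.3995] L 0.1622 W 0.0728 0.0750 yaw -3.2
scene c [ 0.512  -0.3962] L 0.1588 W 0.0743 0.0718 yaw -3.8
[[ 0.4299 -0.3578  0.076 ]
 [ 0.5888 -0.3676  0.076 ]
 [ 0.5861 -0.4404  0.076 ]
 [ 0.4212 -0.4323  0.076 ]]
[[ 0.4303 -0.4267  0.076 ]
 [ 0.5893 -0.4386  0.076 ]
 [ 0.5931 -0.3644  0.076 ]
 [ 0.4352 -0.355   0.076 ]]
[[ 0.4317 -0.3556  0.0712  0.0016]
 [ 0.5912 -0.3654  0.0722  0.0024]
 [ 0.5878 -0.4394  0.0733  0.0013]
 [ 0.4241 -0.429   0.0676  0.004 ]]
```

View pics/w28z.png

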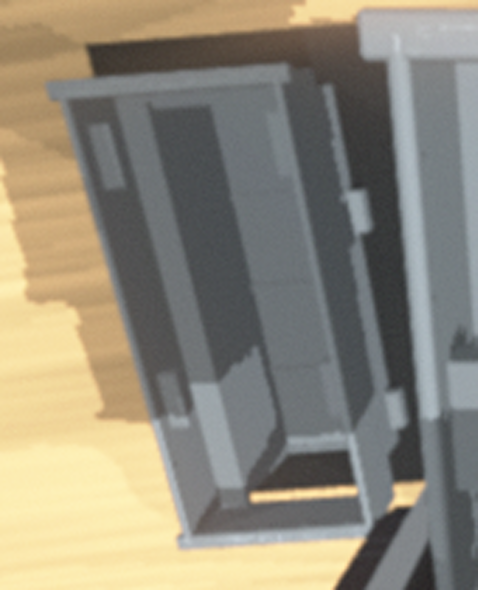

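```bash
python3 - <<'E'
from h import *; import pickle
c=pickle.load(open('pics/w28.pkl','rb'))
f=lambda l:np.array(l)/2.8095+[40,100]
quad(c,f([(180,542),(48,84),(290,68),(374,530)]),.076,'base w')
print(np.round(plane(c,f([(180,542),(48,84),(290,68),(374,530)]),.076),4))
# other crates for checking bias: R at right
E
```

```text
base w c [ 0.5063 -0.3973] L 0.1593 W 0.0741 0.0705 yaw 176.2
[[ 0.5836 -0.4377  0.076 ]
 [ 0.4244 -0.429   0.076 ]
 [ 0.4294 -0.355   0.076 ]
 [ 0.588  -0.3674  0.076 ]]
```

>>> jog_arm:
  plan:
    - [-0.0006,-0.01,0,0,0,0.5]
    - [-0.0007,-0.018,0,0,0,0.5]
    - [-0.0007,-0.02,0,0,0,0.5]
    - [-0.0007,-0.02,0,0,0,0.5]
    - [-0.0007,-0.02,0,0,0,0.5]
    - [-0.0007,-0.02,-0.01,0,0,0.5]
    - [-0.0007,-0.018,-0.02,0,0,0.5]
    - [-0.0007,-0.014,-0.02,0,0,0.5]
    - [-0.0006,-0.008,-0.02,0,0,0]
    - [-0.0005,0,-0.01,0,0,0]

```text
clock: 41.15
tcp_pos: [0.5092, -0.3977, 0.1267]
orientation: [-0.001, 0.033, 0.999, 0.001]
wrist_force: [0.6, 0.7, -2.1]
finger_gap: 0.0681
```

```bash
sleep 0; python3 look.py wrist w29;python3 look.py wrist w29;python3 look.py side s29 270 470 250 400; python3 look.py scene c29 80 240 180 300; python3 -c "
from h import *
q=get_state()['orientation'];print(q, np.degrees(2*np.arctan2(q[2],q[1])))"
```

```text
41.2 [ 0.5087 -0.3965  0.1257] [-0.786  0.498  0.062  1.14  -0.    -0.722] 0.0682
41.25 [ 0.509  -0.3963  0.1271] [-0.786  0.496  0.063  1.142  0.    -0.722] 0.0678
scale 3.9
41.3 [ 0.5097 -0.3966  0.1286] [-0.786  0.495  0.065  1.143  0.    -0.722] 0.0679
scale 4.875
41.35 [ 0.5102 -0.397   0.1296] [-0.785  0.494  0.066  1.143  0.    -0.722] 0.0683
[5.14055433e-05 3.18383347e-02 9.99493030e-01 4.02341810e-05] 176.35097892101572
```

View pics/w29.png

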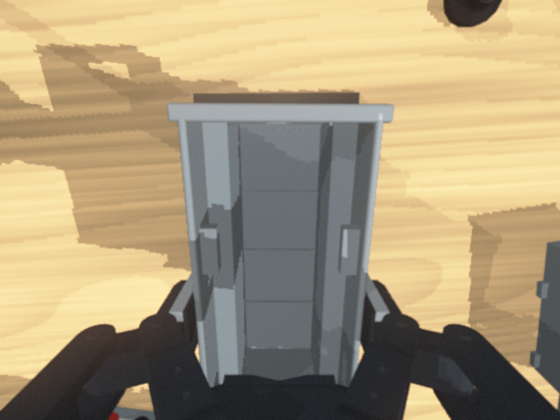

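View pics/s29z.png

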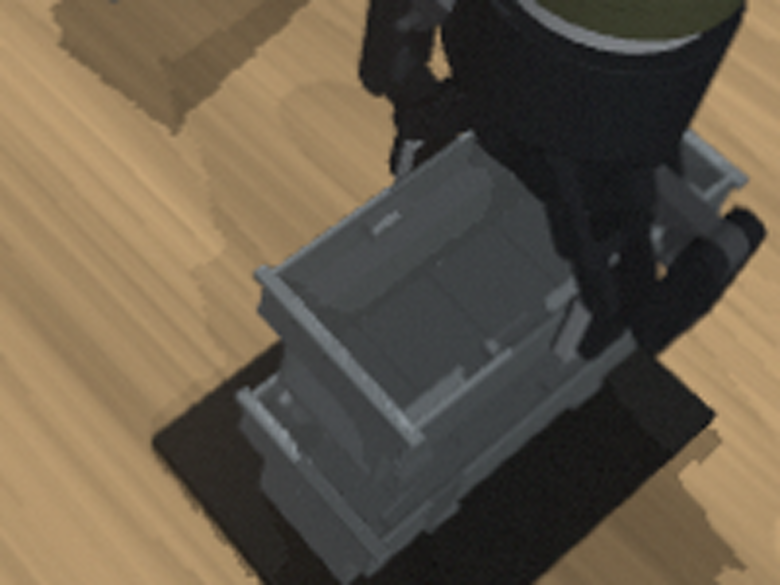

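View pics/c29z.png

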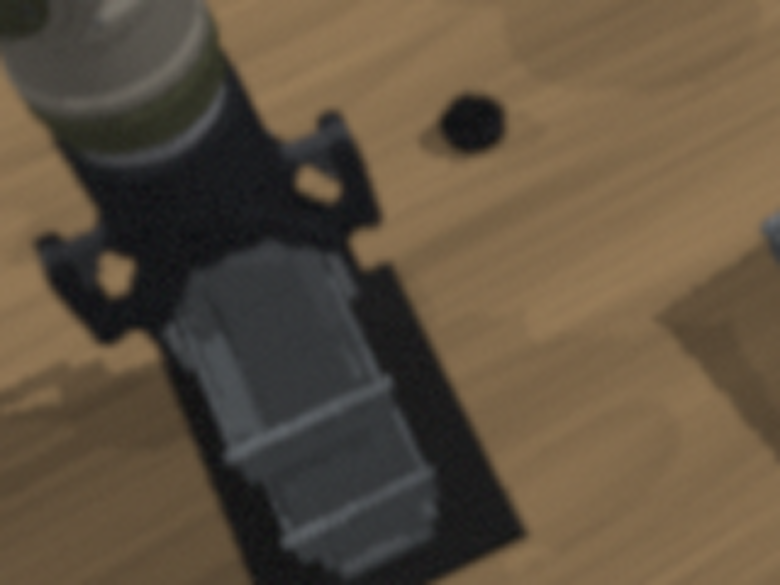

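```bash
python3 - <<'E'
from h import *; import pickle
s=pickle.load(open('pics/s29.pkl','rb'));sc=pickle.load(open('pics/c29.pkl','rb'))
f=lambda l:np.array(l)/3.9+[270,250]; g=lambda l:np.array(l)/4.875+[80,180]
def p(c,px,z,n):
    q=plane(c,px,z)[:,:2]; print(n,np.round(q,4).tolist(),'mid',np.round(q.mean(0),4),'w %.4f'%np.linalg.norm(q[1]-q[0]))
p(s,f([(258,270),(420,441)]),.1622,'side held -x'); p(s,f([(240,392),(372,563)]),.076,'side base -x')
p(sc,g([(230,457),(390,380)]),.1630,'scene held +x'); p(sc,g([(287,545),(432,470)]),.076,'scene base +x')
print(get_state()['tcp_pos'])
E
```

```text
side held -x [[0.4307, -0.3551], [0.4269, -0.4286]] mid [ 0.4288 -0.3918] w 0.0736
side base -x [[0.4299, -0.3573], [0.4208, -0.4299]] mid [ 0.4253 -0.3936] w 0.0733
scene held +x [[0.5886, -0.4371], [0.5928, -0.3641]] mid [ 0.5907 -0.4006] w 0.0732
scene base +x [[0.5889, -0.438], [0.5917, -0.3653]] mid [ 0.5903 -0.4017] w 0.0728
[ 0.51024023 -0.39702908  0.12960116]
```

>>> jog_arm:
  plan:
    - [-0.001,-0.0013,0,0,0,0]
    - [0,0,-0.004,0,0,0]
    - [0,0,-0.005,0,0,0]
    - [0,0,-0.005,0,0,0]
    - [0,0,-0.004,0,0,0]
    - [0,0,-0.003,0,0,0]
    - [0,0,-0.002,0,0,0]
    - [0,0,-0.001,0,0,0]
    - [0,0,-0.001,0,0,0]
    - [0,0,0,0,0,0]

```text
clock: 42.35
tcp_pos: [0.5089, -0.3989, 0.104]
orientation: [0.0, 0.032, 0.999, 0.0]
wrist_force: [-0.6, -0.6, -1.6]
finger_gap: 0.0681
```

```bash
python3 look.py side s30 270 470 250 400; python3 look.py scene c30 80 240 180 300; python3 -c "
from h import *
print(get_state()['wrist_force'],get_state()['ft_torque'])"
```

```text
scale 3.9
42.4 [ 0.509  -0.399   0.1041] [-0.789  0.51   0.027  1.088  0.    -0.724] 0.0679
scale 4.875
42.45 [ 0.509  -0.399   0.1042] [-0.789  0.51   0.027  1.088  0.    -0.724] 0.0681
[-0.46728795 -0.0704734  -2.35616985] [-0.0707994  -0.01727678 -0.03711826]
```

View pics/s30z.png

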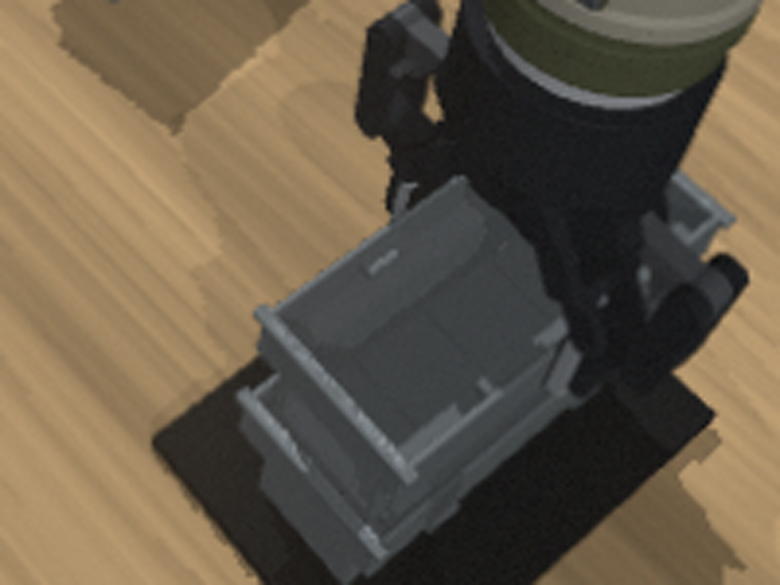

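View pics/c30z.png

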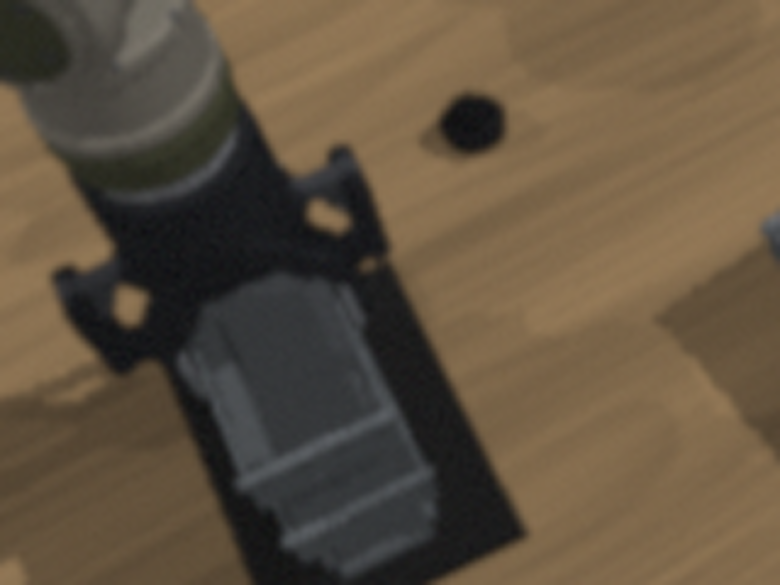

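>>> jog_arm:
  plan:
    - [0,0,-0.001,0,0,0]
    - [0,0,-0.001,0,0,0]
    - [0,0,-0.0005,0,0,0]
    - [0,0,0,0,0,0]
    - [0,0,0,0,0,0]
    - [0,0,0,0,0,0]
    - [0,0,0,0,0,0]
    - [0,0,0,0,0,0]
    - [0,0,0,0,0,0]
    - [0,0,0,0,0,0]

```text
clock: 43.45
tcp_pos: [0.5091, -0.3991, 0.1035]
orientation: [0.001, 0.032, 0.999, -0.001]
wrist_force: [-3.7, 3.0, 7.1]
finger_gap: 0.0685
```

>>> jog_arm:
  plan:
    - [0,0,0,0,0,0]
    - [0,0,0,0,0,0]
    - [0,0,0,0,0,0]
    - [0,0,0,0,0,0]
    - [0,0,0,0,0,0]
    - [0,0,0.01,0,0,0]
    - [0,0,0.03,0,0,0]
    - [0,0,0.05,0,0,0]
    - [0,0,0.05,0,0,0]
    - [0,0.02,0.04,0,0,0]
  hand: 1

```text
clock: 44.45
tcp_pos: [0.5089, -0.3807, 0.285]
orientation: [0.001, 0.033, 0.999, -0.001]
wrist_force: [0.9, -0.2, 0.0]
finger_gap: 0.0851
```

```bash
python3 look.py side s31 270 470 250 400; python3 look.py scene c31 80 240 180 300;python3 look.py wrist w31
```

```text
scale 3.9
44.5 [ 0.5105 -0.378   0.2928] [-7.640e-01  4.230e-01  3.540e-01  1.491e+00  1.000e-03 -7.000e-01] 0.0852
scale 4.875
44.55 [ 0.5109 -0.3791  0.2902] [-7.650e-01  4.240e-01  3.500e-01  1.484e+00  1.000e-03 -7.020e-01] 0.0855
44.6 [ 0.5104 -0.3793  0.2866] [-0.765  0.426  0.345  1.481  0.    -0.702] 0.0855
```

View pics/s31z.png

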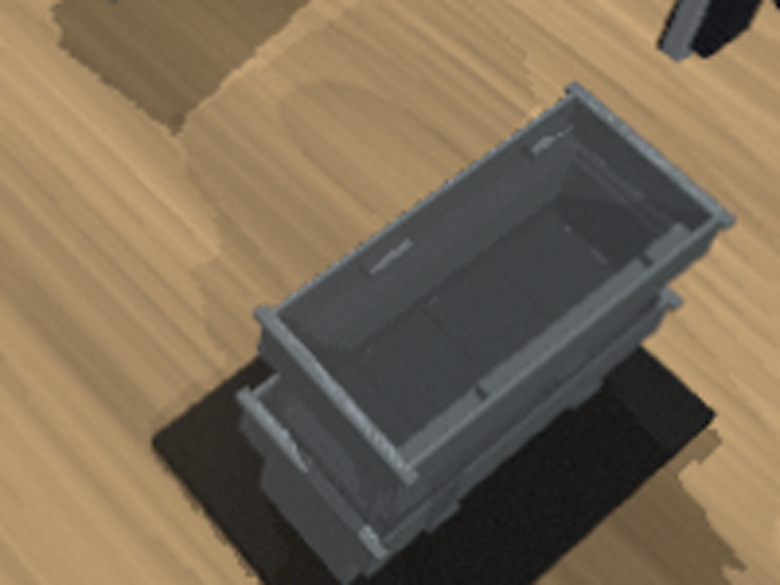

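View pics/w31.png

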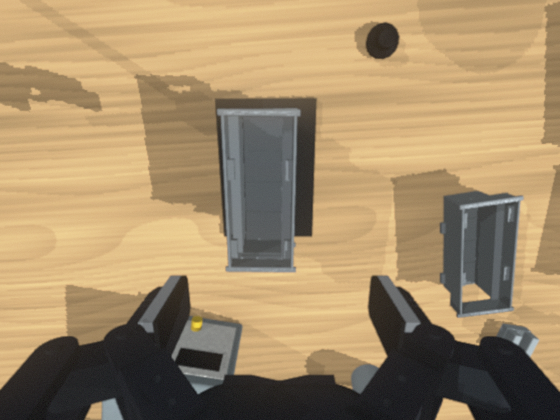

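View pics/c31z.png

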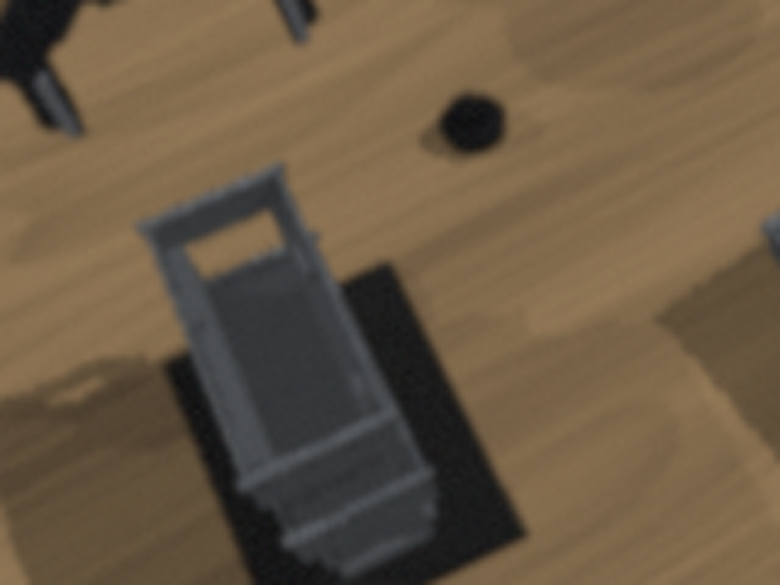

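```bash
python3 crop.py w31 w31z 200 540 90 330; python3 - <<'E'
from h import *; import pickle
c=pickle.load(open('pics/w31.pkl','rb'))
quad(c,[(227,271),(217,111),(300,110),(296,271)],.138,'S stacked')
quad(c,[(460,316),(444,200),(522,196),(514,311)],.068,'R')
E
```

```text
scale 2.2941176470588234
S stacked c [ 0.5082 -0.3985] L 0.1610 W 0.0743 0.0732 yaw 176.4
R c [ 0.6261 -0.1227] L 0.1678 W 0.0918 0.0717 yaw -170.0
```

View pics/w31z.png

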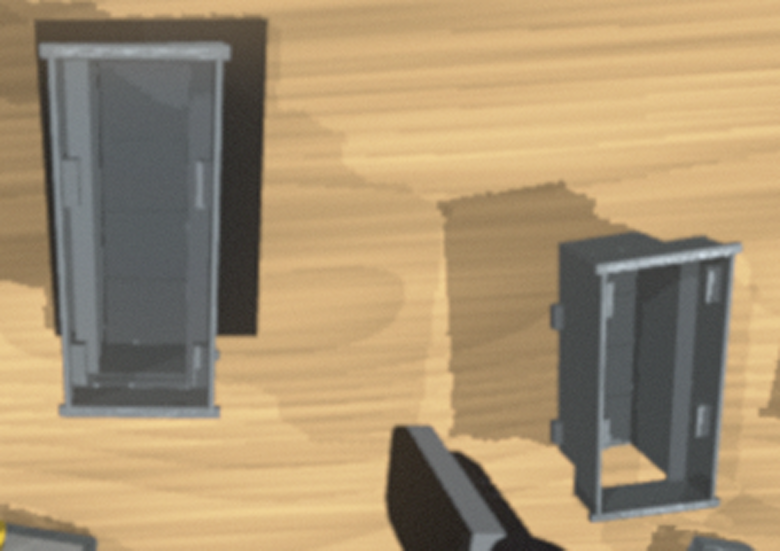

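>>> jog_arm:
  plan:
    - [0.008,0.015,0,0,0,1]
    - [0.014,0.03,0,0,0,1.2]
    - [0.014,0.032,0,0,0,1.2]
    - [0.014,0.032,0,0,0,1.2]
    - [0.014,0.032,0,0,0,1.2]
    - [0.014,0.032,0,0,0,1.2]
    - [0.014,0.032,-0.01,0,0,1.2]
    - [0.014,0.03,-0.01,0,0,1.2]
    - [0.009,0.02,-0.01,0,0,0.3]
    - [0.004,0.005,-0.007,0,0,0]

```text
clock: 45.6
tcp_pos: [0.6275, -0.1154, 0.2416]
orientation: [-0.002, -0.054, 0.999, 0.001]
wrist_force: [0.5, 0.1, -0.1]
finger_gap: 0.0852
```

```bash
python3 look.py wrist w32; python3 look.py wrist w32 0 560 0 420;python3 look.py side s32 95 515 50 365; python3 -c "
from h import *
q=get_state()['orientation'];print(np.degrees(2*np.arctan2(q[2],q[1])))"
```

```text
45.65 [ 0.6274 -0.1159  0.2406] [-3.090e-01  4.440e-01  2.600e-01  1.393e+00  1.000e-03 -4.170e-01] 0.0857
scale 1.3928571428571428
45.7 [ 0.6271 -0.1174  0.2416] [-0.311  0.443  0.262  1.394  0.    -0.418] 0.0854
scale 1.8571428571428572
45.75 [ 0.6272 -0.1185  0.2428] [-0.312  0.442  0.263  1.395 -0.    -0.418] 0.0855
186.04892781733935
```

View pics/w32z.png

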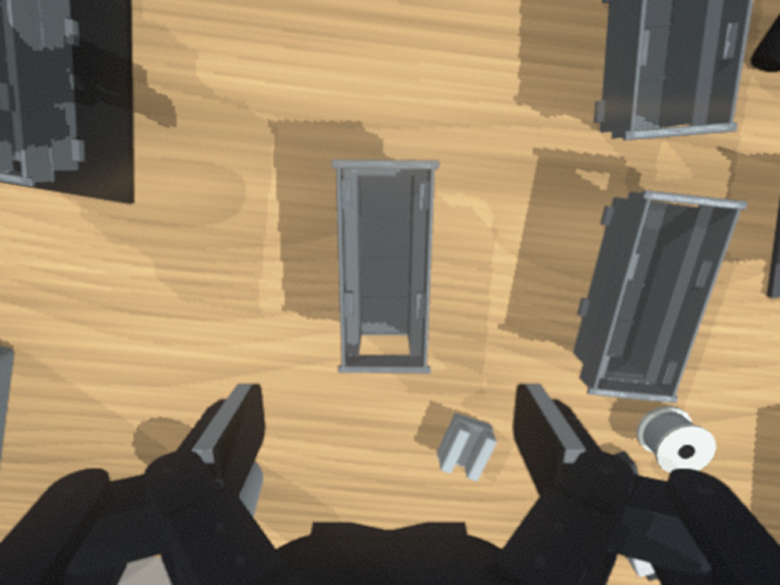

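View pics/s32z.png

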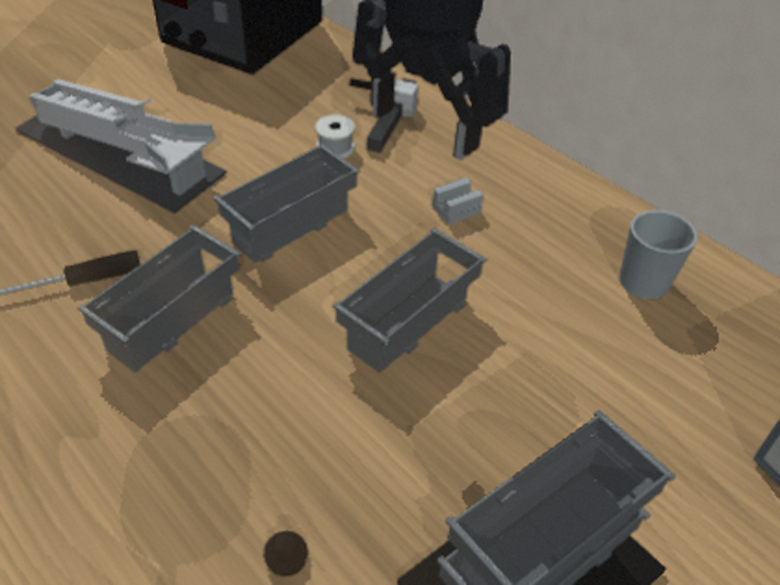

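```bash
python3 - <<'E'
from h import *; import pickle
c=pickle.load(open('pics/w32.pkl','rb'))
quad(c,np.array([(339,371),(331,162),(439,162),(430,371)])/1.392857,.068,'R')
print(get_state()['tcp_pos'])
E
```

```text
R c [ 0.6286 -0.1183] L 0.1604 W 0.0749 0.0734 yaw -174.0
[ 0.62717054 -0.11851747  0.24276814]
```

>>> jog_arm:
  plan:
    - [0.0014,0,-0.02,0,0,0]
    - [0,0,-0.04,0,0,0]
    - [0,0,-0.04,0,0,0]
    - [0,0,-0.04,0,0,0]
    - [0,0,-0.03,0,0,0]
    - [0,0,-0.02,0,0,0]
    - [0,0,-0.012,0,0,0]
    - [0,0,-0.006,0,0,0]
    - [0,0,-0.003,0,0,0]
    - [0,0,0,0,0,0]

```text
clock: 46.75
tcp_pos: [0.6299, -0.1194, 0.0343]
orientation: [0.001, -0.052, 0.999, -0.0]
wrist_force: [-1.1, 0.1, 0.4]
finger_gap: 0.0856
```

>>> jog_arm:
  plan:
    - [0,0,0,0,0,0]
    - [0,0,0,0,0,0]
    - [0,0,0,0,0,0]
    - [0,0,0,0,0,0]
    - [0,0,0,0,0,0]
    - [0,0,0,0,0,0]
    - [0,0,0,0,0,0]
    - [0,0,0,0,0,0]
    - [0,0,0,0,0,0]
    - [0,0,0,0,0,0]
  hand: 0

```text
clock: 47.75
tcp_pos: [0.6304, -0.1192, 0.0352]
orientation: [0.001, -0.052, 0.999, -0.0]
wrist_force: [-0.5, -0.6, 6.1]
finger_gap: 0.068
```

>>> jog_arm:
  plan:
    - [0,0,0.01,0,0,0]
    - [0,0,0.02,0,0,0]
    - [0,0,0.03,0,0,0]
    - [0,0,0.03,0,0,0]
    - [0,0,0.03,0,0,0]
    - [0,0,0.03,0,0,0]
    - [0,0,0.03,0,0,0]
    - [0,0,0.02,0,0,0]
    - [0,0,0.01,0,0,0]
    - [0,0,0,0,0,0]

```text
clock: 48.75
tcp_pos: [0.6298, -0.119, 0.245]
orientation: [0.001, -0.052, 0.999, -0.0]
wrist_force: [0.3, -0.2, -2.5]
finger_gap: 0.0677
```

```bash
python3 look.py wrist w33;python3 look.py side s33 95 515 50 365;
```

```text
48.8 [ 0.6293 -0.1189  0.2433] [-0.312  0.444  0.266  1.394  0.    -0.417] 0.068
scale 1.8571428571428572
48.85 [ 0.6288 -0.1187  0.2423] [-0.312  0.444  0.265  1.393  0.    -0.417] 0.0676
```

View pics/w33.png

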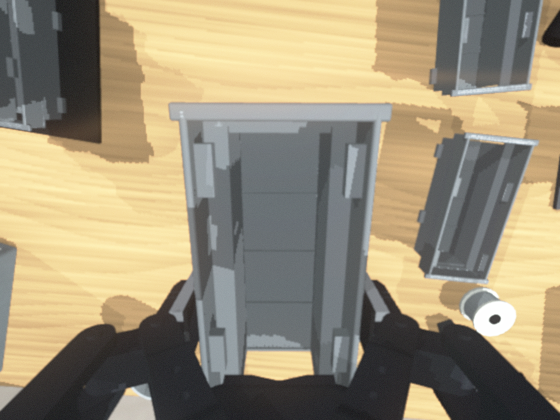

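View pics/s33z.png

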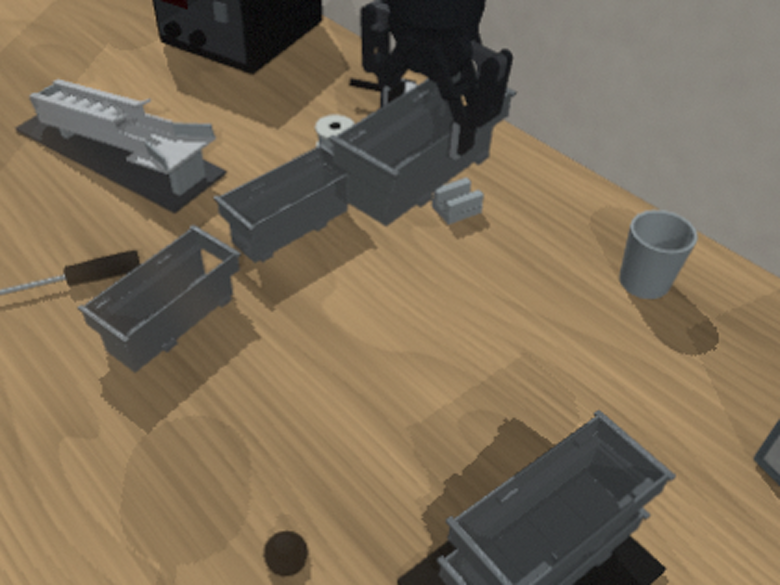

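>>> jog_arm:
  plan:
    - [-0.007,-0.016,0,0,0,-1]
    - [-0.012,-0.03,0,0,0,-1.2]
    - [-0.013,-0.032,0,0,0,-1.2]
    - [-0.014,-0.033,0,0,0,-1.2]
    - [-0.014,-0.033,0,0,0,-1.2]
    - [-0.014,-0.033,0,0,0,-1.2]
    - [-0.014,-0.033,0,0,0,-1.2]
    - [-0.014,-0.032,0,0,0,-1.2]
    - [-0.0115,-0.026,0,0,0,-0.3]
    - [-0.006,-0.0123,0,0,0,0]

```text
clock: 49.85
tcp_pos: [0.5074, -0.4018, 0.2416]
orientation: [-0.001, 0.034, 0.999, 0.001]
wrist_force: [-0.5, -0.1, -2.9]
finger_gap: 0.0682
```

>>> jog_arm:
  plan:
    - [0,0,-0.01,0,0,0]
    - [0,0,-0.015,0,0,0]
    - [0,0,-0.015,0,0,0]
    - [0,0,-0.01,0,0,0]
    - [0,0,0,0,0,0]
    - [0,0,0,0,0,0]
    - [0,0,0,0,0,0]
    - [0,0,0,0,0,0]
    - [0,0,0,0,0,0]
    - [0,0,0,0,0,0]

```text
clock: 50.85
tcp_pos: [0.5099, -0.3994, 0.194]
orientation: [0.0, 0.032, 0.999, -0.0]
wrist_force: [-0.5, 0.4, -3.1]
finger_gap: 0.0678
```

```bash
python3 look.py side s34 270 470 230 380; python3 look.py scene c34 80 240 160 280; python3 -c "
from h import *
q=get_state()['orientation'];print(np.degrees(2*np.arctan2(q[2],q[1])))"
```

```text
scale 3.9
50.9 [ 0.5099 -0.3994  0.1938] [-0.788  0.468  0.184  1.286  0.    -0.724] 0.0679
scale 4.875
50.95 [ 0.5098 -0.3993  0.1938] [-0.788  0.468  0.184  1.286  0.    -0.724] 0.0681
176.29730752224512
```

View pics/s34z.png

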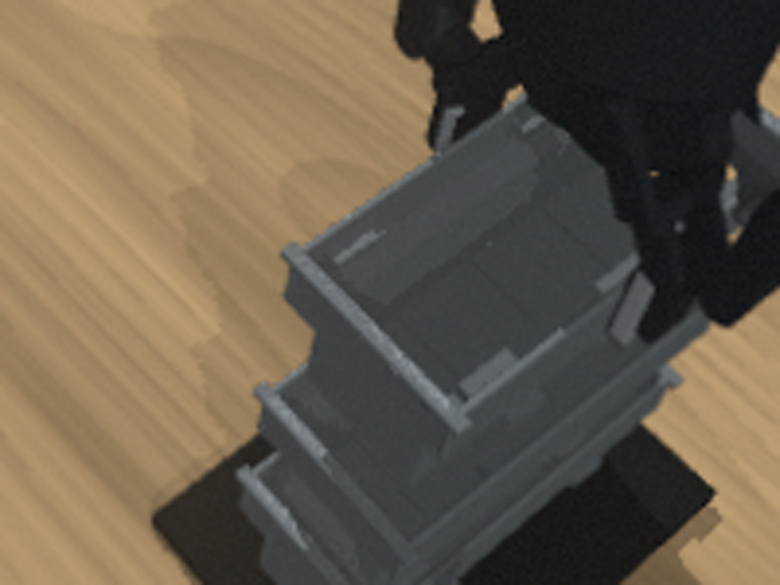

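View pics/c34z.png

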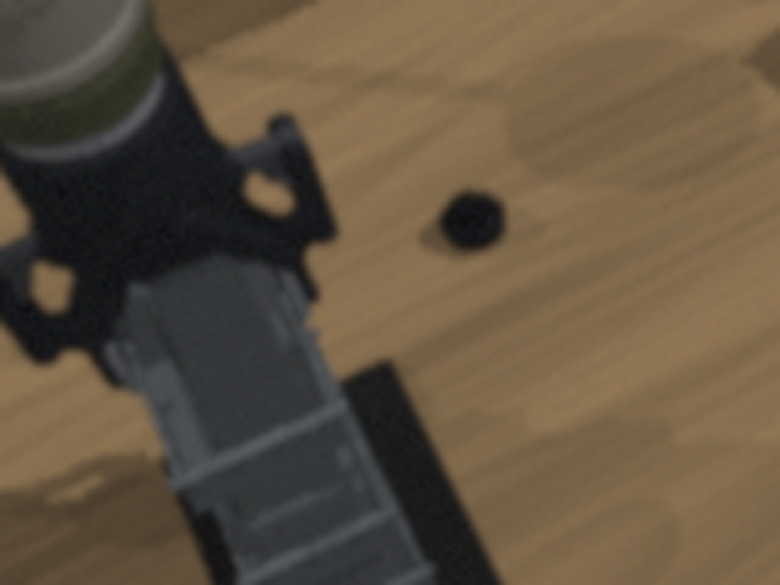

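```bash
cat > rel.py <<'E'
from h import *; import pickle,sys
def rel(tag_s,off_s,sc_s,hs,bs,tag_c,off_c,sc_c,hc,bc,zh,zb):
    s=pickle.load(open(f'pics/{tag_s}.pkl','rb'));c=pickle.load(open(f'pics/{tag_c}.pkl','rb'))
    for cam,off,k,h,b,n in((s,off_s,sc_s,hs,bs,'side -x'),(c,off_c,sc_c,hc,bc,'scene +x')):
        H=plane(cam,np.array(h)/k+off,zh)[:,:2];B=plane(cam,np.array(b)/k+off,zb)[:,:2]
        print(n,'held',np.round(H,4).tolist(),'below',np.round(B,4).tolist(),'diff mm',np.round((H-B)*1e3,1).tolist(),'w',np.round([np.linalg.norm(H[1]-H[0]),np.linalg.norm(B[1]-B[0])],4))
E
python3 - <<'E'
from rel import *
rel('s34',[270,230],3.9,[(285,250),(463,430)],[(257,388),(412,562)],'c34',[80,160],4.875,[(176,489),(346,404)],[(238,583),(397,509)],.2267,.138)
E
```

```text
side -x held [[0.4308, -0.3585], [0.4263, -0.4316]] below [[0.4308, -0.3575], [0.4253, -0.4316]] diff mm [[0.0, -1.0], [1.1, -0.0]] w [0.0732 0.0743]
scene +x held [[0.5909, -0.4399], [0.5927, -0.3666]] below [[0.5872, -0.4411], [0.593, -0.3675]] diff mm [[3.8, 1.2], [-0.3, 0.8]] w [0.0733 0.0739]
```

>>> jog_arm:
  plan:
    - [-0.0005,0,-0.005,0,0,0]
    - [0,0,-0.007,0,0,0]
    - [0,0,-0.006,0,0,0]
    - [0,0,-0.004,0,0,0]
    - [0,0,-0.002,0,0,0]
    - [0,0,-0.001,0,0,0]
    - [0,0,-0.001,0,0,0]
    - [0,0,-0.001,0,0,0]
    - [0,0,-0.001,0,0,0]
    - [0,0,0,0,0,0]

```text
clock: 51.95
tcp_pos: [0.5095, -0.3993, 0.1671]
orientation: [0.001, 0.032, 0.999, -0.0]
wrist_force: [-1.4, 1.8, 5.0]
finger_gap: 0.068
```

Contact at 0.167, the expected seated height. Release.

>>> jog_arm:
  plan:
    - [0,0,0,0,0,0]
    - [0,0,0,0,0,0]
    - [0,0,0,0,0,0]
    - [0,0,0,0,0,0]
    - [0,0,0,0,0,0]
    - [0,0,0.01,0,0,0]
    - [0,0,0.02,0,0,0]
    - [0,0,0.03,0,0,0]
    - [0,0,0.04,0,0,0]
    - [0,0,0.04,0,0,0]
  hand: 1

```text
clock: 52.95
tcp_pos: [0.509, -0.3989, 0.3074]
orientation: [-0.0, 0.032, 0.999, 0.0]
wrist_force: [1.6, -0.7, 0.5]
finger_gap: 0.0856
```

```bash
python3 look.py side s35 270 470 230 380; python3 look.py scene c35 80 400 110 300;python3 look.py wrist w35
```

```text
scale 3.9
53.0 [ 0.5103 -0.4002  0.3155] [-0.789  0.459  0.465  1.566  0.    -0.724] 0.0855
scale 2.4375
53.05 [ 0.5109 -0.4007  0.3132] [-0.789  0.459  0.46   1.56   0.    -0.724] 0.0852
53.1 [ 0.5104 -0.4004  0.31  ] [-0.789  0.461  0.455  1.557  0.    -0.724] 0.0852
```

View pics/s35z.png

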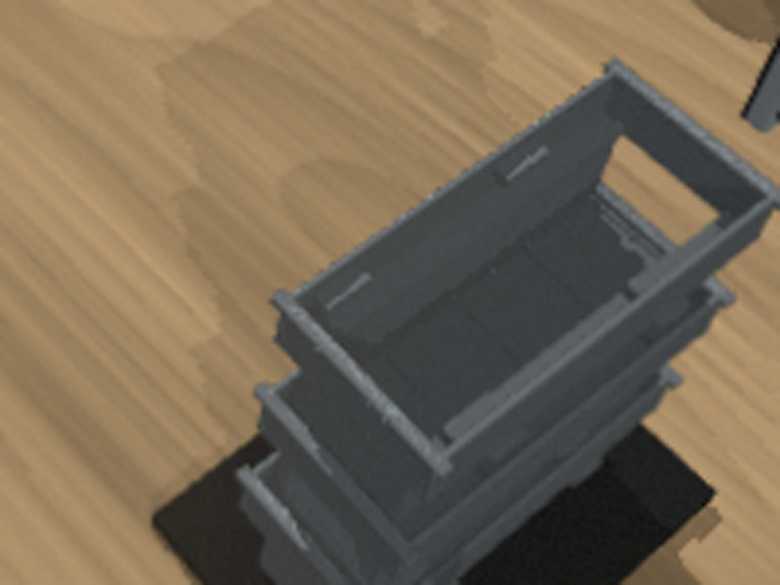

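View pics/c35z.png

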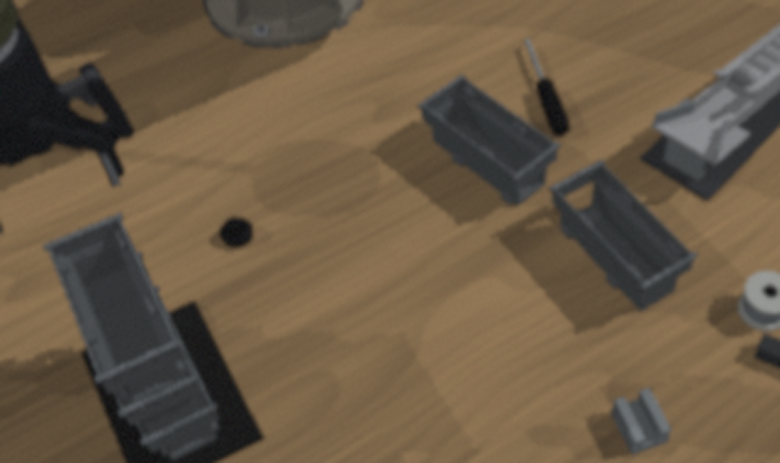

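```bash
python3 - <<'E'
from h import *; import pickle
c=pickle.load(open('pics/c35.pkl','rb'))
f=lambda l:np.array(l)/2.4375+[80,110]
quad(c,f([(692,257),(603,165),(553,190),(643,303)]),.068,'Q')
quad(c,f([(422,104),(518,172),(558,147),(463,79)]),.068,'P')
E
```

```text
Q c [0.6386 0.0893] L 0.1624 W 0.0681 0.0805 yaw 177.3
P c [0.4344 0.0566] L 0.1554 W 0.0595 0.0635 yaw 11.4
```

>>> jog_arm:
  plan:
    - [0.008,0.02,0,0,0,0]
    - [0.012,0.04,0,0,0,0]
    - [0.012,0.045,0,0,0,0]
    - [0.012,0.045,0,0,0,0]
    - [0.012,0.045,0,0,0,0]
    - [0.012,0.045,0,0,0,0]
    - [0.012,0.045,0,0,0,0]
    - [0.012,0.045,-0.01,0,0,0]
    - [0.012,0.045,-0.01,0,0,0]
    - [0.012,0.045,-0.01,0,0,0]

```text
clock: 54.1
tcp_pos: [0.6251, 0.0227, 0.2743]
orientation: [-0.001, 0.032, 0.999, 0.0]
wrist_force: [-0.2, -0.2, 0.3]
finger_gap: 0.0853
```

>>> jog_arm:
  plan:
    - [0.008,0.04,-0.01,0,0,0]
    - [0.006,0.02,-0.01,0,0,0]
    - [0,0.005,-0.01,0,0,0]
    - [0,0,0,0,0,0]
    - [0,0,0,0,0,0]
    - [0,0,0,0,0,0]
    - [0,0,0,0,0,0]
    - [0,0,0,0,0,0]
    - [0,0,0,0,0,0]
    - [0,0,0,0,0,0]

```text
clock: 55.1
tcp_pos: [0.6394, 0.0855, 0.2458]
orientation: [0.0, 0.032, 0.999, 0.0]
wrist_force: [-0.3, -0.4, -0.0]
finger_gap: 0.0853
```

```bash
python3 look.py wrist w36 0 560 0 420; python3 -c "
from h import *
q=get_state()['orientation'];print(np.degrees(2*np.arctan2(q[2],q[1])))"
```

```text
scale 1.3928571428571428
55.15 [0.6394 0.0856 0.2457] [0.009 0.453 0.286 1.404 0.    0.073] 0.0854
176.28987606869313
```

View pics/w36z.png

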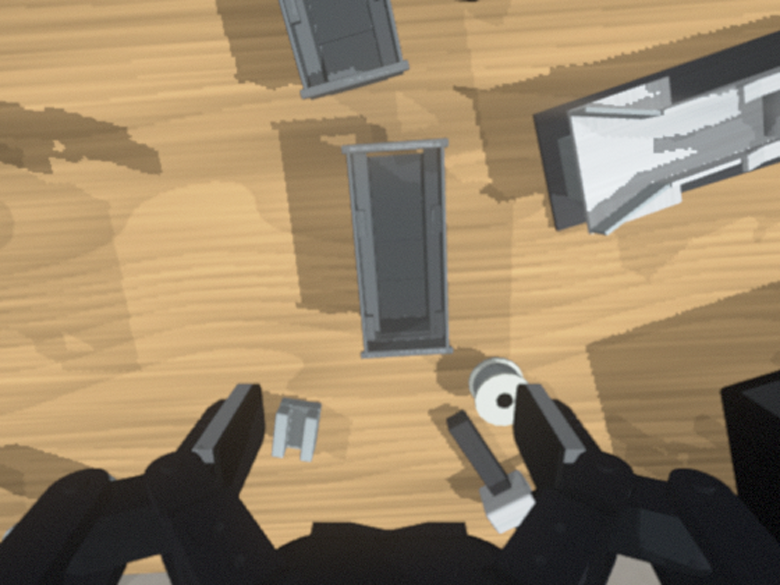

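```bash
python3 - <<'E'
from h import *; import pickle
c=pickle.load(open('pics/w36.pkl','rb'))
quad(c,np.array([(361,356),(344,149),(448,142),(452,351)])/1.392857,.068,'Q')
quad(c,np.array([(361,356),(344,149),(448,142),(452,351)])/1.392857,.068,'Q')
E
```

```text
Q c [0.63   0.0959] L 0.1587 W 0.0725 0.0738 yaw 179.7
Q c [0.63   0.0959] L 0.1587 W 0.0725 0.0738 yaw 179.7
```

>>> jog_arm:
  plan:
    - [-0.005,0.005,-0.01,0,0,1.7]
    - [-0.0044,0.0053,-0.03,0,0,1.7]
    - [0,0,-0.04,0,0,0]
    - [0,0,-0.04,0,0,0]
    - [0,0,-0.035,0,0,0]
    - [0,0,-0.025,0,0,0]
    - [0,0,-0.017,0,0,0]
    - [0,0,-0.01,0,0,0]
    - [0,0,-0.005,0,0,0]
    - [0,0,-0.0015,0,0,0]

```text
clock: 56.15
tcp_pos: [0.6301, 0.0961, 0.0321]
orientation: [0.0, 0.003, 1.0, 0.0]
wrist_force: [1.1, -0.3, 0.1]
finger_gap: 0.0854
```

>>> jog_arm:
  plan:
    - [0,0,0,0,0,0]
    - [0,0,0,0,0,0]
    - [0,0,0,0,0,0]
    - [0,0,0,0,0,0]
    - [0,0,0,0,0,0]
    - [0,0,0,0,0,0]
    - [0,0,0,0,0,0]
    - [0,0,0,0,0,0]
    - [0,0,0,0,0,0]
    - [0,0,0,0,0,0]
  hand: 0

```text
clock: 57.15
tcp_pos: [0.6309, 0.0961, 0.0334]
orientation: [0.001, 0.003, 1.0, 0.0]
wrist_force: [0.2, -0.0, 6.0]
finger_gap: 0.0679
```

>>> jog_arm:
  plan:
    - [0,0,0.01,0,0,0]
    - [0,0,0.02,0,0,0]
    - [0,0,0.03,0,0,0]
    - [0,0,0.04,0,0,0]
    - [0,0,0.04,0,0,0]
    - [0,0,0.04,0,0,0]
    - [0,0,0.04,0,0,0]
    - [0,0,0.03,0,0,0]
    - [0,0,0.02,0,0,0]
    - [0,0,0,0,0,0]

```text
clock: 58.15
tcp_pos: [0.6309, 0.0961, 0.3057]
orientation: [0.003, 0.003, 1.0, 0.0]
wrist_force: [0.1, 0.5, -2.8]
finger_gap: 0.0683
```

```bash
python3 look.py wrist w37;python3 look.py side s37 95 515 50 365;
```

```text
58.2 [0.6304 0.0961 0.3032] [0.025 0.439 0.404 1.534 0.    0.031] 0.068
scale 1.8571428571428572
58.25 [0.6297 0.0961 0.3014] [0.025 0.44  0.402 1.533 0.    0.031] 0.0685
```

View pics/w37.png

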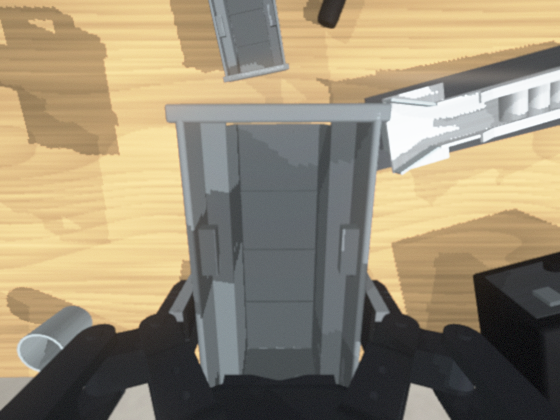

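View pics/s37z.png

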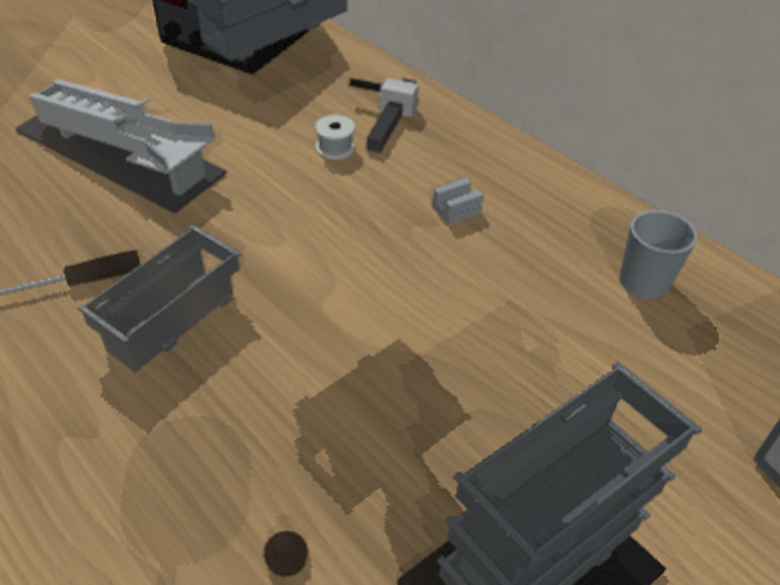

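>>> jog_arm:
  plan:
    - [-0.005,-0.02,0,0,0,-0.4]
    - [-0.009,-0.035,0,0,0,-0.4]
    - [-0.01,-0.04,0,0,0,-0.4]
    - [-0.01,-0.042,0,0,0,-0.4]
    - [-0.01,-0.042,0,0,0,-0.4]
    - [-0.01,-0.042,0,0,0,-0.4]
    - [-0.01,-0.042,0,0,0,-0.4]
    - [-0.01,-0.042,0,0,0,-0.4]
    - [-0.01,-0.04,0,0,0,-0.2]
    - [-0.01,-0.04,0,0,0,0]

```text
clock: 59.25
tcp_pos: [0.5344, -0.2899, 0.2994]
orientation: [-0.002, 0.032, 0.999, 0.001]
wrist_force: [0.5, 1.0, -1.4]
finger_gap: 0.068
```

>>> jog_arm:
  plan:
    - [-0.009,-0.038,0,0,0,0]
    - [-0.009,-0.035,0,0,0,0]
    - [-0.005,-0.022,0,0,0,0]
    - [-0.003,-0.0154,-0.005,0,0,0]
    - [0,0,-0.015,0,0,0]
    - [0,0,-0.015,0,0,0]
    - [0,0,-0.012,0,0,0]
    - [0,0,0,0,0,0]
    - [0,0,0,0,0,0]
    - [0,0,0,0,0,0]

```text
clock: 60.25
tcp_pos: [0.5104, -0.3992, 0.2558]
orientation: [0.0, 0.032, 0.999, -0.0]
wrist_force: [1.1, 0.3, -2.1]
finger_gap: 0.068
```

```bash
python3 look.py side s38 270 470 200 350; python3 look.py scene c38 60 220 150 270; python3 -c "
from h import *
q=get_state()['orientation'];print(np.degrees(2*np.arctan2(q[2],q[1])))"
```

```text
scale 3.9
60.3 [ 0.5104 -0.3993  0.256 ] [-0.788  0.458  0.319  1.43   0.    -0.724] 0.0682
scale 4.875
60.35 [ 0.5103 -0.3994  0.256 ] [-0.788  0.458  0.319  1.43   0.    -0.724] 0.0678
176.3224280741803
```

View pics/s38z.png

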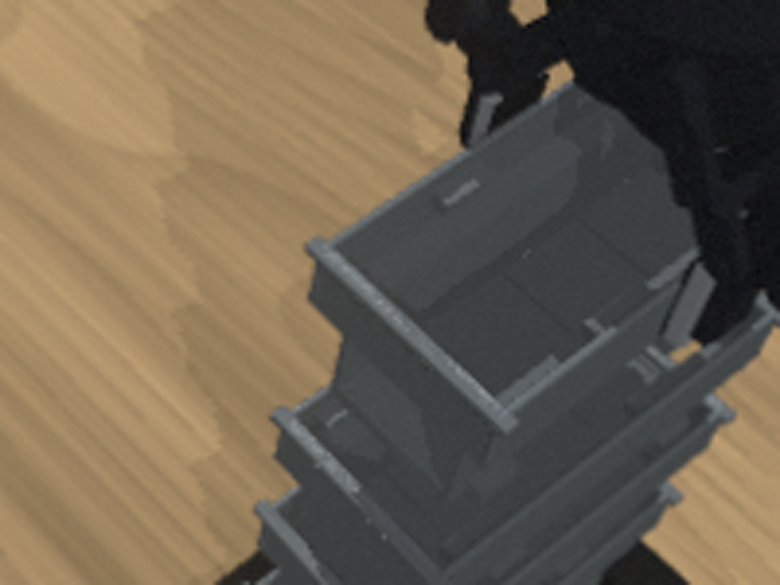

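View pics/c38z.png

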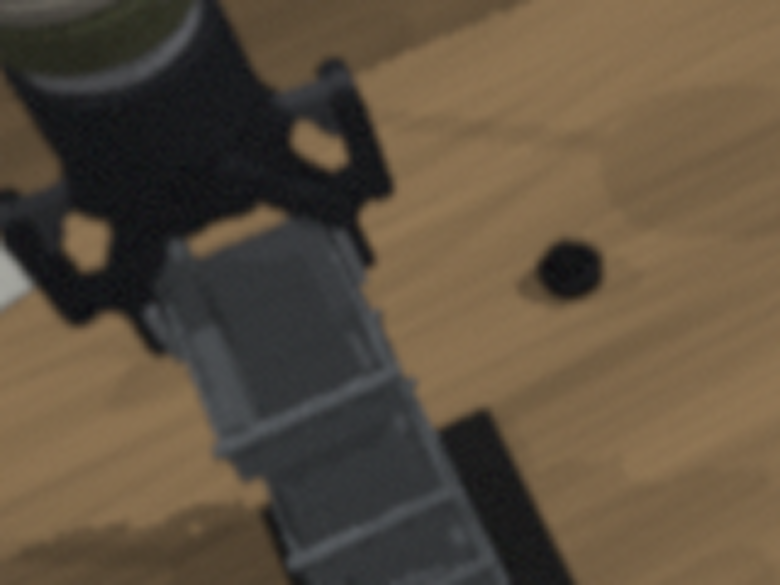

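```bash
python3 - <<'E'
from rel import *
# below R rim corners side: from s35 (unoccluded): (275,297),(443,472) with offset y230 -> convert to s38 offset (y200): +30*3.9=117
rel('s38',[270,200],3.9,[(310,245),(512,427)],[(275,414),(443,589)],'c38',[60,150],4.875,[(218,452),(408,380)],[(289,567),(463,488)],.290,.200)
E
```

```text
side -x held [[0.4311, -0.3591], [0.4283, -0.4317]] below [[0.4301, -0.3585], [0.4256, -0.4307]] diff mm [[1.0, -0.5], [2.7, -1.0]] w [0.0727 0.0723]
scene +x held [[0.5898, -0.4391], [0.6002, -0.3666]] below [[0.5884, -0.4416], [0.5943, -0.3661]] diff mm [[1.4, 2.5], [5.9, -0.5]] w [0.0733 0.0758]
```

>>> jog_arm:
  plan:
    - [-0.0012,0,-0.005,0,0,0]
    - [0,0,-0.008,0,0,0]
    - [0,0,-0.006,0,0,0]
    - [0,0,-0.004,0,0,0]
    - [0,0,-0.003,0,0,0]
    - [0,0,-0.001,0,0,0]
    - [0,0,-0.001,0,0,0]
    - [0,0,-0.001,0,0,0]
    - [0,0,-0.001,0,0,0]
    - [0,0,0,0,0,0]

```text
clock: 61.35
tcp_pos: [0.5088, -0.3991, 0.2273]
orientation: [0.001, 0.032, 0.999, -0.001]
wrist_force: [-3.3, 2.7, 7.0]
finger_gap: 0.0683
```

>>> jog_arm:
  plan:
    - [0,0,0,0,0,0]
    - [0,0,0,0,0,0]
    - [0,0,0,0,0,0]
    - [0,0,0,0,0,0]
    - [0,0,0,0,0,0]
    - [0,0,0.01,0,0,0]
    - [0,0,0.02,0,0,0]
    - [0,0,0.03,0,0,0]
    - [0,0,0.03,0,0,0]
    - [0,0,0.03,0,0,0]
  hand: 1

```text
clock: 62.35
tcp_pos: [0.5086, -0.3992, 0.347]
orientation: [0.0, 0.032, 0.999, -0.0]
wrist_force: [0.4, -0.6, -0.7]
finger_gap: 0.085
```

```bash
python3 look.py side s39 95 515 50 365; python3 look.py scene c39 60 380 110 320
```

```text
scale 1.8571428571428572
62.4 [ 0.5092 -0.3998  0.3526] [-0.79   0.476  0.584  1.67   0.    -0.725] 0.0854
scale 2.4375
62.45 [ 0.5096 -0.4002  0.3508] [-0.79   0.476  0.579  1.665  0.    -0.725] 0.0855
```

View pics/s39z.png

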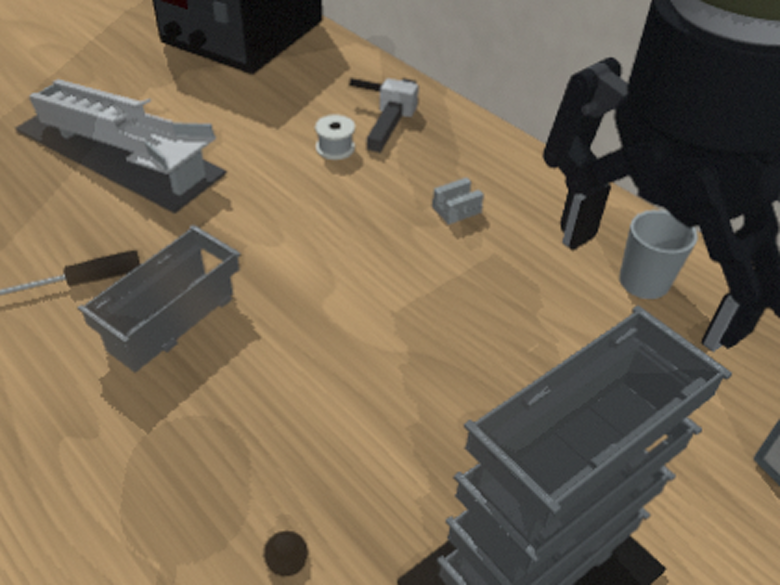

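>>> jog_arm:
  plan:
    - [-0.004,0.02,0,0,0,1]
    - [-0.006,0.035,0,0,0,1]
    - [-0.007,0.04,0,0,0,1]
    - [-0.007,0.04,0,0,0,1.5]
    - [-0.007,0.04,0,0,0,1.5]
    - [-0.007,0.04,-0.01,0,0,1.5]
    - [-0.007,0.04,-0.01,0,0,1.5]
    - [-0.007,0.04,-0.01,0,0,1.5]
    - [-0.007,0.04,-0.01,0,0,1.5]
    - [-0.007,0.035,-0.015,0,0,1.5]

```text
clock: 63.45
tcp_pos: [0.4422, -0.0276, 0.2902]
orientation: [0.001, -0.086, 0.996, -0.0]
wrist_force: [0.6, -0.3, 0.1]
finger_gap: 0.0853
```

>>> jog_arm:
  plan:
    - [-0.006,0.035,-0.015,0,0,1.2]
    - [-0.004,0.03,-0.015,0,0,0]
    - [-0.003,0.015,-0.01,0,0,0]
    - [0,0.005,-0.005,0,0,0]
    - [0,0,0,0,0,0]
    - [0,0,0,0,0,0]
    - [0,0,0,0,0,0]
    - [0,0,0,0,0,0]
    - [0,0,0,0,0,0]
    - [0,0,0,0,0,0]

```text
clock: 64.45
tcp_pos: [0.4299, 0.0553, 0.2452]
orientation: [0.0, -0.096, 0.995, 0.0]
wrist_force: [-0.5, -0.1, 0.6]
finger_gap: 0.0853
```

```bash
python3 look.py wrist w40; cat > seg.py <<'E'
from h import *; import pickle,sys
def seg(tag,z,near,smax=60):
    im=cv2.imread(f'pics/{tag}.png'); c=pickle.load(open(f'pics/{tag}.pkl','rb'))
    hsv=cv2.cvtColor(im,cv2.COLOR_BGR2HSV); m=((hsv[...,1]<smax)).astype(np.uint8)*255
    m=cv2.morphologyEx(m,cv2.MORPH_OPEN,np.ones((3,3))); m=cv2.morphologyEx(m,cv2.MORPH_CLOSE,np.ones((5,5)))
    t=proj(c,[[*near,z]])[0]; print('expected px',t.round())
    cs,_=cv2.findContours(m,cv2.RETR_EXTERNAL,cv2.CHAIN_APPROX_NONE)
    for k in cs:
        if cv2.contourArea(k)<800: continue
        x,y,w,h=cv2.boundingRect(k)
        inside=cv2.pointPolygonTest(k,(float(t[0]),float(t[1])),False)>=0
        print('contour',x,y,w,h,int(cv2.contourArea(k)),inside)
        if inside:
            P=plane(c,k[:,0,:].astype(float),z)[:,:2].astype(np.float32)
            (cx,cy),(a,b),ang=cv2.minAreaRect(P*1000); print('rect',cx,cy,a,b,ang)
            ap=cv2.approxPolyDP(cv2.convexHull(k),6,True)[:,0]; print(ap.tolist()); print(np.round(plane(c,ap.astype(float),z)[:,:2],4).tolist())
if __name__=='__main__': seg(sys.argv[1],float(sys.argv[2]),(float(sys.argv[3]),float(sys.argv[4])))
E
python3 seg.py w32 .068 .628 -.118; echo; python3 seg.py w40 .068 .43 .0545;python3 -c "
from h import *
q=get_state()['orientation'];print(np.degrees(2*np.arctan2(q[2],q[1])))"
```

```text
64.5 [0.4298 0.0554 0.2451] [-0.058  0.034 -0.26   1.276  0.    -0.249] 0.0851
expected px [277. 197.]
contour 314 297 43 49 1320 False
contour 0 137 560 283 49989 False
contour 238 114 77 154 9975 True
rect 628.0660400390625 -118.66851806640625 163.2983856201172 73.62654876708984 5.994007587432861
[[239, 114], [314, 115], [308, 267], [243, 266]]
[[0.5506, -0.1627], [0.5436, -0.0907], [0.7052, -0.0741], [0.7119, -0.1469]]
contour 427 0 114 101 9565 False
contour 0 0 94 137 11831 False

expected px [278. 194.]
contour 0 266 560 154 43309 False
contour 243 112 76 153 9803 True
rect 429.3701171875 56.343719482421875 163.795166015625 73.94071960449219 10.614009857177734
[[244, 112], [318, 113], [311, 264], [247, 263]]
[[0.3555, 0.006], [0.3426, 0.077], [0.5029, 0.1066], [0.5156, 0.0349]]
contour 358 88 87 125 827 False
contour 0 50 39 35 840 False
190.97185097382925
```

>>> jog_arm:
  plan:
    - [0,0.0009,-0.015,0,0,-0.3]
    - [0,0,-0.035,0,0,0]
    - [0,0,-0.04,0,0,0]
    - [0,0,-0.04,0,0,0]
    - [0,0,-0.03,0,0,0]
    - [0,0,-0.02,0,0,0]
    - [0,0,-0.017,0,0,0]
    - [0,0,-0.01,0,0,0]
    - [0,0,-0.005,0,0,0]
    - [0,0,-0.0005,0,0,0]

```text
clock: 65.5
tcp_pos: [0.4297, 0.0566, 0.0324]
orientation: [-0.0, -0.093, 0.996, 0.0]
wrist_force: [0.2, 0.8, 0.6]
finger_gap: 0.0848
```

>>> jog_arm:
  plan:
    - [0,0,0,0,0,0]
    - [0,0,0,0,0,0]
    - [0,0,0,0,0,0]
    - [0,0,0,0,0,0]
    - [0,0,0,0,0,0]
    - [0,0,0,0,0,0]
    - [0,0,0,0,0,0]
    - [0,0,0,0,0,0]
    - [0,0,0,0,0,0]
    - [0,0,0,0,0,0]
  hand: 0

```text
clock: 66.5
tcp_pos: [0.4306, 0.0566, 0.0336]
orientation: [0.001, -0.093, 0.996, 0.0]
wrist_force: [-1.3, 0.6, 5.6]
finger_gap: 0.0679
```

>>> jog_arm:
  plan:
    - [0,0,0.01,0,0,0]
    - [0,0,0.02,0,0,0]
    - [0,0,0.03,0,0,0]
    - [0,0,0.045,0,0,0]
    - [0,0,0.045,0,0,0]
    - [0,0,0.045,0,0,0]
    - [0,0,0.045,0,0,0]
    - [0,0,0.045,0,0,0]
    - [0,0,0.03,0,0,0]
    - [0,0,0.01,0,0,0]

```text
clock: 67.5
tcp_pos: [0.4305, 0.0565, 0.3613]
orientation: [0.003, -0.093, 0.996, -0.0]
wrist_force: [-0.2, -0.3, -2.4]
finger_gap: 0.068
```

```bash
python3 look.py wrist w41; python3 - <<'E'
from h import *
# brightness profile of the held rim column 280 rows 95..135 for each hold
for t in('w23','w33','w37','w41'):
    im=cv2.imread(f'pics/{t}.png'); hsv=cv2.cvtColor(im,cv2.COLOR_BGR2HSV)
    out=[]
    for x in (200,360): 
        s=hsv[90:130,x,1].astype(int); r=np.where(s<50)[0]; out.append(90+r[0] if len(r) else None)
    row=hsv[112,:,1]; g=np.where(row[120:440]<50)[0]+120
    print(t,out,'rim cols at 112',g.min(),g.max(), im[108:126:2,280,1])
E
```

```text
67.55 [0.4305 0.0565 0.3607] [-0.055  0.028  0.014  1.552 -0.    -0.242] 0.0681
w23 [np.int64(103), np.int64(104)] rim cols at 112 167 393 [187 196 192 189 205 214 171 175 147]
w33 [np.int64(103), np.int64(104)] rim cols at 112 169 391 [183 184 182 181 182 176 151 165 168]
w37 [np.int64(104), np.int64(103)] rim cols at 112 166 439 [167 167 165 167 165 167 153 154 133]
w41 [np.int64(105), np.int64(105)] rim cols at 112 168 392 [166 169 171 181 183 167 162 143 146]
```

>>> jog_arm:
  plan:
    - [0.004,-0.02,0,0,0,-1.2]
    - [0.006,-0.03,0,0,0,-1.2]
    - [0.006,-0.035,0,0,0,-1.2]
    - [0.006,-0.04,0,0,0,-1.2]
    - [0.007,-0.04,0,0,0,-1.2]
    - [0.007,-0.04,0,0,0,-1.2]
    - [0.007,-0.04,0,0,0,-1.2]
    - [0.007,-0.04,0,0,0,-1.2]
    - [0.007,-0.04,0,0,0,-1.2]
    - [0.006,-0.04,0,0,0,-1.2]

```text
clock: 68.55
tcp_pos: [0.4922, -0.3096, 0.355]
orientation: [-0.001, 0.012, 1.0, 0.001]
wrist_force: [0.8, 0.3, -1.1]
finger_gap: 0.0678
```

>>> jog_arm:
  plan:
    - [0.006,-0.03,0,0,0,-1.2]
    - [0.005,-0.03,0,0,0,-1.15]
    - [0.003,-0.02,0,0,0,0]
    - [0.001,-0.0107,0,0,0,0]
    - [0,0,-0.01,0,0,0]
    - [0,0,-0.015,0,0,0]
    - [0,0,-0.012,0,0,0]
    - [0,0,0,0,0,0]
    - [0,0,0,0,0,0]
    - [0,0,0,0,0,0]

```text
clock: 69.55
tcp_pos: [0.5078, -0.3989, 0.3211]
orientation: [0.0, 0.032, 0.999, -0.0]
wrist_force: [0.6, -0.7, -1.6]
finger_gap: 0.0678
```

```bash
python3 look.py side s42; python3 look.py scene c42; python3 - <<'E'
from h import *
s=get_state();q=s['orientation'];print(s['tcp_pos'],np.degrees(2*np.arctan2(q[2],q[1])),s['wrist_force'])
E
```

```text
69.6 [ 0.5079 -0.399   0.3213] [-0.79   0.465  0.489  1.594  0.    -0.727] 0.0683
69.65 [ 0.5079 -0.3991  0.3213] [-0.79   0.465  0.489  1.593  0.    -0.727] 0.068
[ 0.50793756 -0.39912788  0.32134663] 176.36588533888764 [ 0.05626558  0.51550558 -2.05404558]
```

>>> jog_arm:
  plan:
    - [0.0006,0,-0.006,0,0,0]
    - [0,0,-0.008,0,0,0]
    - [0,0,-0.007,0,0,0]
    - [0,0,-0.004,0,0,0]
    - [0,0,-0.003,0,0,0]
    - [0,0,-0.002,0,0,0]
    - [0,0,-0.001,0,0,0]
    - [0,0,-0.001,0,0,0]
    - [0,0,-0.001,0,0,0]
    - [0,0,0,0,0,0]

```text
clock: 70.65
tcp_pos: [0.5084, -0.399, 0.2895]
orientation: [0.001, 0.032, 0.999, -0.001]
wrist_force: [-1.7, 1.7, 6.5]
finger_gap: 0.068
```

>>> jog_arm:
  plan:
    - [0,0,0,0,0,0]
    - [0,0,0,0,0,0]
    - [0,0,0,0,0,0]
    - [0,0,0,0,0,0]
    - [0,0,0,0,0,0]
    - [0,0,0.005,0,0,0]
    - [0,0,0.01,0,0,0]
    - [0,0,0.02,0,0,0]
    - [0,0,0.03,0,0,0]
    - [0,0,0.03,0,0,0]
  hand: 1

```text
clock: 71.65
tcp_pos: [0.5081, -0.3989, 0.3843]
orientation: [0.0, 0.032, 0.999, -0.0]
wrist_force: [0.8, -0.3, 0.6]
finger_gap: 0.0853
```

>>> jog_arm:
  plan:
    - [0,0.01,0.01,0,0,0]
    - [0,0.03,0,0,0,0]
    - [0,0.04,0,0,0,0]
    - [0,0.04,0,0,0,0]
    - [0,0.04,0,0,0,0]
    - [0,0.04,0,0,0,0]
    - [0,0.02,0,0,0,0]
    - [0,0,0,0,0,0]
    - [0,0,0,0,0,0]
    - [0,0,0,0,0,0]

```text
clock: 72.65
tcp_pos: [0.5083, -0.1797, 0.3923]
orientation: [-0.0, 0.032, 0.999, -0.0]
wrist_force: [0.7, -0.2, -0.1]
finger_gap: 0.0852
```

```bash
python3 look.py side s43 ; python3 look.py scene c43; python3 look.py wrist w43
```

```text
72.7 [ 0.5083 -0.18    0.3921] [-0.489  0.258  0.363  1.676 -0.    -0.424] 0.0852
72.75 [ 0.5083 -0.1801  0.3921] [-0.489  0.258  0.363  1.676 -0.    -0.424] 0.0855
72.8 [ 0.5083 -0.1801  0.3921] [-0.489  0.258  0.363  1.676  0.    -0.424] 0.0853
```

```bash
python3 - <<'E'
from h import *; import pickle
A=cv2.imread('pics/s39.png').astype(int);B=cv2.imread('pics/s43.png').astype(int)
c=pickle.load(open('pics/s43.pkl','rb')); cs=pickle.load(open('pics/c43.pkl','rb'))
# trough region
d=np.abs(A-B).max(2); print('trough diff px>25:',(d[90:165,100:215]>25).sum())
ce=np.array([.5067,-.399]);u=np.array([np.cos(np.radians(-3.7)),np.sin(np.radians(-3.7))]);v=np.array([-u[1],u[0]])
corn=[[*(ce+u*sx*.08+v*sy*.036),.324] for sx,sy in((-1,1),(1,1),(1,-1),(-1,-1))]
print('pred side',proj(c,corn).round(1).tolist()); print('pred scene',proj(cs,corn).round(1).tolist())
for n,cc in(('s43',c),('c43',cs)):
    im=cv2.imread(f'pics/{n}.png'); hsv=cv2.cvtColor(im,cv2.COLOR_BGR2HSV); m=(hsv[...,1]<70).astype(np.uint8)*255
    m=cv2.morphologyEx(m,cv2.MORPH_OPEN,np.ones((3,3)))
    t=proj(cc,[[*(ce),.29]])[0]
    k,l,st,_=cv2.connectedComponentsWithStats(m)
    i=l[int(t[1]),int(t[0])]; print(n,t,'lab',i,st[i] if i else None)
    cn=cv2.findContours((l==i).astype(np.uint8),cv2.RETR_EXTERNAL,cv2.CHAIN_APPROX_NONE)[0]; cn=max(cn,key=cv2.contourArea)
    print(cv2.approxPolyDP(cv2.convexHull(cn),3,True)[:,0].tolist())
E
```

```text
trough diff px>25: 133
pred side [[351.1, 243.6], [451.2, 179.8], [506.3, 216.0], [404.2, 291.7]]
pred scene [[109.4, 158.5], [135.1, 213.7], [96.2, 230.7], [73.9, 172.4]]
s43 [422.719027   249.25388931] lab 3 [  259     0   301   420 65197]
[[559, 0], [559, 223], [449, 360], [383, 419], [355, 419], [311, 365], [259, 55], [264, 29], [293, 0]]
c43 [109.46065074 203.05113453] lab 7 [  75  160  111  153 6850]
[[107, 160], [161, 238], [185, 286], [137, 312], [96, 232], [75, 175]]
```

```bash
python3 - <<'E'
from h import *; import pickle
A=cv2.imread('pics/s39.png').astype(int);B=cv2.imread('pics/s43.png').astype(int)
d=np.abs(A-B).max(2); ys,xs=np.where(d[90:165,100:215]>25); print(xs.min()+100,xs.max()+100,ys.min()+90,ys.max()+90)
print('straight run', (d[90:130,110:180]>25).sum())
s=pickle.load(open('pics/s43.pkl','rb'))
# lower stack -x end edges compare
print('stack low-left diff', (d[330:420,325:360]>25).sum())
# bystanders: spool ~ (275,123), vblock ~(342,157), screwdriver (150,192), knob (249,347)
for n,(x,y) in dict(spool=(275,123),vblock=(342,157),screw=(150,192),knob=(249,347)).items():
    O=cv2.imread('pics/side0.png').astype(int); print(n,'diff from start',(np.abs(O-B).max(2)[y-14:y+14,x-16:x+16]>40).sum())
# dark rim rows of sleeves: brightness profile along channel
P=np.array([.570,.2665]);h=np.array([np.cos(np.radians(103.8)),np.sin(np.radians(103.8))])
for x in range(-235,0,7):
    q=P-h*(x*.987-28*.159)/1e3; p=proj(s,[[*q,.056+(x*.159+28*.987)/1e3]])[0]; print(x,B[int(round(p[1])),int(round(p[0]))].tolist(),end=' ')
E
```

```text
100 121 90 109
straight run 36
stack low-left diff 2
spool diff from start 9
vblock diff from start 0
screw diff from start 10
knob diff from start 9
-235 [90, 88, 84] -228 [100, 99, 94] -221 [176, 174, 170] -214 [173, 171, 168] -207 [141, 139, 137] -200 [134, 134, 130] -193 [180, 178, 174] -186 [176, 174, 170] -179 [139, 138, 135] -172 [135, 134, 131] -165 [174, 172, 167] -158 [171, 169, 165] -151 [144, 143, 139] -144 [132, 129, 127] -137 [176, 174, 169] -130 [178, 176, 171] -123 [146, 143, 141] -116 [159, 158, 154] -109 [177, 175, 171] -102 [160, 158, 154] -95 [150, 149, 145] -88 [117, 116, 113] -81 [127, 126, 122] -74 [116, 115, 112] -67 [108, 106, 104] -60 [100, 99, 97] -53 [95, 92, 92] -46 [108, 107, 105] -39 [108, 105, 104] -32 [107, 106, 104] -25 [107, 106, 105] -18 [106, 105, 102] -11 [106, 106, 103] -4 [106, 104, 103]
```

```bash
python3 - <<'E'
from workcell import *
s=get_state(); print(s['clock'],s['wrist_force']); print(hand_in())
E
```

```text
72.8 [ 0.64616676 -0.26142181  0.63414739]
the job is handed in; nothing more can be done
None
```

I handed the job in at 72.8 s. All five sleeves are in the trough in single file, and the four loose crates are stacked empty on the base crate, each turned end for end from the one below.

**How it went**
- **First crate (three sleeves):** the first tip jammed at the crate window. After I freed that, the leading sleeve wedged at the keeper lips. I pressed it flat with the closed fingertips and pushed the three sleeves down the trough. I then set the empty crate back on the table.
- **Second crate (two sleeves):** both rolled in cleanly behind the first three. This crate went straight onto the base.
- **Stacking:** the emptied first crate followed, then the two empty ones. One of those had been knocked about 4 cm aside, so I found it again before gripping.

**Last checks**
- **Sleeves:** five highlights along the trough at about x = −218, −190, −162, −134 and −109 mm, about 28 mm apart, which is one sleeve diameter.
- **Stack:** each crate made contact within about 1 mm of its height for standing on the lugs, not nested. In the scene camera the top crate's visible corners lie within about 3 px of where they should be.
- **Bystanders:** the spool, V-block, screwdriver and knob showed almost no change from the starting picture.

**Limits of these checks**
- I reached the picture-viewing limit after the third crate, so the last crate and the final state were checked only by numbers. In the side view the gripper merged with the stack, so that view gave no outline check of the top crate.
- A few changed pixels near the far end of the trough and its surroundings look like the arm's shadow.

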